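Build up the two-tier tray carrier with three capacitors below and the rest above

TASK

Load the two-tier tray carrier: first set the longer tray, still empty, over the four posts so that it sits right down on the base plate, and then put exactly three capacitors in its middle bay. Next set the shorter tray, also empty, over the four pins so that it rests level on the posts' shoulders, and put all the capacitors that are left into the middle bay of that one. Leave the label roll, the loupe and the heat sink where they are.

Things in the scene. Friction and masses are not known exactly. Their poses are not given: they have to be found in the camera images.
- carrier_deck (a point): carrier base plate, dark steel, 170 x 86 x 10 mm, fixed. Point: centre of its upper face; x along its length, z up. Four steel posts stand on it at x = +-56, y = +-17 mm, each 14 mm thick up to a flat shoulder 58 mm above this face, then a 5 mm pin whose tapered tip ends at 74 mm
- long_tray_mid (a point): longer tray, for the lower tier: open aluminium tray 144 x 64 mm, 29 mm tall, 160 g. Point: its centre, 14.5 mm above its lower edge; x along its length, z up; same both ways round. Corner holes of 18 mm at x = +-56, y = +-17 mm slide over the thick posts till its sides rest on the base plate (point then 14.5 mm above the plate's face)
- short_tray_mid (a point): shorter tray, for the upper tier: open aluminium tray 124 x 64 mm, 29 mm tall, 160 g. Point: its centre, 14.5 mm above its lower edge; x along its length, z up; same both ways round. Corner holes of 8.5 mm at x = +-56, y = +-17 mm pass over the pins only, so its floor rests on the shoulders (point then 58.5 mm above the plate's face)
- capacitor_1_mid (a point): black capacitor can, 18 mm in diameter, 28 mm tall, 18 g, upright at the start (all six alike; four to six are there). This point is its centre, 14 mm above its underside; z is the can's own axis. A can that got knocked over may also lie in a tray
- capacitor_2_mid (a point): black capacitor can, 18 mm in diameter, 28 mm tall, 18 g, upright at the start (all six alike; four to six are there). This point is its centre, 14 mm above its underside; z is the can's own axis. A can that got knocked over may also lie in a tray
- capacitor_3_mid (a point): black capacitor can, 18 mm in diameter, 28 mm tall, 18 g, upright at the start (all six alike; four to six are there). This point is its centre, 14 mm above its underside; z is the can's own axis. A can that got knocked over may also lie in a tray
- capacitor_4_mid (a point): black capacitor can, 18 mm in diameter, 28 mm tall, 18 g, upright at the start (all six alike; four to six are there). This point is its centre, 14 mm above its underside; z is the can's own axis. A can that got knocked over may also lie in a tray
- capacitor_5_mid (a point): black capacitor can, 18 mm in diameter, 28 mm tall, 18 g, upright at the start (all six alike; four to six are there). This point is its centre, 14 mm above its underside; z is the can's own axis. A can that got knocked over may also lie in a tray
- capacitor_6_mid (a point): black capacitor can, 18 mm in diameter, 28 mm tall, 18 g, upright at the start (all six alike; four to six are there). This point is its centre, 14 mm above its underside; z is the can's own axis. A can that got knocked over may also lie in a tray
- capacitor_1: the same can as capacitor_1_mid; origin at the centre of its underside
- capacitor_2: the same can as capacitor_2_mid; origin at the centre of its underside
- capacitor_3: the same can as capacitor_3_mid; origin at the centre of its underside
- capacitor_4: the same can as capacitor_4_mid; origin at the centre of its underside
- capacitor_5: the same can as capacitor_5_mid; origin at the centre of its underside
- capacitor_6: the same can as capacitor_6_mid; origin at the centre of its underside
- long_tray: the same tray as long_tray_mid; origin at its centre, level with its lower edge. Its plain long sides, 3 mm thick, 64 mm apart over the outside, run from lower to upper edge and can be gripped across the width from above. Its floor is 5 mm thick with its upper face 19 mm above the lower edge, 10 mm below the rim. Two cross ribs, 10 mm tall, at x = +-44 mm leave a bay 85 mm long in the middle for parts
- short_tray: the same tray as short_tray_mid; origin at its centre, level with its lower edge. Its plain long sides, 3 mm thick, 64 mm apart over the outside, run from lower to upper edge and can be gripped across the width from above. Its floor is 5 mm thick with its upper face 19 mm above the lower edge, 10 mm below the rim. Two cross ribs, 10 mm tall, at x = +-44 mm leave a bay 85 mm long in the middle for parts
- label_roll_mid (a point): roll of white labels lying flat, 61 mm wide, 30 mm tall; its centre. To be left alone
- loupe_mid (a point): small black loupe, 36 mm wide, 30 mm tall; its centre. To be left alone
- heat_sink_mid (a point): black finned heat sink, 47 x 44 x 48 mm; its centre. To be left alone
- lamp_foot (a point): foot of the magnifier lamp on the bench, 110 mm wide and 52 mm tall; its upright pole rises from here, and its head hangs behind the power unit, 0.45 m and more above the bench; the pole stands between the capacitors and the carrier: carry things round it, on the robot's side
- power_unit_mid (a point): tall grey power unit standing on the bench, about 60 mm (x) by 125 mm (y), 186 mm tall; this point is the middle of its footprint on the bench. One capacitor stands behind it as the robot sees it (reach over it), some right of it
- tote_mid (a point): big black tote that holds the rack of green boards, 290 mm (x) by 300 mm (y), its walls 112 mm tall (the boards 230 mm); this point is the middle of its footprint on the bench. (Along the bench's near edge runs an upstand 84 mm tall; its inner face is at x = 0.365)
- drawer_block_mid (a point): low grey block of small drawers behind and to the right of the power unit, 75 mm tall, about 125 mm (x) by 125 mm (y); this point is the middle of its footprint

How it is judged:
By the outcome, as a careful person would: the job done as asked, in the order asked, and still so for the second after the job is handed in, with the robot touching nothing.
Of capacitor_1, capacitor_2, capacitor_3, capacitor_4, capacitor_6 only 3 to 5 are there at a start; the rules pass over those that are not, and their reading is None.
At some moment in a run one of capacitor_5 may be knocked a few centimetres aside while the robot is not near it.
It also fails if it takes over 210 s, if anything falls off the work surface, if the arm or the gripper's body presses on something with over 40 N, if the wrist force passes 120 N, or if a joint passes its speed limit or range.

ROBOT

A 6-joint arm with a two-finger parallel gripper is mounted at the origin on a cart in front of the work surface, level with it; the furniture and walls round the work are solid. World frame = base frame: x ahead of the robot, y to its left, z up, the work surface at z = 0. Lengths are in m, angles in rad, forces in N, time in s.
With the tool pointing down it reaches from about 0.25 to 0.725 m from the base axis. Payload 4 kg.
Tool frame: the origin (TCP) lies midway between the tips of the shut fingers; the grasp point (between the pads) lies 19 mm behind it; z points along the fingers, y is the line along which they close (so a half turn about z gives the same grasp; the last joint's range is limited). The gripper opens to 85 mm and grips with 20 to 120 N. Pads are 22 mm wide; open, the fingers measure 114 mm over their backs; the gripper's body (76 mm by 85 mm) begins 54 mm behind the grasp point. The pads swing forward as they close: fully open they stand 13 mm farther back than shut.
Start: joints at [-1.158, 0.241, 0.005, 1.335, 0, 1.571], TCP at [0.201, -0.458, 0.231] pointing down, gripper open.
Joint ranges: [-2.72, 2.72], [-1.05, 1.87], [-1.09, 1.28], [-1.99, 2.15], [-1.42, 1.44], [-3.14, 3.14]. Speed limits (rad/s): [2.79, 2.79, 3.14, 3.14, 3.14, 3.14].

INTERFACE

Orientations are given as a unit quaternion [x, y, z, w].
In Python, from workcell import bot gives the robot as it stands. The module is installed in compiled form; this text tells all that it offers.
- The arm moves only by the tool drive_tool, never from a script. Its arguments are lists of equal length, an entry for each row: "slide": the shift along the tool's x, y, z scaled (see below), a list of three; "rotation": the turn, a rotation vector about the tool's x, y, z scaled (see below), a list of three. A call has exactly 8 rows; each row is the pose to reach, as a shift and turn from the pose commanded when the call began, along the tool's axes at that moment; what a row does not reach only later rows make up. The controller multiplies each number of a shift by 250 mm and each number of a turn by 0.5 rad. A row lasts 1/8 s, in which the tool goes at most 62.5 mm and 10.7 degrees, less where a joint would pass 70% of its speed; a pose out of reach is approached as far as the arm can. A call with a number of a shift or a turn outside -1 to 1 is refused whole. A call with a gripper value outside its range is refused whole. "gripper" is the opening, from 0 (shut) to 1 (fully open), set as the call begins (left out, the last holds). The fingers move at their own pace and stop on an object; the grip force is fixed at half the most. Time passes only in rows, so rows that repeat a pose let the fingers close, or fill a call up. It gives the time, the measured TCP pose, the force, the opening and the grip force at its end, in the units of the state.
- bot.get_obs(): the state, without advancing time (a new reading comes with each control period).
- bot.camera(name): name is "side" or "top" or "wrist"; returns a dict with "image" (400x640x3 uint8, red, green, blue), "z_map" (400x640 float32, m along the optical axis (not along the pixel's ray), 0 where there is no reading), "camera_matrix" (3x3 intrinsics, pixels), "xyz" and "orientation" of the camera in the world. Camera axes: x right, y up, looking along -z (the intrinsics and any distortion apply to the point x, -y, -z); pixel columns grow to the right and rows downward; lengths in m; the calibration is good to about 2 mm. A picture is of the moment at which its call begins.
- bot.job_done(): hands the job in; it is judged then, once.
The state is a dict: "clock": time; "joint_pos": joint angles; "joint_vel": joint speeds; "tau": joint torques, N m; "eef_pos": TCP position; "tool_rot": TCP orientation; "ft_force": force on the tool from outside, world axes, zero at the start; "ft_torque": the same for the moment, N m; "grip_width": finger opening in m; "grasp_force": force on a finger pad.
Only numpy, scipy, OpenCV 4.12 (cv2) and the standard library are available. Lean on these libraries where they do the work, as an engineer would, in place of code of your own. Each camera call takes 0.05 s, during which the arm holds its last target. There are 200 camera calls.

## Working session

There is one attempt and no reset: what is moved stays moved. The work goes in short steps, Python scripts to look and compute and a tool call to move; the robot and the scene stay as the last step left them, time stands still between calls to the robot, and variables do not carry over. Pictures are saved under pics/ and viewed, at most 14 in all, crops included, and the job is handed in when it is done.

Besides the shell and the picture viewer there is one more tool, called after "Request:" as a command line: name --argument value ..., lists and objects as JSON in quotes. drive_tool: Moves the arm, as the interface text tells. Shifts and turns lie within -1 to 1; 1 stands for 250 mm of shift or 0.5 rad of turn. Its arguments: {"type":"object","properties":{"slide":{"type":"array","items":{"type":"array","items":{"type":"number"}}},"rotation":{"type":"array","items":{"type":"array","items":{"type":"number"}}},"gripper":{"type":"number"}},"required":["slide","rotation"]}

```bash
mkdir -p pics; cat > h.py <<'E'
import numpy as np, cv2
from scipy.spatial.transform import Rotation as R
from workcell import bot
def shot(n, save=None):
    c=bot.camera(n)
    if save: cv2.imwrite(f'pics/{save}.png', c['image'][:,:,::-1])
    return c
def cloud(c):
    z=c['z_map']; K=np.array(c['camera_matrix']); h,w=z.shape
    u,v=np.meshgrid(np.arange(w),np.arange(h))
    p=np.stack([(u-K[0,2])/K[0,0]*z, -(v-K[1,2])/K[1,1]*z, -z],-1)
    P=p@R.from_quat(c['orientation']).as_matrix().T+np.array(c['xyz'])
    P[z==0]=np.nan
    return P
def proj(c,X):
    K=np.array(c['camera_matrix']); p=(np.atleast_2d(X)-c['xyz'])@R.from_quat(c['orientation']).as_matrix()
    return np.stack([K[0,0]*p[:,0]/-p[:,2]+K[0,2], K[1,1]*p[:,1]/p[:,2]+K[1,2]],-1)
E
python3 - <<'E'
from h import *
o=bot.get_obs(); print({k:np.round(v,3) for k,v in o.items()})
for n in ['top','side','wrist']:
    c=shot(n,n+'0'); print(n,c.keys(),np.round(c['xyz'],3),np.round(R.from_quat(c['orientation']).as_matrix(),3).tolist(),np.round(c['camera_matrix'],1).tolist())
    np.savez(f'{n}0.npz',**c)
E
```

```text
{'clock': np.float64(0.0), 'joint_pos': array([-1.158,  0.241,  0.004,  1.335, -0.   ,  1.571]), 'joint_vel': array([-0.003, -0.001, -0.001, -0.   ,  0.   , -0.002]), 'tau': array([ 1.0000e-03, -3.7232e+01,  2.5241e+01,  1.7000e-02, -0.0000e+00,
       -0.0000e+00]), 'eef_pos': array([ 0.2  , -0.457,  0.23 ]), 'tool_rot': array([ 0.979,  0.205, -0.   , -0.001]), 'ft_force': array([-0.452,  1.059,  0.086]), 'ft_torque': array([-0.053, -0.022,  0.029]), 'grasp_force': np.float64(0.0), 'grip_width': np.float64(0.086)}
top dict_keys(['image', 'z_map', 'camera_matrix', 'xyz', 'orientation']) [0.462 0.121 1.464] [[-0.027, 0.998, -0.064], [-1.0, -0.027, -0.009], [-0.011, 0.064, 0.998]] [[370.3, 0.0, 315.3], [0.0, 370.3, 202.4], [0.0, 0.0, 1.0]]
side dict_keys(['image', 'z_map', 'camera_matrix', 'xyz', 'orientation']) [ 0.79  -0.933  1.206] [[0.98, -0.143, 0.138], [0.199, 0.713, -0.672], [-0.002, 0.686, 0.727]] [[517.7, 0.0, 323.1], [0.0, 517.7, 198.5], [0.0, 0.0, 1.0]]
wrist dict_keys(['image', 'z_map', 'camera_matrix', 'xyz', 'orientation']) [ 0.268 -0.428  0.372] [[0.401, 0.876, 0.268], [-0.916, 0.384, 0.115], [-0.002, -0.291, 0.957]] [[287.6, 0.0, 322.0], [0.0, 287.6, 198.6], [0.0, 0.0, 1.0]]
```

View pics/top0.png

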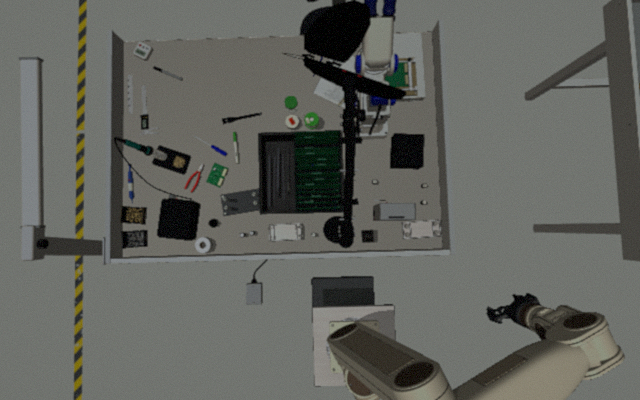

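View pics/side0.png

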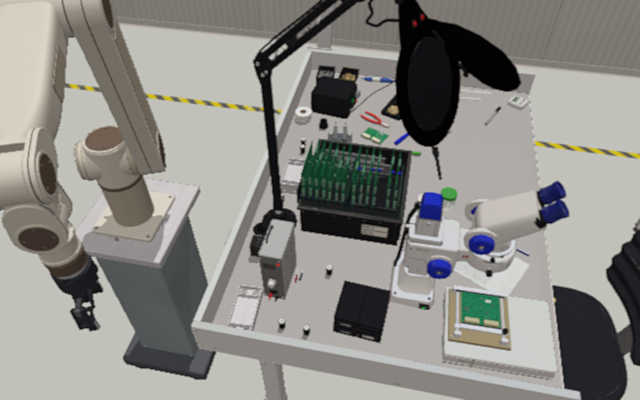

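```bash
python3 - <<'E'
from h import *
i=cv2.imread('pics/top0.png')
a=cv2.resize(i[165:260,190:350],(800,475),interpolation=cv2.INTER_CUBIC)
b=cv2.resize(i[120:260,330:450],None,fx=4.2,fy=4.2,interpolation=cv2.INTER_CUBIC)
cv2.imwrite('pics/ta.png',a);cv2.imwrite('pics/tb.png',b)
E
```

```text
(no output)
```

View pics/ta.png

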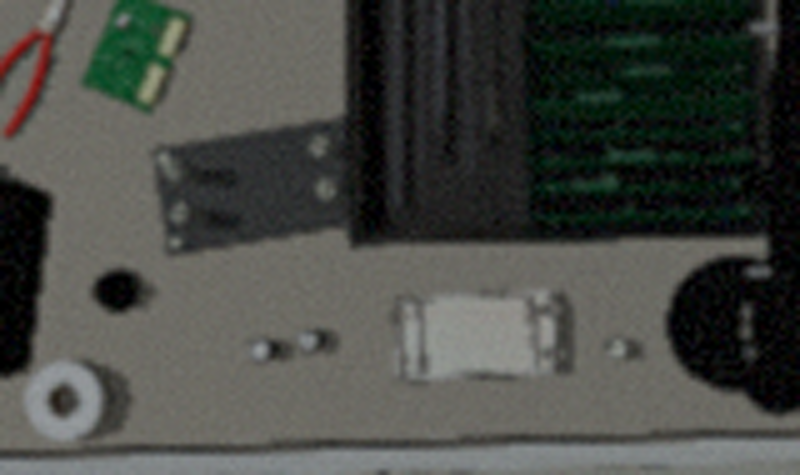

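View pics/tb.png

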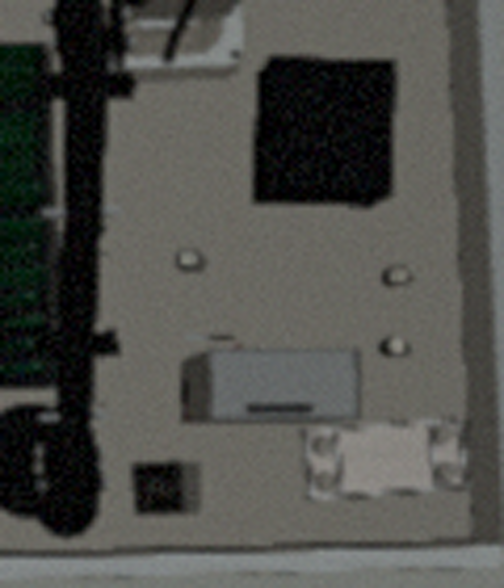

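```bash
python3 - <<'E'
from h import *
c=dict(np.load('top0.npz')); P=cloud(c)
s=dict(np.load('side0.npz')); S=cloud(s)
def f(n,m): return np.round(np.nanmedian(n.reshape(-1,3),0),3) if m else 0
for n,(u,v) in dict(capA=(243,235),capB=(252,233),capC=(314,235),cap1=(375,182),cap2=(424.5,185.5),cap3=(424.5,202.5),loupe=(214,223),roll=(203,245),hs=(369,236),pu=(395,212),tote=(300,175)).items():
    u,v=int(round(u)),int(round(v))
    w=P[v-4:v+5,u-4:u+5].reshape(-1,3); w=w[~np.isnan(w[:,2])]
    h=w[w[:,2]>max(0.012,np.percentile(w[:,2],90)-.01)]
    print(n,np.round(h.mean(0),3),len(h),'max',np.round(w[:,2].max(),3),'med z',np.round(np.median(w[:,2]),3))
# all blobs height map segments
for nm,Q in (('top',P),('side',S)):
    z=Q[...,2]; m=((z>.012)&(z<.06)&(Q[...,0]>.37)&(Q[...,0]<.75)&(Q[...,1]>-.4)&(Q[...,1]<.65)).astype(np.uint8)
    k,l,st,ce=cv2.connectedComponentsWithStats(m)
    for i in range(1,k):
        if st[i,4]>8:
            q=Q[l==i]; r=cv2.minAreaRect(q[:,:2].astype(np.float32)*1000)
            print(nm,st[i],np.round(q.mean(0),3),'z95',np.round(np.percentile(q[:,2],95),3),'rect',np.round(r[0],0),np.round(r[1],0),round(r[2],1))
E
```

```text
capA [0.437 0.423 0.026] 17 max 0.032 med z -0.0
capB [0.444 0.385 0.027] 15 max 0.03 med z 0.001
capC [0.43  0.147 0.027] 16 max 0.03 med z -0.0
cap1 [ 0.631 -0.098  0.026] 17 max 0.036 med z 0.0
cap2 [ 0.61  -0.29   0.024] 20 max 0.03 med z 0.0
cap3 [ 0.545 -0.286  0.025] 20 max 0.03 med z 0.0
loupe [0.486 0.537 0.026] 39 max 0.035 med z 0.018
roll [0.4   0.572 0.03 ] 52 max 0.036 med z 0.027
hs [ 0.419 -0.068  0.046] 42 max 0.053 med z 0.039
pu [ 0.503 -0.14   0.186] 76 max 0.203 med z 0.185
tote [0.636 0.181 0.23 ] 10 max 0.234 med z 0.167
top [439 148  10 100 411] [ 0.559 -0.359  0.037] z95 0.058 rect [ 560. -359.] [379.   6.] 0.2
top [390 150  33  19  98] [ 0.693 -0.201  0.037] z95 0.057 rect [ 690. -207.] [131.  55.] 56.7
top [279 153   3  45  63] [0.658 0.269 0.04 ] z95 0.057 rect [664. 269.] [  2. 169.] 87.7
top [264 154   3  57  99] [0.639 0.328 0.036] z95 0.057 rect [638. 328.] [218.   2.] 0.1
top [289 154   1  34  34] [0.681 0.233 0.037] z95 0.043 rect [681. 233.] [  1. 131.] 89.0
top [185 157   4   6  12] [0.738 0.64  0.016] z95 0.019 rect [739. 640.] [24.  9.] 14.5
top 
[... 2815 characters left out ...]
58 rect [634.  34.] [ 17. 232.] 89.5
side [249 235  17  20 217] [ 0.416 -0.068  0.041] z95 0.051 rect [418. -64.] [38. 45.] 4.3
side [ 227  252   70   79 1448] [ 0.463 -0.244  0.026] z95 0.051 rect [ 472. -208.] [245. 129.] 87.5
side [327 265   6   8  42] [ 0.635 -0.101  0.025] z95 0.03 rect [635. -98.] [14. 20.] 11.2
side [279 318   7   9  54] [ 0.548 -0.289  0.025] z95 0.032 rect [ 548. -288.] [16. 17.] 9.4
side [333 320  29  16 239] [ 0.715 -0.277  0.035] z95 0.054 rect [ 714. -276.] [16. 71.] 89.9
side [303 324   7  10  53] [ 0.613 -0.294  0.025] z95 0.031 rect [ 612. -292.] [16. 18.] 39.2
side [ 202  333  153   38 1386] [ 0.563 -0.376  0.036] z95 0.058 rect [ 560. -375.] [379.   7.] 0.0
```

```bash
cat > plan.py <<'E'
import numpy as np, json, sys
from h import bot, R
def cur():
    o=bot.get_obs(); M=R.from_quat(o['tool_rot']).as_matrix()
    return [*o['eef_pos'], np.degrees(np.arctan2(M[1,1],M[0,1]))], M
def plan(wps, start=None, ds=.031, da=3.5, tail=0):
    """wps: [x,y,z,theta_deg(,ds)] or None=hold to fill up the call; prints calls of 8 rows; stores commanded pose"""
    p=np.array(start if start is not None else json.load(open('cmd.json')),float); rows=[]; q=p.copy()
    for w in wps:
        if w is None:
            rows+= [q.copy()]*((-len(rows))%8); continue
        s=w[4] if len(w)>4 else ds; w=np.array(w[:4],float); d=w-q
        n=int(np.ceil(max(np.linalg.norm(d[:3])/s, abs(d[3])/da, 1)-1e-6))
        rows+=[q+d*k/n for k in range(1,n+1)]; q=w
    rows+=[q.copy()]*tail; rows+=[q.copy()]*((-len(rows))%8)
    for i in range(0,len(rows),8):
        t=np.radians(p[3]); A=np.array([[-np.sin(t),np.cos(t),0],[np.cos(t),np.sin(t),0],[0,0,-1]])
        S=[np.round(A@(r[:3]-p[:3])/.25,3)+0. for r in rows[i:i+8]]; T=[round(-np.radians(r[3]-p[3])/.5,3)+0. for r in rows[i:i+8]]
        print('slide',json.dumps([list(s) for s in S]).replace(' ','')); print('rot',json.dumps([[0,0,t] for t in T]).replace(' ',''))
        if max(np.abs(S).max(),np.abs(T).max())>1: print('!! OVER RANGE')
        p=np.array([*(p[:3]+A.T@(S[-1]*.25)), p[3]-np.degrees(T[-1]*.5)])
    json.dump(list(p),open('cmd.json','w')); print('end',np.round(p,4))
E
python3 - <<'E'
from plan import *
p,M=cur(); print(np.round(p,4),np.round(M,4).tolist())
p=[.201,-.458,.231,p[3]]
plan([[.201,-.458,.31,p[3]],[.441,-.273,.27,-176.7]],p,da=4.5,ds=.031)
E
```

```text
[  0.2004  -0.4576   0.2306 -66.3466] [[0.916, 0.4012, -0.0006], [0.4012, -0.916, 0.0015], [-0.0, -0.0016, -1.0]]
slide [[0.0,0.0,-0.105],[0.0,0.0,-0.211],[0.0,0.0,-0.316],[0.047,-0.012,-0.31],[0.094,-0.023,-0.303],[0.141,-0.035,-0.297],[0.188,-0.047,-0.29],[0.235,-0.059,-0.284]]
rot [[0,0,0.0],[0,0,0.0],[0,0,0.0],[0,0,0.154],[0,0,0.308],[0,0,0.462],[0,0,0.616],[0,0,0.77]]
slide [[0.04,-0.028,0.006],[0.079,-0.057,0.013],[0.118,-0.085,0.019],[0.157,-0.114,0.026],[0.196,-0.142,0.032],[0.236,-0.171,0.038],[0.275,-0.199,0.045],[0.314,-0.228,0.051]]
rot [[0,0,0.154],[0,0,0.309],[0,0,0.463],[0,0,0.617],[0,0,0.771],[0,0,0.925],[0,0,1.079],[0,0,1.233]]
!! OVER RANGE
slide [[0.016,-0.046,0.007],[0.031,-0.092,0.013],[0.047,-0.138,0.019],[0.062,-0.184,0.026],[0.078,-0.23,0.032],[0.093,-0.276,0.039],[0.109,-0.321,0.045],[0.124,-0.367,0.051]]
rot [[0,0,0.154],[0,0,0.308],[0,0,0.462],[0,0,0.616],[0,0,0.77],[0,0,0.925],[0,0,1.079],[0,0,1.233]]
!! OVER RANGE
slide [[-0.014,-0.047,0.007],[-0.028,-0.093,0.013],[-0.042,-0.14,0.02],[-0.056,-0.186,0.026],[-0.056,-0.186,0.026],[-0.056,-0.186,0.026],[-0.056,-0.186,0.026],[-0.056,-0.186,0.026]]
rot [[0,0,0.154],[0,0,0.308],[0,0,0.462],[0,0,0.616],[0,0,0.616],[0,0,0.616],[0,0,0.616],[0,0,0.616]]
end [   0.4409   -0.273     0.27   -176.6982]
```

```bash
python3 - <<'E'
from plan import *
p=[.201,-.458,.231,-66.35]
plan([[.201,-.458,.293,-66.35],[.441,-.273,.27,-176.7]],p)
E
```

```text
slide [[0.0,0.0,-0.124],[0.0,0.0,-0.248],[0.037,-0.009,-0.245],[0.074,-0.018,-0.242],[0.11,-0.027,-0.239],[0.147,-0.037,-0.236],[0.184,-0.046,-0.234],[0.221,-0.055,-0.231]]
rot [[0,0,0.0],[0,0,0.0],[0,0,0.12],[0,0,0.241],[0,0,0.361],[0,0,0.481],[0,0,0.602],[0,0,0.722]]
slide [[0.031,-0.021,0.003],[0.062,-0.043,0.006],[0.093,-0.064,0.009],[0.124,-0.086,0.012],[0.155,-0.107,0.015],[0.187,-0.129,0.018],[0.218,-0.151,0.02],[0.249,-0.172,0.023]]
rot [[0,0,0.121],[0,0,0.241],[0,0,0.361],[0,0,0.482],[0,0,0.602],[0,0,0.722],[0,0,0.843],[0,0,0.963]]
slide [[0.017,-0.034,0.003],[0.035,-0.067,0.006],[0.053,-0.101,0.009],[0.07,-0.134,0.012],[0.088,-0.168,0.015],[0.106,-0.201,0.018],[0.123,-0.235,0.02],[0.141,-0.268,0.023]]
rot [[0,0,0.121],[0,0,0.241],[0,0,0.361],[0,0,0.482],[0,0,0.602],[0,0,0.722],[0,0,0.843],[0,0,0.963]]
slide [[0.0,-0.038,0.003],[0.0,-0.076,0.006],[0.0,-0.114,0.009],[0.0,-0.152,0.012],[0.0,-0.19,0.015],[0.001,-0.227,0.018],[0.001,-0.265,0.02],[0.001,-0.303,0.023]]
rot [[0,0,0.121],[0,0,0.241],[0,0,0.361],[0,0,0.482],[0,0,0.602],[0,0,0.722],[0,0,0.843],[0,0,0.963]]
slide [[-0.018,-0.034,0.003],[-0.035,-0.067,0.006],[-0.035,-0.067,0.006],[-0.035,-0.067,0.006],[-0.035,-0.067,0.006],[-0.035,-0.067,0.006],[-0.035,-0.067,0.006],[-0.035,-0.067,0.006]]
rot [[0,0,0.121],[0,0,0.241],[0,0,0.241],[0,0,0.241],[0,0,0.241],[0,0,0.241],[0,0,0.241],[0,0,0.241]]
end [   0.4409   -0.2731    0.27   -176.7017]
```

Request:
drive_tool --slide '[[0,0,-0.124],[0,0,-0.248],[0.037,-0.009,-0.245],[0.074,-0.018,-0.242],[0.11,-0.027,-0.239],[0.147,-0.037,-0.236],[0.184,-0.046,-0.234],[0.221,-0.055,-0.231]]' --rotation '[[0,0,0],[0,0,0],[0,0,0.12],[0,0,0.241],[0,0,0.361],[0,0,0.481],[0,0,0.602],[0,0,0.722]]' --gripper 1

```text
clock: 1.15
eef_pos: [0.2458, -0.4229, 0.2887]
tool_rot: [1.0, 0.025, -0.0, -0.0]
ft_force: [-0.3, -0.3, 0.2]
grip_width: 0.0853
grasp_force: 0.0
```

Request:
drive_tool --slide '[[0.031,-0.021,0.003],[0.062,-0.043,0.006],[0.093,-0.064,0.009],[0.124,-0.086,0.012],[0.155,-0.107,0.015],[0.187,-0.129,0.018],[0.218,-0.151,0.02],[0.249,-0.172,0.023]]' --rotation '[[0,0,0.121],[0,0,0.241],[0,0,0.361],[0,0,0.482],[0,0,0.602],[0,0,0.722],[0,0,0.843],[0,0,0.963]]'

```text
clock: 2.15
eef_pos: [0.3057, -0.3767, 0.2829]
tool_rot: [0.977, -0.214, -0.0, -0.0]
ft_force: [0.0, 1.3, -1.3]
grip_width: 0.0851
grasp_force: 0.0
```

Request:
drive_tool --slide '[[0.017,-0.034,0.003],[0.035,-0.067,0.006],[0.053,-0.101,0.009],[0.07,-0.134,0.012],[0.088,-0.168,0.015],[0.106,-0.201,0.018],[0.123,-0.235,0.02],[0.141,-0.268,0.023]]' --rotation '[[0,0,0.121],[0,0,0.241],[0,0,0.361],[0,0,0.482],[0,0,0.602],[0,0,0.722],[0,0,0.843],[0,0,0.963]]'

```text
clock: 3.15
eef_pos: [0.3309, -0.3612, 0.2773]
tool_rot: [0.911, -0.413, 0.007, -0.017]
ft_force: [0.4, 0.2, 0.1]
grip_width: 0.0852
grasp_force: 0.0
```

Request:
drive_tool --slide '[[0,-0.038,0.003],[0,-0.076,0.006],[0,-0.114,0.009],[0,-0.152,0.012],[0,-0.19,0.015],[0.001,-0.227,0.018],[0.001,-0.265,0.02],[0.001,-0.303,0.023]]' --rotation '[[0,0,0.121],[0,0,0.241],[0,0,0.361],[0,0,0.482],[0,0,0.602],[0,0,0.722],[0,0,0.843],[0,0,0.963]]'

```text
clock: 4.15
eef_pos: [0.1848, -0.4048, 0.2753]
tool_rot: [0.82, -0.57, 0.022, -0.051]
ft_force: [0.4, 0.1, 0.4]
grip_width: 0.0851
grasp_force: 0.0
```

Request:
drive_tool --slide '[[-0.018,-0.034,0.003],[-0.035,-0.067,0.006],[-0.035,-0.067,0.006],[-0.035,-0.067,0.006],[-0.035,-0.067,0.006],[-0.035,-0.067,0.006],[-0.035,-0.067,0.006],[-0.035,-0.067,0.006]]' --rotation '[[0,0,0.121],[0,0,0.241],[0,0,0.241],[0,0,0.241],[0,0,0.241],[0,0,0.241],[0,0,0.241],[0,0,0.241]]'

```text
clock: 5.15
eef_pos: [0.1617, -0.4013, 0.2758]
tool_rot: [0.799, -0.598, 0.027, -0.065]
ft_force: [-0.0, 0.2, 0.7]
grip_width: 0.0858
grasp_force: 0.0
```

```bash
python3 - <<'E'
from plan import *; from h import *
p,M=cur(); print(np.round(p,4),M[:,2].round(4),np.round(bot.get_obs()['joint_pos'],2))
c=shot('wrist','w1'); np.savez('w1.npz',**c); print(np.round(c['xyz'],3))
Q=cloud(c); z=Q[...,2]
for lo,hi in ((.012,.045),):
    m=((z>lo)&(z<hi)&(Q[...,0]>.375)&(Q[...,1]>-.352)&(Q[...,1]<0)).astype(np.uint8)
    k,l,st,ce=cv2.connectedComponentsWithStats(m)
    for i in range(1,k):
        if st[i,4]>60:
            q=Q[l==i]; t=np.percentile(q[:,2],95); r=cv2.minAreaRect(q[:,:2].astype(np.float32)*1000)
            print(st[i],np.round(q.mean(0),4),'z95',np.round(t,3),'rect',np.round(r[0],1),np.round(r[1],1),round(r[2],1))
E
```

```text
[ 1.617000e-01 -4.013000e-01  2.758000e-01 -1.637676e+02] [ 0.1207  0.0726 -0.99  ] [-1.28  0.12 -0.04  1.45  0.14  3.14]
[ 0.165 -0.483  0.413]
[   0  130   21   73 1267] [ 0.6831 -0.2235  0.0256] z95 0.038 rect [ 683.1 -223.3] [ 28.2 118.9] 8.2
[ 41 133  19  13 185] [ 0.609  -0.2934  0.0224] z95 0.028 rect [ 611.7 -291.7] [17.8 16.8] 43.2
[  83  138   92  142 4806] [ 0.4559 -0.2415  0.0228] z95 0.04 rect [ 465.6 -220.6] [253.2 120.4] 64.3
[ 81 149  18  13 180] [ 0.5433 -0.2886  0.0225] z95 0.027 rect [ 544.9 -287.9] [17.  17.1] 41.6
[131 278  34  25 432] [ 0.4204 -0.0816  0.0304] z95 0.044 rect [422.7 -77.5] [17.7 48. ] 86.7
[131 291  11  13  62] [ 0.4363 -0.0656  0.0436] z95 0.045 rect [436.1 -65.8] [17.8 21.8] 2.4
```

View pics/w1.png

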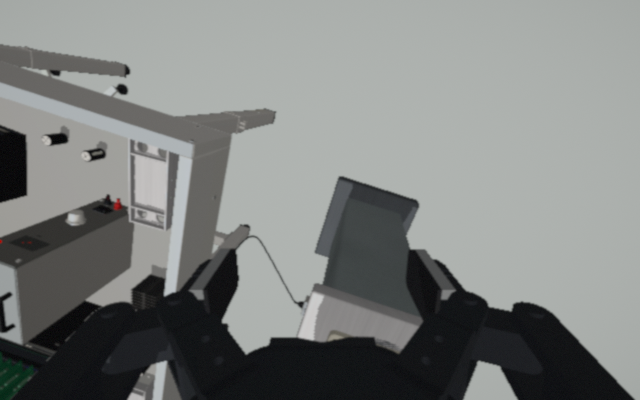

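Request:
drive_tool --slide '[[0,0,0],[0,0,0],[0,0,0],[0,0,0],[0,0,0],[0,0,0],[0,0,0],[0,0,0]]' --rotation '[[0,0,-0.125],[0,0,-0.25],[0,0,-0.375],[0,0,-0.5],[0,0,-0.625],[0,0,-0.75],[0,0,-0.875],[0,0,-1]]'

```text
clock: 6.2
eef_pos: [0.1615, -0.4014, 0.2758]
tool_rot: [0.922, -0.381, 0.042, -0.057]
ft_force: [0.8, -0.4, 0.3]
grip_width: 0.0857
grasp_force: 0.0
```

Request:
drive_tool --slide '[[0,0,0],[0,0,0],[0,0,0],[0,0,0],[0,0,0],[0,0,0],[0,0,0],[0,0,0]]' --rotation '[[0,0,-0.125],[0,0,-0.25],[0,0,-0.375],[0,0,-0.5],[0,0,-0.625],[0,0,-0.75],[0,0,-0.875],[0,0,-1]]'

```text
clock: 7.2
eef_pos: [0.1615, -0.4014, 0.2758]
tool_rot: [0.988, -0.141, 0.055, -0.045]
ft_force: [0.0, 0.2, -1.0]
grip_width: 0.0853
grasp_force: 0.0
```

Request:
drive_tool --slide '[[0,0,0],[0,0,0],[0,0,0],[0,0,0],[0,0,0],[0,0,0],[0,0,0],[0,0,0]]' --rotation '[[0,0,-0.125],[0,0,-0.25],[0,0,-0.375],[0,0,-0.5],[0,0,-0.625],[0,0,-0.75],[0,0,-0.875],[0,0,-1]]'

```text
clock: 8.2
eef_pos: [0.1615, -0.4014, 0.2758]
tool_rot: [0.992, 0.108, 0.064, -0.03]
ft_force: [0.1, -0.5, -0.3]
grip_width: 0.0851
grasp_force: 0.0
```

```bash
cat > plan.py <<'E'
import numpy as np, json
from h import bot, R
def cur():
    o=bot.get_obs(); M=R.from_quat(o['tool_rot']).as_matrix()
    return [*o['eef_pos'], np.degrees(np.arctan2(M[1,1],M[0,1]))], M
def down(t):
    t=np.radians(t); return R.from_matrix(np.array([[-np.sin(t),np.cos(t),0],[np.cos(t),np.sin(t),0],[0,0,-1]]).T)
def plan(wps, start=None, M=None, ds=.031, da=3.5):
    """wps: [x,y,z,theta_deg(,ds)]; None = hold to fill the call; start (x,y,z,theta), M = measured rotation (tilt is taken out in the first leg)"""
    p=np.array(start if start is not None else json.load(open('cmd.json')),float)
    tilt=(down(p[3]).inv()*R.from_matrix(M)).as_rotvec() if M is not None else np.zeros(3)
    pos=p[:3]; rot=R.from_matrix(M) if M is not None else down(p[3]); rows=[]; q=p.copy()
    for w in wps:
        if w is None:
            rows+=[(q[:3],down(q[3]))]*((-len(rows))%8); continue
        s=w[4] if len(w)>4 else ds; w=np.array(w[:4],float); d=w-q
        n=int(np.ceil(max(np.linalg.norm(d[:3])/s, abs(d[3])/da, 1)-1e-6))
        rows+=[(q[:3]+d[:3]*k/n, down(q[3]+d[3]*k/n)*R.from_rotvec(tilt*(1-k/n))) for k in range(1,n+1)]; q=w; tilt=tilt*0
    rows+=[(q[:3],down(q[3]))]*((-len(rows))%8)
    for i in range(0,len(rows),8):
        S=[]; T=[]
        for a,b in rows[i:i+8]:
            S.append(np.round(rot.inv().apply(a-pos)/.25,3)+0.); T.append(np.round((rot.inv()*b).as_rotvec()/.5,3)+0.)
        f=lambda L: '['+','.join('['+','.join('%g'%x for x in s)+']' for s in L)+']'
        print('slide',f(S)); print('rot',f(T))
        if max(np.abs(S).max(),np.abs(T).max())>1: print('!! OVER RANGE')
        pos=pos+rot.apply(S[-1]*.25); rot=rot*R.from_rotvec(T[-1]*.5)
    m=rot.as_matrix(); json.dump([*pos,q[3]],open('cmd.json','w')); print('end',np.round(pos,4),round(float(np.degrees(np.arctan2(m[1,1],m[0,1]))),2))
E
python3 - <<'E'
from plan import *
p,M=cur(); print(np.round(p,4), M[:,2].round(3)); 
t=183.3-28.648*9; print(t)
plan([[.17,-.40,.29,t]],p,M)
E
```

```text
[  0.1615  -0.4014   0.2758 -77.4149] [ 0.121  0.072 -0.99 ]
-74.53199999999998
slide [[0.042,0,-0.052],[0.042,0,-0.052],[0.042,0,-0.052],[0.042,0,-0.052],[0.042,0,-0.052],[0.042,0,-0.052],[0.042,0,-0.052],[0.042,0,-0.052]]
rot [[-0.083,-0.27,-0.106],[-0.083,-0.27,-0.106],[-0.083,-0.27,-0.106],[-0.083,-0.27,-0.106],[-0.083,-0.27,-0.106],[-0.083,-0.27,-0.106],[-0.083,-0.27,-0.106],[-0.083,-0.27,-0.106]]
end [ 0.1701 -0.4001  0.2901] -74.55
```

Request:
drive_tool --slide '[[0.042,0,-0.052],[0.042,0,-0.052],[0.042,0,-0.052],[0.042,0,-0.052],[0.042,0,-0.052],[0.042,0,-0.052],[0.042,0,-0.052],[0.042,0,-0.052]]' --rotation '[[-0.083,-0.27,-0.106],[-0.083,-0.27,-0.106],[-0.083,-0.27,-0.106],[-0.083,-0.27,-0.106],[-0.083,-0.27,-0.106],[-0.083,-0.27,-0.106],[-0.083,-0.27,-0.106],[-0.083,-0.27,-0.106]]'

```text
clock: 9.2
eef_pos: [0.1701, -0.4001, 0.2901]
tool_rot: [0.991, 0.133, -0.0, -0.0]
ft_force: [-1.1, 0.7, -0.1]
grip_width: 0.0856
grasp_force: 0.0
```

Request:
drive_tool --slide '[[0,0,0],[0,0,0],[0,0,0],[0,0,0],[0,0,0],[0,0,0],[0,0,0],[0,0,0]]' --rotation '[[0,0,-0.125],[0,0,-0.25],[0,0,-0.375],[0,0,-0.5],[0,0,-0.625],[0,0,-0.75],[0,0,-0.875],[0,0,-1]]'

```text
clock: 10.2
eef_pos: [0.1702, -0.4001, 0.2901]
tool_rot: [0.927, 0.376, 0.0, -0.0]
ft_force: [-0.2, -0.3, 0.1]
grip_width: 0.0855
grasp_force: 0.0
```

Request:
drive_tool --slide '[[0,0,0],[0,0,0],[0,0,0],[0,0,0],[0,0,0],[0,0,0],[0,0,0],[0,0,0]]' --rotation '[[0,0,-0.125],[0,0,-0.25],[0,0,-0.375],[0,0,-0.5],[0,0,-0.625],[0,0,-0.75],[0,0,-0.875],[0,0,-1]]'

```text
clock: 11.2
eef_pos: [0.1702, -0.4001, 0.2901]
tool_rot: [0.805, 0.593, 0.0, -0.0]
ft_force: [-0.9, -0.1, -0.0]
grip_width: 0.0856
grasp_force: 0.0
```

Request:
drive_tool --slide '[[0,0,0],[0,0,0],[0,0,0],[0,0,0],[0,0,0],[0,0,0],[0,0,0],[0,0,0]]' --rotation '[[0,0,-0.125],[0,0,-0.25],[0,0,-0.375],[0,0,-0.5],[0,0,-0.625],[0,0,-0.75],[0,0,-0.875],[0,0,-1]]'

```text
clock: 12.2
eef_pos: [0.1702, -0.4001, 0.2901]
tool_rot: [0.633, 0.774, 0.0, -0.0]
ft_force: [0.3, 1.2, -0.1]
grip_width: 0.0856
grasp_force: 0.0
```

Request:
drive_tool --slide '[[0,0,0],[0,0,0],[0,0,0],[0,0,0],[0,0,0],[0,0,0],[0,0,0],[0,0,0]]' --rotation '[[0,0,-0.125],[0,0,-0.25],[0,0,-0.375],[0,0,-0.5],[0,0,-0.625],[0,0,-0.75],[0,0,-0.875],[0,0,-1]]'

```text
clock: 13.2
eef_pos: [0.1702, -0.4001, 0.2901]
tool_rot: [0.422, 0.907, 0.0, -0.0]
ft_force: [-0.8, 0.1, 0.5]
grip_width: 0.0855
grasp_force: 0.0
```

Request:
drive_tool --slide '[[0,0,0],[0,0,0],[0,0,0],[0,0,0],[0,0,0],[0,0,0],[0,0,0],[0,0,0]]' --rotation '[[0,0,-0.125],[0,0,-0.25],[0,0,-0.375],[0,0,-0.5],[0,0,-0.625],[0,0,-0.75],[0,0,-0.875],[0,0,-1]]'

```text
clock: 14.2
eef_pos: [0.1702, -0.4001, 0.2901]
tool_rot: [0.185, 0.983, 0.0, -0.0]
ft_force: [-1.0, -0.4, 0.9]
grip_width: 0.0854
grasp_force: 0.0
```

Request:
drive_tool --slide '[[0,0,0],[0,0,0],[0,0,0],[0,0,0],[0,0,0],[0,0,0],[0,0,0],[0,0,0]]' --rotation '[[0,0,-0.125],[0,0,-0.25],[0,0,-0.375],[0,0,-0.5],[0,0,-0.625],[0,0,-0.75],[0,0,-0.875],[0,0,-1]]'

```text
clock: 15.2
eef_pos: [0.1702, -0.4001, 0.2901]
tool_rot: [-0.064, 0.998, 0.0, -0.0]
ft_force: [-0.3, 0.1, 0.0]
grip_width: 0.0849
grasp_force: 0.0
```

Request:
drive_tool --slide '[[0,0,0],[0,0,0],[0,0,0],[0,0,0],[0,0,0],[0,0,0],[0,0,0],[0,0,0]]' --rotation '[[0,0,-0.125],[0,0,-0.25],[0,0,-0.375],[0,0,-0.5],[0,0,-0.625],[0,0,-0.75],[0,0,-0.875],[0,0,-1]]'

```text
clock: 16.2
eef_pos: [0.1702, -0.4001, 0.2901]
tool_rot: [-0.309, 0.951, 0.0, 0.0]
ft_force: [-0.3, 1.2, -0.9]
grip_width: 0.0858
grasp_force: 0.0
```

```bash
python3 - <<'E'
from plan import *
p,M=cur(); print(np.round(p,4), M[:,2].round(3),np.round(bot.get_obs()['joint_pos'],2)); 
p[3]%=360
plan([[.25,-.36,.29,183.3],[.441,-.273,.27,183.3]],p,M)
E
```

```text
[  0.1702  -0.4001   0.2901 126.0025] [-0.  0. -1.] [-1.17  0.09 -0.02  1.46  0.   -1.8 ]
slide [[-0.021,-0.003,0],[-0.041,-0.007,0],[-0.062,-0.01,0],[-0.083,-0.014,0],[-0.104,-0.017,0],[-0.124,-0.02,0],[-0.145,-0.024,0],[-0.166,-0.027,0]]
rot [[0,0,-0.118],[0,0,-0.235],[0,0,-0.353],[0,0,-0.471],[0,0,-0.588],[0,0,-0.706],[0,0,-0.824],[0,0,-0.941]]
slide [[-0.017,-0.013,0],[-0.034,-0.025,0],[-0.051,-0.038,0],[-0.068,-0.05,0],[-0.084,-0.062,0],[-0.101,-0.075,0],[-0.118,-0.087,0],[-0.135,-0.1,0]]
rot [[0,0,-0.118],[0,0,-0.236],[0,0,-0.353],[0,0,-0.471],[0,0,-0.588],[0,0,-0.706],[0,0,-0.824],[0,0,-0.941]]
slide [[-0.01,-0.019,0.001],[-0.06,-0.128,0.012],[-0.11,-0.237,0.023],[-0.159,-0.346,0.035],[-0.209,-0.455,0.046],[-0.259,-0.564,0.058],[-0.309,-0.673,0.069],[-0.359,-0.782,0.081]]
rot [[0,0,-0.118],[0,0,-0.118],[0,0,-0.118],[0,0,-0.118],[0,0,-0.118],[0,0,-0.118],[0,0,-0.118],[0,0,-0.118]]
end [ 0.441  -0.273   0.2699] -176.7
```

Request:
drive_tool --slide '[[-0.021,-0.003,0],[-0.041,-0.007,0],[-0.062,-0.01,0],[-0.083,-0.014,0],[-0.104,-0.017,0],[-0.124,-0.02,0],[-0.145,-0.024,0],[-0.166,-0.027,0]]' --rotation '[[0,0,-0.118],[0,0,-0.235],[0,0,-0.353],[0,0,-0.471],[0,0,-0.588],[0,0,-0.706],[0,0,-0.824],[0,0,-0.941]]'

```text
clock: 17.2
eef_pos: [0.2079, -0.3811, 0.2901]
tool_rot: [-0.522, 0.853, 0.0, 0.0]
ft_force: [0.3, 0.2, -0.2]
grip_width: 0.0849
grasp_force: 0.0
```

Request:
drive_tool --slide '[[-0.017,-0.013,0],[-0.034,-0.025,0],[-0.051,-0.038,0],[-0.068,-0.05,0],[-0.084,-0.062,0],[-0.101,-0.075,0],[-0.118,-0.087,0],[-0.135,-0.1,0]]' --rotation '[[0,0,-0.118],[0,0,-0.236],[0,0,-0.353],[0,0,-0.471],[0,0,-0.588],[0,0,-0.706],[0,0,-0.824],[0,0,-0.941]]'

```text
clock: 18.2
eef_pos: [0.2455, -0.3625, 0.2901]
tool_rot: [-0.707, 0.708, 0.0, 0.0]
ft_force: [-0.2, -0.5, -0.3]
grip_width: 0.0852
grasp_force: 0.0
```

Request:
drive_tool --slide '[[-0.01,-0.019,0.001],[-0.06,-0.128,0.012],[-0.11,-0.237,0.023],[-0.159,-0.346,0.035],[-0.209,-0.455,0.046],[-0.259,-0.564,0.058],[-0.309,-0.673,0.069],[-0.359,-0.782,0.081]]' --rotation '[[0,0,-0.118],[0,0,-0.118],[0,0,-0.118],[0,0,-0.118],[0,0,-0.118],[0,0,-0.118],[0,0,-0.118],[0,0,-0.118]]'

```text
clock: 19.2
eef_pos: [0.4421, -0.2731, 0.2698]
tool_rot: [0.726, -0.687, -0.0, -0.0]
ft_force: [0.5, -0.1, 0.6]
grip_width: 0.0859
grasp_force: 0.0
```

```bash
cat >> h.py <<'E'
def blobs(Q,lo,hi,box,amin=60):
    z=Q[...,2]; x,y=Q[...,0],Q[...,1]
    m=((z>lo)&(z<hi)&(x>box[0])&(x<box[1])&(y>box[2])&(y<box[3])).astype(np.uint8)
    k,l,st,ce=cv2.connectedComponentsWithStats(m); out=[]
    for i in range(1,k):
        if st[i,4]>=amin:
            q=Q[l==i]; r=cv2.minAreaRect(q[:,:2].astype(np.float32)*1000)
            print('uv',np.round(ce[i]),'n',st[i,4],'mean',np.round(q.mean(0),4),'z5/50/95',np.round(np.percentile(q[:,2],[5,50,95]),4),'rect',np.round(r[0],1),np.round(r[1],1),round(r[2],2)); out.append(q)
    return out
E
python3 - <<'E'
from plan import *; from h import *
p,M=cur(); print(np.round(p,4),M[:,2].round(4),np.round(bot.get_obs()['joint_pos'],2))
c=shot('wrist','w2'); np.savez('w2.npz',**c); print(np.round(c['xyz'],3))
Q=cloud(c); blobs(Q,.022,.04,(.385,.475,-.352,-.19)); print(); blobs(Q,.015,.04,(.48,.70,-.35,-.05))
E
```

```text
[   0.4421   -0.2731    0.2698 -176.8198] [-0.e+00  2.e-04 -1.e+00] [-0.55  0.27  0.14  1.44  0.   -2.18]
[ 0.446 -0.347  0.411]
uv [323. 168.] n 950 mean [ 0.4401 -0.2724  0.0272] z5/50/95 [0.0234 0.0275 0.029 ] rect [ 442.8 -272.9] [ 64.  142.5] 3.0

uv [195. 147.] n 179 mean [ 0.6109 -0.2924  0.0251] z5/50/95 [0.0181 0.0261 0.0276] rect [ 612.2 -292. ] [16.7 16.9] 59.14
uv [245. 153.] n 161 mean [ 0.5454 -0.2876  0.0254] z5/50/95 [0.0178 0.0263 0.0277] rect [ 546.1 -287. ] [17.1 16.7] 47.86
uv [145. 191.] n 938 mean [ 0.6835 -0.2281  0.028 ] z5/50/95 [0.0163 0.0276 0.0389] rect [ 683.4 -223.1] [ 21.4 120.4] 5.72
uv [274. 206.] n 315 mean [ 0.5065 -0.2157  0.0261] z5/50/95 [0.0169 0.0235 0.0384] rect [ 507.4 -220.2] [19.2 55.2] 88.48
uv [189. 272.] n 85 mean [ 0.6348 -0.1028  0.0243] z5/50/95 [0.0173 0.0258 0.0272] rect [ 636.2 -101.4] [16.5  9.5] 48.74
```

View pics/w2.png

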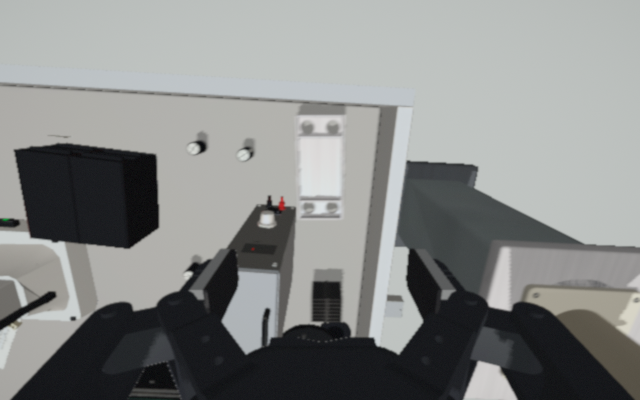

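```bash
python3 - <<'E'
from plan import *
p,M=cur(); p[3]%=360; print(p)
plan([[.4428,-.2729,.25,183.0],[.4428,-.2729,.05,183.0],[.4428,-.2729,.0,183.0,.01],None,None,[.4428,-.2729,.03,183.0,.01],[.4428,-.2729,.15,183.0]],None)
E
```

```text
[np.float64(0.4450210080187459), np.float64(-0.2715728646848919), np.float64(0.26892638211946757), np.float64(183.34321632556467)]
slide [[0,-0.007,0.08],[0,-0.007,0.194],[0,-0.007,0.308],[0,-0.007,0.422],[0,-0.007,0.537],[0,-0.007,0.651],[0,-0.007,0.765],[0,-0.007,0.88]]
rot [[0,0,0.01],[0,0,0.01],[0,0,0.01],[0,0,0.01],[0,0,0.01],[0,0,0.01],[0,0,0.01],[0,0,0.01]]
slide [[0,0,0.04],[0,0,0.08],[0,0,0.12],[0,0,0.16],[0,0,0.2],[0,0,0.2],[0,0,0.2],[0,0,0.2]]
rot [[0,0,0],[0,0,0],[0,0,0],[0,0,0],[0,0,0],[0,0,0],[0,0,0],[0,0,0]]
slide [[0,0,-0.04],[0,0,-0.08],[0,0,-0.12],[0,0,-0.24],[0,0,-0.36],[0,0,-0.48],[0,0,-0.6],[0,0,-0.6]]
rot [[0,0,0],[0,0,0],[0,0,0],[0,0,0],[0,0,0],[0,0,0],[0,0,0],[0,0,0]]
end [ 0.4427 -0.2729  0.1499] -176.99
```

Request:
drive_tool --slide '[[0,-0.007,0.08],[0,-0.007,0.194],[0,-0.007,0.308],[0,-0.007,0.422],[0,-0.007,0.537],[0,-0.007,0.651],[0,-0.007,0.765],[0,-0.007,0.88]]' --rotation '[[0,0,0.01],[0,0,0.01],[0,0,0.01],[0,0,0.01],[0,0,0.01],[0,0,0.01],[0,0,0.01],[0,0,0.01]]'

```text
clock: 20.25
eef_pos: [0.443, -0.2735, 0.0491]
tool_rot: [0.725, -0.689, 0.0, -0.0]
ft_force: [-0.0, -0.2, -0.1]
grip_width: 0.0855
grasp_force: 0.0
```

Request:
drive_tool --slide '[[0,0,0],[0,0,0],[0,0,0],[0,0,0],[0,0,0],[0,0,0],[0,0,0],[0,0,0]]' --rotation '[[0,0,0],[0,0,0],[0,0,0],[0,0,0],[0,0,0],[0,0,0],[0,0,0],[0,0,0]]'

```text
clock: 21.25
eef_pos: [0.4428, -0.2734, 0.0498]
tool_rot: [0.725, -0.689, -0.0, -0.0]
ft_force: [0.0, -0.1, 0.9]
grip_width: 0.0852
grasp_force: 0.0
```

```bash
python3 - <<'E'
from plan import *; from h import *
p,M=cur(); print(np.round(p,4))
c=shot('wrist','w3'); np.savez('w3.npz',**c); print(np.round(c['xyz'],4))
Q=cloud(c); q=blobs(Q,.022,.04,(.385,.475,-.352,-.19))
E
```

```text
[ 4.428000e-01 -2.734000e-01  4.980000e-02 -1.771168e+02]
[ 0.4459 -0.3478  0.1915]
uv [325. 233.] n 4994 mean [ 0.4404 -0.2712  0.0268] z5/50/95 [0.0228 0.0274 0.0287] rect [ 442.4 -272.1] [ 64.3 144.4] 3.21
```

View pics/w3.png

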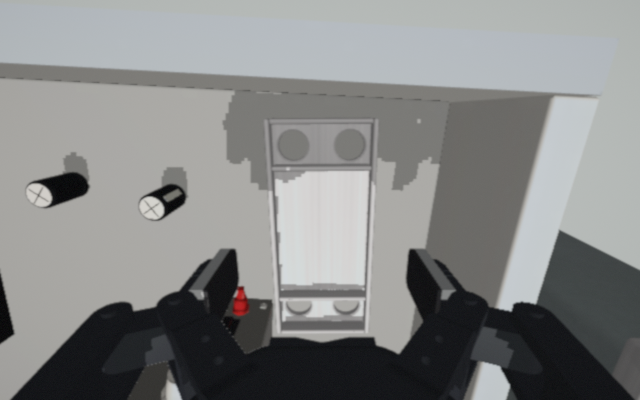

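```bash
python3 - <<'E'
from plan import *
p,M=cur(); p[3]%=360
plan([[.4424,-.2721,.03,183.2,.02],[.4424,-.2721,.0,183.2,.008],None],p,M)
plan([None])
plan([[.4424,-.2721,.03,183.2,.01],[.4424,-.2721,.13,183.2],None])
E
```

```text
slide [[-0.005,0.002,0.079],[-0.005,0.002,0.109],[-0.005,0.002,0.139],[-0.005,0.002,0.169],[-0.005,0.002,0.199],[-0.005,0.002,0.199],[-0.005,0.002,0.199],[-0.005,0.002,0.199]]
rot [[0,0.001,-0.011],[0,0.001,-0.011],[0,0.001,-0.011],[0,0.001,-0.011],[0,0.001,-0.011],[0,0.001,-0.011],[0,0.001,-0.011],[0,0.001,-0.011]]
end [ 4.423e-01 -2.722e-01  1.000e-04] -176.8
end [ 4.423e-01 -2.722e-01  1.000e-04] -176.8
slide [[0,0,-0.04],[0,0,-0.08],[0,0,-0.12],[0,0,-0.22],[0,0,-0.32],[0,0,-0.42],[0,0,-0.52],[0,0,-0.52]]
rot [[0,0,0],[0,0,0],[0,0,0],[0,0,0],[0,0,0],[0,0,0],[0,0,0],[0,0,0]]
end [ 0.4423 -0.2722  0.1301] -176.8
```

Request:
drive_tool --slide '[[-0.005,0.002,0.079],[-0.005,0.002,0.109],[-0.005,0.002,0.139],[-0.005,0.002,0.169],[-0.005,0.002,0.199],[-0.005,0.002,0.199],[-0.005,0.002,0.199],[-0.005,0.002,0.199]]' --rotation '[[0,0,-0.011],[0,0,-0.011],[0,0,-0.011],[0,0,-0.011],[0,0,-0.011],[0,0,-0.011],[0,0,-0.011],[0,0,-0.011]]'

```text
clock: 22.3
eef_pos: [0.4426, -0.2724, 0.0005]
tool_rot: [0.727, -0.687, 0.0, -0.0]
ft_force: [-0.8, -0.3, 0.0]
grip_width: 0.0856
grasp_force: 0.0
```

Request:
drive_tool --slide '[[0,0,0],[0,0,0],[0,0,0],[0,0,0],[0,0,0],[0,0,0],[0,0,0],[0,0,0]]' --rotation '[[0,0,0],[0,0,0],[0,0,0],[0,0,0],[0,0,0],[0,0,0],[0,0,0],[0,0,0]]' --gripper 0.5

```text
clock: 23.3
eef_pos: [0.4428, -0.2725, 0.0008]
tool_rot: [0.727, -0.687, 0.0, -0.0]
ft_force: [-0.6, -1.3, 6.4]
grip_width: 0.0628
grasp_force: 66.6
```

Request:
drive_tool --slide '[[0,0,-0.04],[0,0,-0.08],[0,0,-0.12],[0,0,-0.22],[0,0,-0.32],[0,0,-0.42],[0,0,-0.52],[0,0,-0.52]]' --rotation '[[0,0,0],[0,0,0],[0,0,0],[0,0,0],[0,0,0],[0,0,0],[0,0,0],[0,0,0]]'

```text
clock: 24.3
eef_pos: [0.4439, -0.2732, 0.1325]
tool_rot: [0.727, -0.687, 0.003, -0.001]
ft_force: [1.2, 0.0, -2.1]
grip_width: 0.0629
grasp_force: 66.2
```

```bash
python3 - <<'E'
from plan import *; from h import *
s=dict(np.load('side0.npz')); S=cloud(s)
for v in range(60,215,20):
    r=S[v,240:300]; ok=(r[:,1]<.2)&(r[:,1]>-.2)&(r[:,2]>.05)
    if ok.any(): print(v,np.round(np.median(r[ok],0),3),np.round(r[ok,0].min(),3),np.round(r[ok,0].max(),3),np.round(r[ok,1].min(),3),np.round(r[ok,1].max(),3))
p,M=cur(); p[3]%=360; print(np.round(p,4),M[:,2])
plan([[.34,-.20,.17,184],[.34,.15,.19,185],[.38,.30,.19,186],[.555,.415,.18,186.7],None],p,M)
E
```

```text
60 [0.458 0.046 0.574] 0.428 0.499 0.037 0.067
80 [0.449 0.048 0.518] 0.427 0.46 0.043 0.072
100 [0.452 0.046 0.463] 0.438 0.461 0.043 0.061
120 [0.455 0.047 0.402] 0.441 0.461 0.042 0.066
140 [0.452 0.046 0.338] 0.441 0.462 0.043 0.057
160 [0.452 0.045 0.268] 0.441 0.461 0.042 0.062
180 [0.402 0.1   0.133] 0.349 0.461 0.042 0.171
200 [0.445 0.052 0.102] 0.35 0.517 0.035 0.082
[ 4.439000e-01 -2.732000e-01  1.325000e-01  1.832004e+02] [ 0.00448853 -0.00258053 -0.9999866 ]
slide [[-0.063,0.08,-0.031],[-0.126,0.159,-0.061],[-0.189,0.239,-0.092],[-0.252,0.318,-0.122],[-0.315,0.398,-0.153],[-0.432,0.391,-0.159],[-0.548,0.385,-0.166],[-0.664,0.378,-0.173]]
rot [[-0.002,-0.001,-0.006],[-0.003,-0.002,-0.011],[-0.005,-0.003,-0.017],[-0.007,-0.005,-0.022],[-0.009,-0.006,-0.028],[-0.009,-0.006,-0.031],[-0.009,-0.006,-0.034],[-0.009,-0.006,-0.037]]
slide [[-0.117,-0.008,-0.007],[-0.233,-0.017,-0.014],[-0.35,-0.026,-0.02],[-0.466,-0.034,-0.027],[-0.582,-0.043,-0.034],[-0.699,-0.052,-0.04],[-0.815,-0.06,-0.047],[-0.931,-0.069,-0.054]]
rot [[0,0,-0.003],[0,0,-0.005],[0,0,-0.008],[0,0,-0.011],[0,0,-0.014],[0,0,-0.017],[0,0,-0.02],[0,0,-0.023]]
slide [[-0.116,-0.01,-0.006],[-0.214,-0.045,-0.006],[-0.311,-0.08,-0.006],[-0.409,-0.115,-0.006],[-0.506,-0.151,-0.006],[-0.603,-0.186,-0.006],[-0.701,-0.221,-0.006],[-0.757,-0.326,-0.001]]
rot [[0,0,-0.003],[0,0,-0.009],[0,0,-0.014],[0,0,-0.02],[0,0,-0.026],[0,0,-0.032],[0,0,-0.038],[0,0,-0.041]]
slide [[-0.055,-0.107,0.006],[-0.11,-0.213,0.012],[-0.165,-0.319,0.018],[-0.219,-0.426,0.023],[-0.274,-0.532,0.029],[-0.329,-0.639,0.035],[-0.329,-0.639,0.035],[-0.329,-0.639,0.035]]
rot [[0,0,-0.004],[0,0,-0.007],[0,0,-0.011],[0,0,-0.014],[0,0,-0.018],[0,0,-0.021],[0,0,-0.021],[0,0,-0.021]]
end [0.5551 0.4151 0.1799] -173.3
```

```bash
python3 - <<'E'
from plan import *
plan([[.34,-.20,.17,183.2],[.34,.15,.19,183.2],[.39,.49,.20,186.7],None],[.4423,-.2722,.1301,183.2])
E
```

```text
slide [[-0.062,0.078,-0.032],[-0.124,0.157,-0.064],[-0.187,0.235,-0.096],[-0.249,0.314,-0.128],[-0.311,0.392,-0.16],[-0.428,0.386,-0.166],[-0.544,0.379,-0.173],[-0.661,0.373,-0.18]]
rot [[0,0,0],[0,0,0],[0,0,0],[0,0,0],[0,0,0],[0,0,0],[0,0,0],[0,0,0]]
slide [[-0.116,-0.007,-0.006],[-0.233,-0.013,-0.013],[-0.349,-0.02,-0.02],[-0.466,-0.026,-0.026],[-0.582,-0.033,-0.033],[-0.699,-0.039,-0.04],[-0.815,-0.046,-0.046],[-0.932,-0.052,-0.053]]
rot [[0,0,0],[0,0,0],[0,0,0],[0,0,0],[0,0,0],[0,0,0],[0,0,0],[0,0,0]]
slide [[-0.116,-0.007,-0.007],[-0.228,-0.03,-0.01],[-0.34,-0.053,-0.013],[-0.453,-0.076,-0.017],[-0.565,-0.099,-0.02],[-0.677,-0.122,-0.023],[-0.789,-0.145,-0.027],[-0.902,-0.167,-0.03]]
rot [[0,0,0],[0,0,-0.01],[0,0,-0.02],[0,0,-0.031],[0,0,-0.041],[0,0,-0.051],[0,0,-0.061],[0,0,-0.071]]
slide [[-0.111,-0.027,-0.003],[-0.222,-0.054,-0.007],[-0.334,-0.081,-0.01],[-0.445,-0.108,-0.013],[-0.556,-0.135,-0.017],[-0.556,-0.135,-0.017],[-0.556,-0.135,-0.017],[-0.556,-0.135,-0.017]]
rot [[0,0,-0.01],[0,0,-0.021],[0,0,-0.031],[0,0,-0.041],[0,0,-0.051],[0,0,-0.051],[0,0,-0.051],[0,0,-0.051]]
end [0.39   0.4899 0.2001] -173.3
```

Request:
drive_tool --slide '[[-0.062,0.078,-0.032],[-0.124,0.157,-0.064],[-0.187,0.235,-0.096],[-0.249,0.314,-0.128],[-0.311,0.392,-0.16],[-0.428,0.386,-0.166],[-0.544,0.379,-0.173],[-0.661,0.373,-0.18]]' --rotation '[[0,0,0],[0,0,0],[0,0,0],[0,0,0],[0,0,0],[0,0,0],[0,0,0],[0,0,0]]'

```text
clock: 25.3
eef_pos: [0.3391, -0.1114, 0.1742]
tool_rot: [0.726, -0.687, -0.001, 0.0]
ft_force: [0.6, -0.3, -1.9]
grip_width: 0.0627
grasp_force: 66.3
```

Request:
drive_tool --slide '[[-0.116,-0.007,-0.006],[-0.233,-0.013,-0.013],[-0.349,-0.02,-0.02],[-0.466,-0.026,-0.026],[-0.582,-0.033,-0.033],[-0.699,-0.039,-0.04],[-0.815,-0.046,-0.046],[-0.932,-0.052,-0.053]]' --rotation '[[0,0,0],[0,0,0],[0,0,0],[0,0,0],[0,0,0],[0,0,0],[0,0,0],[0,0,0]]'

```text
clock: 26.3
eef_pos: [0.3392, 0.1216, 0.1875]
tool_rot: [0.727, -0.687, -0.0, 0.001]
ft_force: [0.9, 0.2, -2.0]
grip_width: 0.063
grasp_force: 66.3
```

Request:
drive_tool --slide '[[-0.116,-0.007,-0.007],[-0.228,-0.03,-0.01],[-0.34,-0.053,-0.013],[-0.453,-0.076,-0.017],[-0.565,-0.099,-0.02],[-0.677,-0.122,-0.023],[-0.789,-0.145,-0.027],[-0.902,-0.167,-0.03]]' --rotation '[[0,0,0],[0,0,-0.01],[0,0,-0.02],[0,0,-0.031],[0,0,-0.041],[0,0,-0.051],[0,0,-0.061],[0,0,-0.071]]'

```text
clock: 27.3
eef_pos: [0.3686, 0.3488, 0.1946]
tool_rot: [0.739, -0.674, -0.0, 0.001]
ft_force: [0.2, -0.2, -1.6]
grip_width: 0.0627
grasp_force: 66.3
```

Request:
drive_tool --slide '[[-0.111,-0.027,-0.003],[-0.222,-0.054,-0.007],[-0.334,-0.081,-0.01],[-0.445,-0.108,-0.013],[-0.556,-0.135,-0.017],[-0.556,-0.135,-0.017],[-0.556,-0.135,-0.017],[-0.556,-0.135,-0.017]]' --rotation '[[0,0,-0.01],[0,0,-0.021],[0,0,-0.031],[0,0,-0.041],[0,0,-0.051],[0,0,-0.051],[0,0,-0.051],[0,0,-0.051]]'

```text
clock: 28.3
eef_pos: [0.3899, 0.4889, 0.1999]
tool_rot: [0.747, -0.665, -0.0, 0.001]
ft_force: [-0.5, -1.1, -2.2]
grip_width: 0.0627
grasp_force: 66.2
```

```bash
python3 - <<'E'
from plan import *; from h import *
p,M=cur(); print(np.round(p,4))
c=shot('wrist','w4'); np.savez('w4.npz',**c); print(np.round(c['xyz'],4))
Q=cloud(c); print('posts'); blobs(Q,.03,.10,(.50,.63,.33,.50),15); print('plate'); blobs(Q,.006,.015,(.49,.64,.325,.52)); print('tray'); blobs(Q,.215,.24,(.33,.45,.40,.60))
E
```

```text
[   0.3899    0.4889    0.1999 -173.3428]
[0.3979 0.415  0.3417]
posts
uv [185.   2.] n 196 mean [0.5337 0.334  0.0364] z5/50/95 [0.0305 0.0356 0.0443] rect [541.7 334.2] [46.2  4.2] 4.84
uv [148.  30.] n 632 mean [0.556  0.3647 0.0579] z5/50/95 [0.0337 0.0613 0.079 ] rect [558.2 364.2] [14.  12.5] 67.79
uv [110.  30.] n 712 mean [0.5894 0.3691 0.0571] z5/50/95 [0.0333 0.0595 0.0785] rect [592.  368.4] [13.7 13. ] 86.1
uv [152. 155.] n 890 mean [0.5586 0.4756 0.0573] z5/50/95 [0.0333 0.0607 0.0782] rect [560.2 476.5] [47.2 14.1] 8.42
plate
uv [168.  90.] n 11180 mean [0.566  0.4143 0.009 ] z5/50/95 [0.0075 0.009  0.0106] rect [567.8 418.6] [113.2 178.6] 4.71
tray
uv [321. 232.] n 31889 mean [0.3916 0.4699 0.2199] z5/50/95 [0.2163 0.2175 0.228 ] rect [391.  475.1] [ 90.9 116.2] 6.51
```

View pics/w4.png

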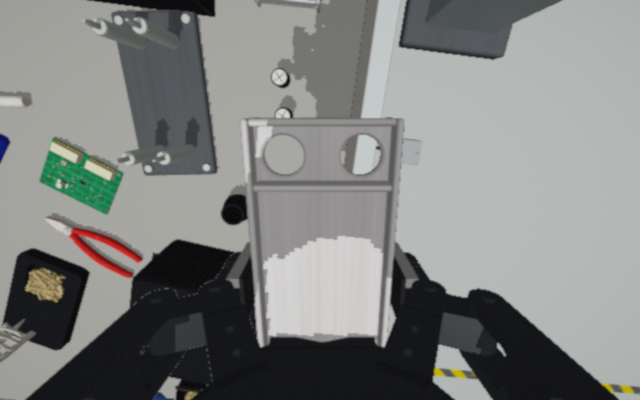

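```bash
cat >> h.py <<'E'
def posts(Q,cen,yaw):
    """fit carrier pose (x,y,yaw) to shoulder and pin points seen around a guess"""
    L=np.array([[-56,-17],[56,-17],[-56,17],[56,17]])/1000.; yr=np.radians(yaw)
    Rm=np.array([[np.cos(yr),-np.sin(yr)],[np.sin(yr),np.cos(yr)]]); G=L@Rm.T+cen; F=[];W=[]
    for l,g in zip(L,G):
        d=np.linalg.norm(Q[...,:2]-g,axis=-1)<.016
        s=Q[d&(abs(Q[...,2]-.0675)<.0025)]; pn=Q[d&(Q[...,2]>.072)&(Q[...,2]<.09)]
        if len(s)<8: print('few',len(s),len(pn)); continue
        (cx,cy),r=cv2.minEnclosingCircle(s[:,:2].astype(np.float32)*1000)
        print('post',l,'guess',np.round(g,4),'ring',round(cx,1),round(cy,1),'r',round(r,1),len(s),'pin',np.round(pn.mean(0),4) if len(pn) else None,len(pn))
        F.append([cx/1000,cy/1000]); W.append(l)
    return np.array(F),np.array(W)
def rigid(W,F):
    a=W-W.mean(0); b=F-F.mean(0); t=np.arctan2((a[:,0]*b[:,1]-a[:,1]*b[:,0]).sum(),(a*b).sum())
    Rm=np.array([[np.cos(t),-np.sin(t)],[np.sin(t),np.cos(t)]]); c=F.mean(0)-Rm@W.mean(0)
    print('fit',np.round(c,4),'yaw',round(np.degrees(t),2),'res mm',np.round((F-(W@Rm.T+c))*1000,1).tolist()); return c,np.degrees(t)
E
python3 - <<'E'
from plan import *; from h import *
c=dict(np.load('w4.npz')); Q=cloud(c)
F,W=posts(Q,np.array([.5695,.4215]),96.7); cc,y=rigid(W,F)
F,W=posts(Q,cc,y); rigid(W,F)
p=np.array([.3899,.4889,.1999]); T=(Q-p)@down(186.66).as_matrix()
for name,m in (('rim',(Q[...,2]>.2265)&(Q[...,2]<.2315)),):
    m=m&(abs(T[...,1])<.045)&(abs(T[...,0])<.09); t=T[m]; 
    print(name,len(t),'x max',np.round(np.percentile(t[:,0],[50,90,99,99.9]),4),'y',np.round(np.percentile(t[:,1],[.1,1,99,99.9]),4))
    e=t[t[:,0]>.068]; print('end rim mean',e.mean(0).round(4),len(e), np.round(np.polyfit(e[:,1],e[:,0],1),4))
for k in (0,1): pass
X=np.array([0,0,0]); tip=proj(c,p); print('tcp px',tip)
E
```

```text
post [-0.056 -0.017] guess [0.5929 0.3679] ring 592.2 368.4 r 6.7 182 pin [0.5919 0.3686 0.0779] 82
post [ 0.056 -0.017] guess [0.5799 0.4791] ring 577.3 478.9 r 7.0 129 pin [0.5765 0.4787 0.0776] 52
post [-0.056  0.017] guess [0.5591 0.3639] ring 559.0 363.7 r 6.9 184 pin [0.5583 0.3641 0.0781] 75
post [0.056 0.017] guess [0.5461 0.4751] ring 543.9 474.2 r 6.8 123 pin [0.543  0.474  0.0777] 47
fit [0.5681 0.4213] yaw 97.77 res mm [[-0.3, 0.3], [-0.1, -0.2], [0.2, 0.2], [0.2, -0.3]]
post [-0.056 -0.017] guess [0.5925 0.3681] ring 592.2 368.4 r 6.7 182 pin [0.5919 0.3686 0.0779] 82
post [ 0.056 -0.017] guess [0.5774 0.4791] ring 577.3 478.9 r 7.0 129 pin [0.5765 0.4787 0.0776] 52
post [-0.056  0.017] guess [0.5588 0.3635] ring 559.0 363.7 r 6.9 184 pin [0.5583 0.3641 0.0781] 75
post [0.056 0.017] guess [0.5437 0.4745] ring 543.9 474.2 r 6.8 123 pin [0.543  0.474  0.0777] 47
fit [0.5681 0.4213] yaw 97.77 res mm [[-0.3, 0.3], [-0.1, -0.2], [0.2, 0.2], [0.2, -0.3]]
rim 4282 x max [0.0435 0.0704 0.0716 0.0719] y [-0.0441 -0.0411  0.0416  0.0447]
end rim mean [ 0.0704  0.0012 -0.0273] 947 [-0.0005  0.0704]
tcp px [[320.49435827 253.50766312]]
```

```bash
python3 - <<'E'
from plan import *
p,M=cur(); p[3]%=360; print(np.round(p,4),M[:,2])
plan([[.45,.46,.17,187.77],[.5681,.4213,.13,187.77],[.5681,.4213,.095,187.77,.015],None])
E
```

```text
[  0.39     0.489    0.2002 186.6524] [-4.44359022e-04 -3.32830716e-04 -9.99999846e-01]
slide [[0.049,-0.075,0.04],[0.098,-0.15,0.08],[0.147,-0.225,0.12],[0.189,-0.315,0.152],[0.23,-0.405,0.184],[0.272,-0.495,0.216],[0.314,-0.585,0.248],[0.356,-0.676,0.28]]
rot [[0,0,-0.012],[0,0,-0.025],[0,0,-0.037],[0,0,-0.037],[0,0,-0.037],[0,0,-0.037],[0,0,-0.037],[0,0,-0.037]]
slide [[0,0,0.047],[0,0,0.094],[0,0,0.14],[0,0,0.14],[0,0,0.14],[0,0,0.14],[0,0,0.14],[0,0,0.14]]
rot [[0,0,0],[0,0,0],[0,0,0],[0,0,0],[0,0,0],[0,0,0],[0,0,0],[0,0,0]]
end [0.5682 0.4213 0.0951] -172.24
```

Request:
drive_tool --slide '[[0.049,-0.075,0.04],[0.098,-0.15,0.08],[0.147,-0.225,0.12],[0.189,-0.315,0.152],[0.23,-0.405,0.184],[0.272,-0.495,0.216],[0.314,-0.585,0.248],[0.356,-0.676,0.28]]' --rotation '[[0,0,-0.012],[0,0,-0.025],[0,0,-0.037],[0,0,-0.037],[0,0,-0.037],[0,0,-0.037],[0,0,-0.037],[0,0,-0.037]]'

```text
clock: 29.35
eef_pos: [0.57, 0.4206, 0.1296]
tool_rot: [0.753, -0.658, -0.0, -0.0]
ft_force: [0.0, 0.4, -1.5]
grip_width: 0.0627
grasp_force: 66.3
```

Request:
drive_tool --slide '[[0,0,0.047],[0,0,0.094],[0,0,0.14],[0,0,0.14],[0,0,0.14],[0,0,0.14],[0,0,0.14],[0,0,0.14]]' --rotation '[[0,0,0],[0,0,0],[0,0,0],[0,0,0],[0,0,0],[0,0,0],[0,0,0],[0,0,0]]'

```text
clock: 30.35
eef_pos: [0.5684, 0.4213, 0.0957]
tool_rot: [0.753, -0.658, -0.0, -0.0]
ft_force: [-0.1, 0.2, -1.8]
grip_width: 0.0629
grasp_force: 66.2
```

```bash
python3 - <<'E'
from plan import *; from h import *
p,M=cur(); print(np.round(p,4))
c=shot('wrist','w5'); np.savez('w5.npz',**c)
Q=cloud(c); T=(Q-np.array(p[:3]))@M
u,v=proj(c,p[:3]+M@np.array([.056,0,-.012])).ravel(); print(u,v)
print('pins in tool frame')
m=(Q[...,2]<.088)&(Q[...,2]>.06)&(T[...,0]>.04)&(T[...,0]<.072)&(abs(T[...,1])<.03)
k,l,st,ce=cv2.connectedComponentsWithStats(m.astype(np.uint8))
for i in range(1,k):
    if st[i,4]>15: q=T[l==i]; print(ce[i].round(),st[i,4],q.mean(0).round(4),Q[l==i][:,2].max().round(4))
cr=c['image'][int(v)-110:int(v)+70,200:440,::-1]; cv2.imwrite('pics/w5c.png',cv2.resize(cr,None,fx=3,fy=3,interpolation=cv2.INTER_CUBIC)); print('crop origin',200,int(v)-110)
E
```

```text
[ 5.684000e-01  4.213000e-01  9.570000e-02 -1.722471e+02]
320.24250730072043 153.82764067179107
pins in tool frame
[290. 146.] 326 [ 0.0554 -0.0177  0.0258] 0.0844
[351. 146.] 277 [0.0551 0.0176 0.0254] 0.0837
crop origin 200 43
```

View pics/w5c.png

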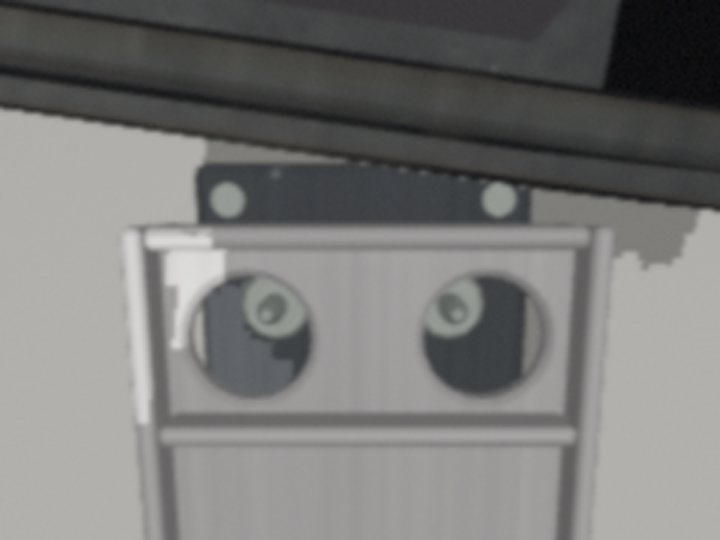

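```bash
cat >> h.py <<'E'
def ray(c,u,v,z):
    K=np.array(c['camera_matrix']); d=R.from_quat(c['orientation']).apply([(u-K[0,2])/K[0,0],-(v-K[1,2])/K[1,1],-1]); o=np.array(c['xyz'])
    return o+d*(z-o[2])/d[2]
E
python3 - <<'E'
from h import *; from plan import down
c=dict(np.load('w5.npz')); p=np.array([.5684,.4213,.0957]); M=down(187.753).as_matrix()
f=lambda a,b:(200+(a+.5)/3-.5,43+(b+.5)/3-.5)
Q=cloud(c)
# floor height of tray seen
u,v=map(int,f(368,350)); print('floor z',np.nanmedian(Q[v-4:v+5,u-6:u+7,2]))
for n,a,b,z in (('holeL',251,335,.1137),('holeR',485,335,.1137),('pinL',270,310,.083),('pinR',454,310,.083),('shoL',274,305,.068),('shoR',452,305,.068)):
    print(n,((ray(c,*f(a,b),z)-p)@M*1000).round(2))
# hole fit by depth: floor mask
g=cv2.cvtColor(c['image'],cv2.COLOR_RGB2GRAY)
E
```

```text
floor z 0.11283700335535202
holeL [ 56.67 -15.76 -18.  ]
holeR [ 56.67  17.7  -18.  ]
pinL [ 56.68 -16.34  12.7 ]
pinR [56.68 16.24 12.7 ]
shoL [ 55.92 -17.2   27.7 ]
shoR [55.92 17.32 27.7 ]
```

```bash
python3 - <<'E'
from plan import *
q=json.load(open('cmd.json')); t=down(q[3]).as_matrix(); d=t@np.array([-.0004,-.001,0]); x,y=q[0]+d[0],q[1]+d[1]; th=q[3]
plan([[x,y,q[2],th],[x,y,.045,th,.01],None])
plan([[x,y,.0112,th,.005],None])
E
```

```text
slide [[-0.002,-0.004,0],[-0.002,-0.004,0.033],[-0.002,-0.004,0.067],[-0.002,-0.004,0.1],[-0.002,-0.004,0.134],[-0.002,-0.004,0.167],[-0.002,-0.004,0.2],[-0.002,-0.004,0.2]]
rot [[0,0,0],[0,0,0],[0,0,0],[0,0,0],[0,0,0],[0,0,0],[0,0,0],[0,0,0]]
end [0.5691 0.4219 0.0451] -172.23
slide [[0,0,0.019],[0,0,0.039],[0,0,0.058],[0,0,0.077],[0,0,0.097],[0,0,0.116],[0,0,0.136],[0,0,0.136]]
rot [[0,0,0],[0,0,0],[0,0,0],[0,0,0],[0,0,0],[0,0,0],[0,0,0],[0,0,0]]
end [0.5691 0.4219 0.0111] -172.23
```

Request:
drive_tool --slide '[[-0.002,-0.004,0],[-0.002,-0.004,0.033],[-0.002,-0.004,0.067],[-0.002,-0.004,0.1],[-0.002,-0.004,0.134],[-0.002,-0.004,0.167],[-0.002,-0.004,0.2],[-0.002,-0.004,0.2]]' --rotation '[[0,0,0],[0,0,0],[0,0,0],[0,0,0],[0,0,0],[0,0,0],[0,0,0],[0,0,0]]'

```text
clock: 31.4
eef_pos: [0.5685, 0.4214, 0.0441]
tool_rot: [0.753, -0.658, -0.0, 0.001]
ft_force: [-0.4, 0.3, -2.2]
grip_width: 0.063
grasp_force: 66.3
```

Request:
drive_tool --slide '[[0,0,0.019],[0,0,0.039],[0,0,0.058],[0,0,0.077],[0,0,0.097],[0,0,0.116],[0,0,0.136],[0,0,0.136]]' --rotation '[[0,0,0],[0,0,0],[0,0,0],[0,0,0],[0,0,0],[0,0,0],[0,0,0],[0,0,0]]'

```text
clock: 32.4
eef_pos: [0.5692, 0.4219, 0.0112]
tool_rot: [0.753, -0.658, -0.0, -0.0]
ft_force: [-0.9, 0.8, -1.1]
grip_width: 0.0629
grasp_force: 66.3
```

```bash
python3 - <<'E'
from plan import *
q=json.load(open('cmd.json')); x,y,z,th=q
plan([None]); 
plan([[x,y,.05,th,.012],[x,y,.13,th,.03],[.50,.42,.20,th],None])
x,y,z,th=json.load(open('cmd.json')); print(x,y,z,th, th-28.648*6)
json.dump([x,y,z,th-28.648*6],open('cmd.json','w'))
E
```

```text
end [0.5691 0.4219 0.0111] -172.23
slide [[0,0,-0.039],[0,0,-0.078],[0,0,-0.117],[0,0,-0.156],[0,0,-0.262],[0,0,-0.369],[0,0,-0.476],[-0.007,0.069,-0.546]]
rot [[0,0,0],[0,0,0],[0,0,0],[0,0,0],[0,0,0],[0,0,0],[0,0,0],[0,0,0]]
slide [[-0.008,0.068,-0.07],[-0.015,0.137,-0.14],[-0.023,0.206,-0.21],[-0.023,0.206,-0.21],[-0.023,0.206,-0.21],[-0.023,0.206,-0.21],[-0.023,0.206,-0.21],[-0.023,0.206,-0.21]]
rot [[0,0,0],[0,0,0],[0,0,0],[0,0,0],[0,0,0],[0,0,0],[0,0,0],[0,0,0]]
end [0.5    0.42   0.2001] -172.23
0.4999905622157833 0.4200196580386769 0.2001 187.77 15.882000000000005
```

Request:
drive_tool --slide '[[0,0,0],[0,0,0],[0,0,0],[0,0,0],[0,0,0],[0,0,0],[0,0,0],[0,0,0]]' --rotation '[[0,0,0],[0,0,0],[0,0,0],[0,0,0],[0,0,0],[0,0,0],[0,0,0],[0,0,0]]' --gripper 1

```text
clock: 33.4
eef_pos: [0.5692, 0.4218, 0.0113]
tool_rot: [0.753, -0.658, -0.0, -0.0]
ft_force: [0.4, -0.4, 0.1]
grip_width: 0.0853
grasp_force: 0.0
```

Request:
drive_tool --slide '[[0,0,-0.039],[0,0,-0.078],[0,0,-0.117],[0,0,-0.156],[0,0,-0.262],[0,0,-0.369],[0,0,-0.476],[-0.007,0.069,-0.546]]' --rotation '[[0,0,0],[0,0,0],[0,0,0],[0,0,0],[0,0,0],[0,0,0],[0,0,0],[0,0,0]]'

```text
clock: 34.4
eef_pos: [0.5531, 0.4214, 0.15]
tool_rot: [0.753, -0.658, 0.0, -0.002]
ft_force: [-0.3, -0.4, -0.1]
grip_width: 0.0862
grasp_force: 0.0
```

Request:
drive_tool --slide '[[-0.008,0.068,-0.07],[-0.015,0.137,-0.14],[-0.023,0.206,-0.21],[-0.023,0.206,-0.21],[-0.023,0.206,-0.21],[-0.023,0.206,-0.21],[-0.023,0.206,-0.21],[-0.023,0.206,-0.21]]' --rotation '[[0,0,0],[0,0,0],[0,0,0],[0,0,0],[0,0,0],[0,0,0],[0,0,0],[0,0,0]]'

```text
clock: 35.4
eef_pos: [0.5002, 0.4197, 0.1996]
tool_rot: [0.753, -0.658, -0.0, 0.0]
ft_force: [-0.6, 0.3, 0.9]
grip_width: 0.0858
grasp_force: 0.0
```

```bash
cat >> h.py <<'E'
def can(Q,g,zt=.028,rad=.03):
    """top-disc centre of an upright can near guess g whose top is at zt"""
    m=(np.linalg.norm(Q[...,:2]-np.array(g),axis=-1)<rad)&(abs(Q[...,2]-zt)<.004); q=Q[m]
    if len(q)<10: print('can',g,'none',len(q)); return None
    (x,y),r=cv2.minEnclosingCircle(q[:,:2].astype(np.float32)*1000); print('can',g,'->',np.round([x/1000,y/1000],4),'r',round(r,1),'n',len(q),'z',np.median(q[:,2]).round(4)); return x/1000,y/1000
E
python3 - <<'E'
from plan import *; from h import *
p,M=cur(); print(np.round(p,4))
c=shot('wrist','w6'); np.savez('w6.npz',**c)
Q=cloud(c); 
F,W=posts(Q,np.array([.5681,.4213]),97.77); rigid(W,F)
print('tray rim'); blobs(Q,.035,.042,(.49,.65,.33,.52))
print('floor'); q=blobs(Q,.026,.032,(.53,.61,.37,.47))[0]
A=np.c_[q[:,:2]-q[:,:2].mean(0),np.ones(len(q))]; print('tilt',np.linalg.lstsq(A,q[:,2],rcond=None)[0].round(4))
for g in ((.437,.423),(.444,.385),(.43,.147)): can(Q,g)
E
```

```text
[   0.5002    0.4197    0.1996 -172.2675]
post [-0.056 -0.017] guess [0.5925 0.3681] ring 593.0 368.1 r 6.9 129 pin [0.592 0.368 0.079] 34
post [ 0.056 -0.017] guess [0.5774 0.4791] ring 577.4 478.6 r 7.0 101 pin [0.5775 0.478  0.0784] 33
post [-0.056  0.017] guess [0.5588 0.3635] ring 559.5 363.7 r 6.9 138 pin [0.5587 0.3632 0.0795] 29
post [0.056 0.017] guess [0.5437 0.4745] ring 544.1 474.0 r 6.7 93 pin [0.544  0.4732 0.0781] 33
fit [0.5685 0.4211] yaw 97.95 res mm [[-0.1, 0.1], [-0.2, -0.3], [0.1, 0.4], [0.2, -0.2]]
tray rim
uv [258. 164.] n 1266 mean [0.5687 0.4096 0.0375] z5/50/95 [0.0357 0.0376 0.039 ] rect [568.7 421.9] [ 64.4 142.9] 7.75
uv [256. 236.] n 60 mean [0.5658 0.4919 0.0376] z5/50/95 [0.0363 0.0375 0.0388] rect [565.5 491.8] [22.8  3. ] 6.51
floor
uv [256. 130.] n 179 mean [0.5763 0.3745 0.0279] z5/50/95 [0.0268 0.0279 0.029 ] rect [576.2 372.7] [57.4  7.2] 7.71
uv [258. 174.] n 3919 mean [0.57   0.4215 0.0281] z5/50/95 [0.0269 0.028  0.0293] rect [569.5 422.8] [57.6 85.3] 7.99
tilt [-0.0008  0.0222  0.0279]
can (0.437, 0.423) -> [0.4414 0.4134] r 19.3 n 190 z 0.0266
can (0.444, 0.385) -> [0.4454 0.3864] r 8.8 n 200 z 0.0266
can (0.43, 0.147) none 0
```

View pics/w6.png

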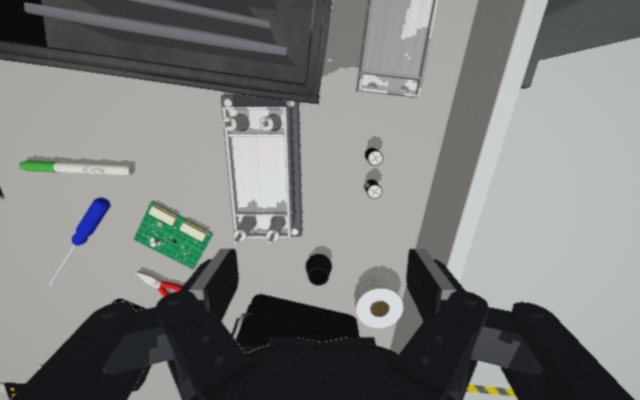

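Request:
drive_tool --slide '[[0,0,0],[0,0,0],[0,0,0],[0,0,0],[0,0,0],[0,0,0],[0,0,0],[0,0,0]]' --rotation '[[0,0,0.125],[0,0,0.25],[0,0,0.375],[0,0,0.5],[0,0,0.625],[0,0,0.75],[0,0,0.875],[0,0,1]]' --gripper 0.5

```text
clock: 36.45
eef_pos: [0.5001, 0.42, 0.2002]
tool_rot: [-0.566, 0.824, 0.0, -0.0]
ft_force: [0.5, 0.3, -0.1]
grip_width: 0.0429
grasp_force: 0.0
```

Request:
drive_tool --slide '[[0,0,0],[0,0,0],[0,0,0],[0,0,0],[0,0,0],[0,0,0],[0,0,0],[0,0,0]]' --rotation '[[0,0,0.125],[0,0,0.25],[0,0,0.375],[0,0,0.5],[0,0,0.625],[0,0,0.75],[0,0,0.875],[0,0,1]]'

```text
clock: 37.45
eef_pos: [0.5001, 0.4199, 0.2002]
tool_rot: [-0.345, 0.939, 0.0, -0.0]
ft_force: [0.1, -0.8, 0.0]
grip_width: 0.0427
grasp_force: 0.0
```

Request:
drive_tool --slide '[[0,0,0],[0,0,0],[0,0,0],[0,0,0],[0,0,0],[0,0,0],[0,0,0],[0,0,0]]' --rotation '[[0,0,0.125],[0,0,0.25],[0,0,0.375],[0,0,0.5],[0,0,0.625],[0,0,0.75],[0,0,0.875],[0,0,1]]'

```text
clock: 38.45
eef_pos: [0.5001, 0.4199, 0.2002]
tool_rot: [-0.102, 0.995, 0.0, -0.0]
ft_force: [0.5, 0.1, -0.9]
grip_width: 0.0424
grasp_force: 0.0
```

Request:
drive_tool --slide '[[0,0,0],[0,0,0],[0,0,0],[0,0,0],[0,0,0],[0,0,0],[0,0,0],[0,0,0]]' --rotation '[[0,0,0.125],[0,0,0.25],[0,0,0.375],[0,0,0.5],[0,0,0.625],[0,0,0.75],[0,0,0.875],[0,0,1]]'

```text
clock: 39.45
eef_pos: [0.5001, 0.4199, 0.2002]
tool_rot: [0.147, 0.989, 0.0, -0.0]
ft_force: [0.3, 0.0, 1.0]
grip_width: 0.0426
grasp_force: 0.0
```

Request:
drive_tool --slide '[[0,0,0],[0,0,0],[0,0,0],[0,0,0],[0,0,0],[0,0,0],[0,0,0],[0,0,0]]' --rotation '[[0,0,0.125],[0,0,0.25],[0,0,0.375],[0,0,0.5],[0,0,0.625],[0,0,0.75],[0,0,0.875],[0,0,1]]'

```text
clock: 40.45
eef_pos: [0.5001, 0.42, 0.2002]
tool_rot: [0.388, 0.922, 0.0, -0.0]
ft_force: [1.1, 0.0, -0.7]
grip_width: 0.0431
grasp_force: 0.0
```

Request:
drive_tool --slide '[[0,0,0],[0,0,0],[0,0,0],[0,0,0],[0,0,0],[0,0,0],[0,0,0],[0,0,0]]' --rotation '[[0,0,0.125],[0,0,0.25],[0,0,0.375],[0,0,0.5],[0,0,0.625],[0,0,0.75],[0,0,0.875],[0,0,1]]'

```text
clock: 41.45
eef_pos: [0.5001, 0.4199, 0.2001]
tool_rot: [0.604, 0.797, 0.0, -0.0]
ft_force: [-1.1, 0.0, 1.3]
grip_width: 0.0426
grasp_force: 0.0
```

```bash
python3 - <<'E'
from plan import *; from h import *
p,M=cur(); print(np.round(p,4),M[:,2].round(4),np.round(bot.get_obs()['joint_pos'],2))
Q=cloud(shot('wrist')); 
for g in ((.437,.423),(.445,.386),(.43,.147)): can(Q,g,rad=.018)
blobs(Q,.022,.032,(.40,.47,.36,.45),20)
plan([[.437,.423,.12,7.77],None],p,M)
E
```

```text
[ 0.5001  0.4199  0.2001 15.7431] [-2.e-04  2.e-04 -1.e+00] [0.7  0.57 0.41 1.42 0.   1.99]
can (0.437, 0.423) -> [0.4382 0.4241] r 8.7 n 196 z 0.0266
can (0.445, 0.386) -> [0.4445 0.3867] r 8.8 n 181 z 0.0266
can (0.43, 0.147) -> [0.43   0.1475] r 9.0 n 91 z 0.0266
uv [270. 161.] n 201 mean [0.4385 0.4246 0.0264] z5/50/95 [0.0249 0.0266 0.0277] rect [438.8 424.1] [16.3 17. ] 12.87
uv [268. 194.] n 193 mean [0.4448 0.3875 0.0264] z5/50/95 [0.0236 0.0266 0.0277] rect [444.8 386.8] [16.8 17.2] 56.17
slide [[0.02,-0.06,0.08],[0.04,-0.12,0.16],[0.06,-0.18,0.24],[0.08,-0.24,0.321],[0.08,-0.24,0.321],[0.08,-0.24,0.321],[0.08,-0.24,0.321],[0.08,-0.24,0.321]]
rot [[0,0,0.07],[0,0,0.139],[0,0,0.209],[0,0,0.278],[0,0,0.278],[0,0,0.278],[0,0,0.278],[0,0,0.278]]
end [0.4369 0.4229 0.1199] 7.78
```

```bash
cat >> plan.py <<'E'
C0=np.array([.569,.422]); U=np.array([-.135,.991]); TH=7.77
def pick(g,th=TH,zc=.009,zup=.12,start=None,M=None,via=()):
    print('-- pick'); plan([*via,[*g,.06,th],[*g,zc,th,.014],None],start,M); plan([None]); print('-- close (1 call hold), lift'); plan([[*g,zc+.02,th,.012],[*g,zup,th],None])
def place(l,zf,th=TH,zup=.15,via=(),start=None):
    t=C0+U*l; z=zf+.010; print('-- place'); plan([*via,[*t,zup,th],[*t,z+.03,th],[*t,z,th,.008],None],start); print('-- open (hold), up'); plan([[*t,z+.03,th,.012],[*t,zup,th],None])
E
python3 - <<'E'
from plan import *
p,M=cur()
pick((.4382,.4241),start=p,M=M,via=[[.445,.424,.12,TH]])
place(.020,.029)
E
```

```text
-- pick
slide [[0.019,-0.052,0.08],[0.038,-0.104,0.16],[0.056,-0.156,0.241],[0.075,-0.208,0.321],[0.079,-0.221,0.441],[0.083,-0.234,0.561],[0.083,-0.234,0.612],[0.083,-0.234,0.663]]
rot [[0,0,0.069],[0,0,0.138],[0,0,0.207],[0,0,0.276],[0,0,0.276],[0,0,0.276],[0,0,0.276],[0,0,0.276]]
slide [[0,0,0.051],[0,0,0.102],[0,0,0.102],[0,0,0.102],[0,0,0.102],[0,0,0.102],[0,0,0.102],[0,0,0.102]]
rot [[0,0,0],[0,0,0],[0,0,0],[0,0,0],[0,0,0],[0,0,0],[0,0,0],[0,0,0]]
end [0.4382 0.4241 0.0089] 7.77
end [0.4382 0.4241 0.0089] 7.77
-- close (1 call hold), lift
slide [[0,0,-0.04],[0,0,-0.08],[0,0,-0.202],[0,0,-0.323],[0,0,-0.444],[0,0,-0.444],[0,0,-0.444],[0,0,-0.444]]
rot [[0,0,0],[0,0,0],[0,0,0],[0,0,0],[0,0,0],[0,0,0],[0,0,0],[0,0,0]]
end [0.4382 0.4241 0.1199] 7.77
-- place
slide [[0,0.103,-0.024],[0,0.207,-0.048],[0.001,0.31,-0.072],[0.001,0.414,-0.096],[0.001,0.517,-0.12],[0.001,0.517,-0.012],[0.001,0.517,0.096],[0.001,0.517,0.204]]
rot [[0,0,0],[0,0,0],[0,0,0],[0,0,0],[0,0,0],[0,0,0],[0,0,0],[0,0,0]]
slide [[0,0,0.03],[0,0,0.06],[0,0,0.09],[0,0,0.12],[0,0,0.12],[0,0,0.12],[0,0,0.12],[0,0,0.12]]
rot [[0,0,0],[0,0,0],[0,0,0],[0,0,0],[0,0,0],[0,0,0],[0,0,0],[0,0,0]]
end [0.5662 0.4418 0.0389] 7.77
-- open (hold), up
slide [[0,0,-0.04],[0,0,-0.08],[0,0,-0.12],[0,0,-0.228],[0,0,-0.336],[0,0,-0.444],[0,0,-0.444],[0,0,-0.444]]
rot [[0,0,0],[0,0,0],[0,0,0],[0,0,0],[0,0,0],[0,0,0],[0,0,0],[0,0,0]]
end [0.5662 0.4418 0.1499] 7.77
```

Request:
drive_tool --slide '[[0.019,-0.052,0.08],[0.038,-0.104,0.16],[0.056,-0.156,0.241],[0.075,-0.208,0.321],[0.079,-0.221,0.441],[0.083,-0.234,0.561],[0.083,-0.234,0.612],[0.083,-0.234,0.663]]' --rotation '[[0,0,0.069],[0,0,0.138],[0,0,0.207],[0,0,0.276],[0,0,0.276],[0,0,0.276],[0,0,0.276],[0,0,0.276]]'

```text
clock: 42.5
eef_pos: [0.4387, 0.4244, 0.0345]
tool_rot: [0.656, 0.755, 0.001, -0.0]
ft_force: [-0.1, 0.3, 0.1]
grip_width: 0.0428
grasp_force: 0.0
```

Request:
drive_tool --slide '[[0,0,0.051],[0,0,0.102],[0,0,0.102],[0,0,0.102],[0,0,0.102],[0,0,0.102],[0,0,0.102],[0,0,0.102]]' --rotation '[[0,0,0],[0,0,0],[0,0,0],[0,0,0],[0,0,0],[0,0,0],[0,0,0],[0,0,0]]'

```text
clock: 43.5
eef_pos: [0.4381, 0.424, 0.0091]
tool_rot: [0.656, 0.754, 0.0, -0.0]
ft_force: [-0.2, 0.5, -0.1]
grip_width: 0.0428
grasp_force: 0.0
```

Request:
drive_tool --slide '[[0,0,0],[0,0,0],[0,0,0],[0,0,0],[0,0,0],[0,0,0],[0,0,0],[0,0,0]]' --rotation '[[0,0,0],[0,0,0],[0,0,0],[0,0,0],[0,0,0],[0,0,0],[0,0,0],[0,0,0]]' --gripper 0

```text
clock: 44.5
eef_pos: [0.4382, 0.4241, 0.0092]
tool_rot: [0.656, 0.754, 0.0, -0.0]
ft_force: [-0.3, 0.1, 2.5]
grip_width: 0.0155
grasp_force: 58.7
```

Request:
drive_tool --slide '[[0,0,-0.04],[0,0,-0.08],[0,0,-0.202],[0,0,-0.323],[0,0,-0.444],[0,0,-0.444],[0,0,-0.444],[0,0,-0.444]]' --rotation '[[0,0,0],[0,0,0],[0,0,0],[0,0,0],[0,0,0],[0,0,0],[0,0,0],[0,0,0]]'

```text
clock: 45.5
eef_pos: [0.4373, 0.4232, 0.1185]
tool_rot: [0.656, 0.754, -0.001, -0.0]
ft_force: [-0.4, -0.6, 0.3]
grip_width: 0.0156
grasp_force: 58.6
```

Request:
drive_tool --slide '[[0,0.103,-0.024],[0,0.207,-0.048],[0.001,0.31,-0.072],[0.001,0.414,-0.096],[0.001,0.517,-0.12],[0.001,0.517,-0.012],[0.001,0.517,0.096],[0.001,0.517,0.204]]' --rotation '[[0,0,0],[0,0,0],[0,0,0],[0,0,0],[0,0,0],[0,0,0],[0,0,0],[0,0,0]]'

```text
clock: 46.5
eef_pos: [0.5654, 0.4415, 0.0663]
tool_rot: [0.656, 0.754, -0.001, -0.0]
ft_force: [0.2, 0.5, -1.3]
grip_width: 0.0153
grasp_force: 58.7
```

Request:
drive_tool --slide '[[0,0,0.03],[0,0,0.06],[0,0,0.09],[0,0,0.12],[0,0,0.12],[0,0,0.12],[0,0,0.12],[0,0,0.12]]' --rotation '[[0,0,0],[0,0,0],[0,0,0],[0,0,0],[0,0,0],[0,0,0],[0,0,0],[0,0,0]]'

```text
clock: 47.5
eef_pos: [0.5662, 0.4422, 0.0393]
tool_rot: [0.656, 0.754, 0.0, -0.0]
ft_force: [0.0, -0.2, -0.1]
grip_width: 0.0153
grasp_force: 58.8
```

```bash
python3 - <<'E'
from plan import *; from h import *
p,M=cur(); print(np.round(p,4)); print(np.round(bot.get_obs()['ft_force'],2))
c=shot('wrist','w7'); Q=cloud(c); T=(Q-np.array(p[:3]))@M
E
```

```text
[0.5662 0.4422 0.0393 7.9615]
[ 0.04 -0.19 -0.1 ]
```

View pics/w7.png

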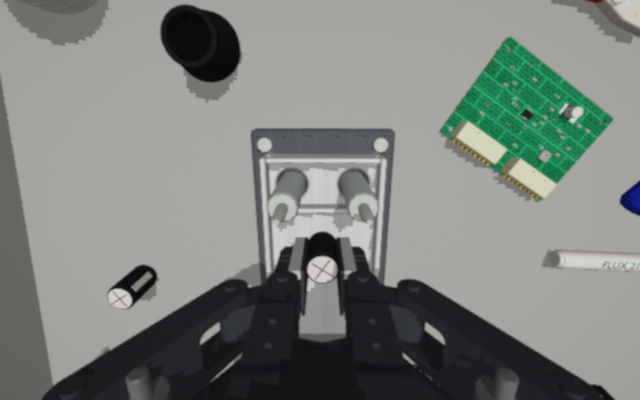

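Request:
drive_tool --slide '[[0,0,0],[0,0,0],[0,0,0],[0,0,0],[0,0,0],[0,0,0],[0,0,0],[0,0,0]]' --rotation '[[0,0,0],[0,0,0],[0,0,0],[0,0,0],[0,0,0],[0,0,0],[0,0,0],[0,0,0]]' --gripper 0.32

```text
clock: 48.55
eef_pos: [0.5661, 0.4421, 0.039]
tool_rot: [0.656, 0.754, 0.0, -0.0]
ft_force: [0.7, -0.5, -0.1]
grip_width: 0.0273
grasp_force: 0.0
```

Request:
drive_tool --slide '[[0,0,-0.04],[0,0,-0.08],[0,0,-0.12],[0,0,-0.228],[0,0,-0.336],[0,0,-0.444],[0,0,-0.444],[0,0,-0.444]]' --rotation '[[0,0,0],[0,0,0],[0,0,0],[0,0,0],[0,0,0],[0,0,0],[0,0,0],[0,0,0]]'

```text
clock: 49.55
eef_pos: [0.5658, 0.4419, 0.1495]
tool_rot: [0.656, 0.754, -0.0, -0.0]
ft_force: [-0.2, -0.3, -1.4]
grip_width: 0.0276
grasp_force: 0.0
```

```bash
python3 - <<'E'
from plan import *; from h import *
p,M=cur(); print(np.round(p,4))
c=shot('wrist','w8'); Q=cloud(c)
can(Q,(.566,.442),zt=.056,rad=.016); g=can(Q,(.4446,.3867),rad=.018)
pick(g,via=[[.455,.39,.13,TH]])
place(-.005,.029)
E
```

```text
[0.5658 0.4419 0.1495 7.961 ]
can (0.566, 0.442) -> [0.5648 0.4423] r 9.0 n 320 z 0.0556
can (0.4446, 0.3867) -> [0.445  0.3869] r 8.9 n 241 z 0.0266
-- pick
slide [[-0.029,-0.094,0.016],[-0.058,-0.187,0.032],[-0.087,-0.281,0.048],[-0.116,-0.375,0.064],[-0.145,-0.469,0.08],[-0.148,-0.482,0.173],[-0.15,-0.496,0.266],[-0.152,-0.51,0.36]]
rot [[0,0,0],[0,0,0],[0,0,0],[0,0,0],[0,0,0],[0,0,0],[0,0,0],[0,0,0]]
slide [[0,0,0.051],[0,0,0.102],[0,0,0.153],[0,0,0.204],[0,0,0.204],[0,0,0.204],[0,0,0.204],[0,0,0.204]]
rot [[0,0,0],[0,0,0],[0,0,0],[0,0,0],[0,0,0],[0,0,0],[0,0,0],[0,0,0]]
end [0.445  0.387  0.0089] 7.77
end [0.445  0.387  0.0089] 7.77
-- close (1 call hold), lift
slide [[0,0,-0.04],[0,0,-0.08],[0,0,-0.202],[0,0,-0.323],[0,0,-0.444],[0,0,-0.444],[0,0,-0.444],[0,0,-0.444]]
rot [[0,0,0],[0,0,0],[0,0,0],[0,0,0],[0,0,0],[0,0,0],[0,0,0],[0,0,0]]
end [0.445  0.387  0.1199] 7.77
-- place
slide [[0.01,0.102,-0.024],[0.021,0.204,-0.048],[0.031,0.306,-0.072],[0.041,0.408,-0.096],[0.052,0.51,-0.12],[0.052,0.51,-0.012],[0.052,0.51,0.096],[0.052,0.51,0.204]]
rot [[0,0,0],[0,0,0],[0,0,0],[0,0,0],[0,0,0],[0,0,0],[0,0,0],[0,0,0]]
slide [[0,0,0.03],[0,0,0.06],[0,0,0.09],[0,0,0.12],[0,0,0.12],[0,0,0.12],[0,0,0.12],[0,0,0.12]]
rot [[0,0,0],[0,0,0],[0,0,0],[0,0,0],[0,0,0],[0,0,0],[0,0,0],[0,0,0]]
end [0.5696 0.4171 0.0389] 7.77
-- open (hold), up
slide [[0,0,-0.04],[0,0,-0.08],[0,0,-0.12],[0,0,-0.228],[0,0,-0.336],[0,0,-0.444],[0,0,-0.444],[0,0,-0.444]]
rot [[0,0,0],[0,0,0],[0,0,0],[0,0,0],[0,0,0],[0,0,0],[0,0,0],[0,0,0]]
end [0.5696 0.4171 0.1499] 7.77
```

Request:
drive_tool --slide '[[-0.029,-0.094,0.016],[-0.058,-0.187,0.032],[-0.087,-0.281,0.048],[-0.116,-0.375,0.064],[-0.145,-0.469,0.08],[-0.148,-0.482,0.173],[-0.15,-0.496,0.266],[-0.152,-0.51,0.36]]' --rotation '[[0,0,0],[0,0,0],[0,0,0],[0,0,0],[0,0,0],[0,0,0],[0,0,0],[0,0,0]]' --gripper 0.5

```text
clock: 50.6
eef_pos: [0.4439, 0.386, 0.058]
tool_rot: [0.656, 0.754, -0.001, -0.0]
ft_force: [0.8, 0.2, -0.5]
grip_width: 0.0429
grasp_force: 0.0
```

Request:
drive_tool --slide '[[0,0,0.051],[0,0,0.102],[0,0,0.153],[0,0,0.204],[0,0,0.204],[0,0,0.204],[0,0,0.204],[0,0,0.204]]' --rotation '[[0,0,0],[0,0,0],[0,0,0],[0,0,0],[0,0,0],[0,0,0],[0,0,0],[0,0,0]]'

```text
clock: 51.6
eef_pos: [0.4454, 0.3871, 0.0096]
tool_rot: [0.656, 0.754, 0.001, -0.0]
ft_force: [-0.8, 0.5, -1.2]
grip_width: 0.043
grasp_force: 0.0
```

Request:
drive_tool --slide '[[0,0,0],[0,0,0],[0,0,0],[0,0,0],[0,0,0],[0,0,0],[0,0,0],[0,0,0]]' --rotation '[[0,0,0],[0,0,0],[0,0,0],[0,0,0],[0,0,0],[0,0,0],[0,0,0],[0,0,0]]' --gripper 0

```text
clock: 52.6
eef_pos: [0.4453, 0.3871, 0.0095]
tool_rot: [0.656, 0.755, 0.0, -0.0]
ft_force: [-0.9, 0.3, 5.9]
grip_width: 0.0154
grasp_force: 58.8
```

Request:
drive_tool --slide '[[0,0,-0.04],[0,0,-0.08],[0,0,-0.202],[0,0,-0.323],[0,0,-0.444],[0,0,-0.444],[0,0,-0.444],[0,0,-0.444]]' --rotation '[[0,0,0],[0,0,0],[0,0,0],[0,0,0],[0,0,0],[0,0,0],[0,0,0],[0,0,0]]'

```text
clock: 53.6
eef_pos: [0.4442, 0.3861, 0.1185]
tool_rot: [0.656, 0.754, -0.001, -0.0]
ft_force: [-0.4, 1.0, -0.2]
grip_width: 0.0155
grasp_force: 58.6
```

Request:
drive_tool --slide '[[0.01,0.102,-0.024],[0.021,0.204,-0.048],[0.031,0.306,-0.072],[0.041,0.408,-0.096],[0.052,0.51,-0.12],[0.052,0.51,-0.012],[0.052,0.51,0.096],[0.052,0.51,0.204]]' --rotation '[[0,0,0],[0,0,0],[0,0,0],[0,0,0],[0,0,0],[0,0,0],[0,0,0],[0,0,0]]'

```text
clock: 54.6
eef_pos: [0.5689, 0.4167, 0.0663]
tool_rot: [0.656, 0.754, -0.001, -0.0]
ft_force: [0.3, -0.4, -0.5]
grip_width: 0.0152
grasp_force: 58.7
```

Request:
drive_tool --slide '[[0,0,0.03],[0,0,0.06],[0,0,0.09],[0,0,0.12],[0,0,0.12],[0,0,0.12],[0,0,0.12],[0,0,0.12]]' --rotation '[[0,0,0],[0,0,0],[0,0,0],[0,0,0],[0,0,0],[0,0,0],[0,0,0],[0,0,0]]'

```text
clock: 55.6
eef_pos: [0.5696, 0.4174, 0.0392]
tool_rot: [0.656, 0.754, 0.0, -0.0]
ft_force: [-0.3, 0.5, -0.5]
grip_width: 0.0151
grasp_force: 58.9
```

Request:
drive_tool --slide '[[0,0,0],[0,0,0],[0,0,0],[0,0,0],[0,0,0],[0,0,0],[0,0,0],[0,0,0]]' --rotation '[[0,0,0],[0,0,0],[0,0,0],[0,0,0],[0,0,0],[0,0,0],[0,0,0],[0,0,0]]' --gripper 0.32

```text
clock: 56.6
eef_pos: [0.5695, 0.4174, 0.039]
tool_rot: [0.656, 0.754, 0.0, -0.0]
ft_force: [0.1, -0.3, 0.2]
grip_width: 0.0274
grasp_force: 0.0
```

Request:
drive_tool --slide '[[0,0,-0.04],[0,0,-0.08],[0,0,-0.12],[0,0,-0.228],[0,0,-0.336],[0,0,-0.444],[0,0,-0.444],[0,0,-0.444]]' --rotation '[[0,0,0],[0,0,0],[0,0,0],[0,0,0],[0,0,0],[0,0,0],[0,0,0],[0,0,0]]'

```text
clock: 57.6
eef_pos: [0.5693, 0.4171, 0.1495]
tool_rot: [0.656, 0.754, -0.0, -0.0]
ft_force: [-0.8, 0.1, 0.7]
grip_width: 0.0271
grasp_force: 0.0
```

```bash
python3 - <<'E'
from plan import *; from h import *
p,M=cur(); print(np.round(p,4))
Q=cloud(shot('wrist','w9'))
can(Q,(.565,.442),zt=.056,rad=.013);can(Q,(.569,.417),zt=.056,rad=.013); can(Q,(.43,.1475),rad=.018)
P=cloud(shot('top','t9')); S=cloud(shot('side','s9'))
for g in ((.43,.147),(.612,-.292),(.546,-.287),(.635,-.1)): can(P,g,zt=.027,rad=.035);can(S,g,zt=.028,rad=.035)
E
```

```text
[0.5693 0.4171 0.1495 7.962 ]
can (0.565, 0.442) -> [0.5648 0.4421] r 8.9 n 344 z 0.0556
can (0.569, 0.417) -> [0.5683 0.4172] r 8.9 n 323 z 0.0556
can (0.43, 0.1475) none 0
can (0.43, 0.147) -> [0.4301 0.147 ] r 8.0 n 13 z 0.0261
can (0.43, 0.147) none 9
can (0.612, -0.292) -> [ 0.6106 -0.2912] r 8.5 n 12 z 0.0265
can (0.612, -0.292) -> [ 0.6129 -0.2915] r 9.1 n 31 z 0.0276
can (0.546, -0.287) -> [ 0.5443 -0.2853] r 8.2 n 14 z 0.0268
can (0.546, -0.287) -> [ 0.5461 -0.2871] r 9.6 n 34 z 0.0285
can (0.635, -0.1) none 0
can (0.635, -0.1) none 0
```

```bash
python3 - <<'E'
from plan import *; from h import *
c=dict(np.load('top0.npz')); P=cloud(c); s=dict(np.load('side0.npz')); S=cloud(s)
for nm,Q in(('top',P),('side',S)):
    m=(Q[...,2]>.085)&(Q[...,2]<.125)&(Q[...,0]<.60)&(Q[...,0]>.40)&(Q[...,1]>.12)&(Q[...,1]<.36); q=Q[m]; print(nm,len(q),np.percentile(q[:,0],[0,1,5,20]).round(3),np.percentile(q[:,1],[0,50,100]).round(3))
    m=(Q[...,2]>.13)&(Q[...,2]<.25)&(Q[...,0]<.60)&(Q[...,0]>.40)&(Q[...,1]>.10)&(Q[...,1]<.36); q=Q[m]; print(nm,len(q),np.percentile(q[:,0],[0,1,5,20]).round(3),np.percentile(q[:,1],[50,95,100]).round(3))
pick((.4302,.1475),via=[[.425,.38,.15,TH],[.42,.22,.14,TH]])
place(-.030,.029,via=[[.41,.22,.15,TH],[.44,.37,.15,TH]])
# search moved can
for nm in('t9','s9'): pass
S=cloud(shot('side','s10')); blobs(S,.008,.034,(.54,.80,-.22,.03),12); P=cloud(shot('top','t10')); blobs(P,.008,.034,(.54,.80,-.22,.03),8)
E
```

```text
top 640 [0.51  0.512 0.514 0.521] [0.12  0.205 0.341]
top 362 [0.51  0.51  0.511 0.524] [0.15  0.193 0.206]
side 247 [0.519 0.522 0.524 0.543] [0.122 0.328 0.344]
side 679 [0.524 0.525 0.526 0.528] [0.139 0.191 0.201]
-- pick
slide [[-0.014,-0.119,0],[-0.028,-0.237,0],[-0.041,-0.356,0],[-0.055,-0.474,0],[-0.069,-0.593,0],[-0.174,-0.611,0.006],[-0.279,-0.628,0.013],[-0.384,-0.646,0.02]]
rot [[0,0,0],[0,0,0],[0,0,0],[0,0,0],[0,0,0],[0,0,0],[0,0,0],[0,0,0]]
slide [[-0.106,-0.018,0.006],[-0.211,-0.036,0.013],[-0.316,-0.053,0.02],[-0.389,-0.053,0.1],[-0.463,-0.053,0.18],[-0.536,-0.052,0.26],[-0.609,-0.052,0.34],[-0.609,-0.052,0.391]]
rot [[0,0,0],[0,0,0],[0,0,0],[0,0,0],[0,0,0],[0,0,0],[0,0,0],[0,0,0]]
slide [[0,0,0.051],[0,0,0.102],[0,0,0.153],[0,0,0.153],[0,0,0.153],[0,0,0.153],[0,0,0.153],[0,0,0.153]]
rot [[0,0,0],[0,0,0],[0,0,0],[0,0,0],[0,0,0],[0,0,0],[0,0,0],[0,0,0]]
end [0.4302 0.1475 0.0089] 7.77
end [0.4302 0.1475 0.0089] 7.77
-- close (1 call hold), lift
slide [[0,0,-0.04],[0,0,-0.08],[0,0,-0.202],[0,0,-0.323],[0,0,-0.444],[0,0,-0.444],[0,0,-0.444],[0,0,-0.444]]
rot [[0,0,0],[0,
[... 764 characters left out ...]
), up
slide [[0,0,-0.04],[0,0,-0.08],[0,0,-0.12],[0,0,-0.228],[0,0,-0.336],[0,0,-0.444],[0,0,-0.444],[0,0,-0.444]]
rot [[0,0,0],[0,0,0],[0,0,0],[0,0,0],[0,0,0],[0,0,0],[0,0,0],[0,0,0]]
end [0.5729 0.3923 0.1499] 7.77
uv [319. 266.] n 61 mean [ 0.6034 -0.0917  0.0158] z5/50/95 [0.0101 0.0164 0.0207] rect [603.3 -90.3] [16.4 27.8] 69.91
uv [391. 152.] n 31 mean [ 0.7449 -0.1672  0.0215] z5/50/95 [0.0104 0.0228 0.0303] rect [ 748.2 -167.6] [ 2.8 98.4] 85.87
uv [396. 167.] n 22 mean [ 0.6843 -0.185   0.0188] z5/50/95 [0.008  0.0166 0.0317] rect [ 683.3 -189.4] [55.   9.9] 74.59
uv [372. 189.] n 31 mean [ 0.6013 -0.0877  0.0153] z5/50/95 [0.0111 0.0151 0.0197] rect [601.6 -87.9] [16.9 25.6] 77.29
```

Request:
drive_tool --slide '[[-0.014,-0.119,0],[-0.028,-0.237,0],[-0.041,-0.356,0],[-0.055,-0.474,0],[-0.069,-0.593,0],[-0.174,-0.611,0.006],[-0.279,-0.628,0.013],[-0.384,-0.646,0.02]]' --rotation '[[0,0,0],[0,0,0],[0,0,0],[0,0,0],[0,0,0],[0,0,0],[0,0,0],[0,0,0]]' --gripper 0.5

```text
clock: 58.85
eef_pos: [0.4225, 0.2991, 0.1446]
tool_rot: [0.656, 0.755, -0.0, -0.0]
ft_force: [0.5, -0.8, -0.5]
grip_width: 0.0425
grasp_force: 0.0
```

Request:
drive_tool --slide '[[-0.106,-0.018,0.006],[-0.211,-0.036,0.013],[-0.316,-0.053,0.02],[-0.389,-0.053,0.1],[-0.463,-0.053,0.18],[-0.536,-0.052,0.26],[-0.609,-0.052,0.34],[-0.609,-0.052,0.391]]' --rotation '[[0,0,0],[0,0,0],[0,0,0],[0,0,0],[0,0,0],[0,0,0],[0,0,0],[0,0,0]]'

```text
clock: 59.85
eef_pos: [0.4304, 0.1463, 0.0461]
tool_rot: [0.657, 0.754, -0.001, -0.001]
ft_force: [-0.0, 0.1, -0.3]
grip_width: 0.0426
grasp_force: 0.0
```

Request:
drive_tool --slide '[[0,0,0.051],[0,0,0.102],[0,0,0.153],[0,0,0.153],[0,0,0.153],[0,0,0.153],[0,0,0.153],[0,0,0.153]]' --rotation '[[0,0,0],[0,0,0],[0,0,0],[0,0,0],[0,0,0],[0,0,0],[0,0,0],[0,0,0]]'

```text
clock: 60.85
eef_pos: [0.4313, 0.1474, 0.0093]
tool_rot: [0.656, 0.754, 0.0, 0.0]
ft_force: [-0.6, 0.2, 0.3]
grip_width: 0.0428
grasp_force: 0.0
```

Request:
drive_tool --slide '[[0,0,0],[0,0,0],[0,0,0],[0,0,0],[0,0,0],[0,0,0],[0,0,0],[0,0,0]]' --rotation '[[0,0,0],[0,0,0],[0,0,0],[0,0,0],[0,0,0],[0,0,0],[0,0,0],[0,0,0]]' --gripper 0

```text
clock: 61.85
eef_pos: [0.4312, 0.1474, 0.0092]
tool_rot: [0.656, 0.754, 0.0, -0.0]
ft_force: [-0.4, 0.0, 5.3]
grip_width: 0.015
grasp_force: 58.6
```

Request:
drive_tool --slide '[[0,0,-0.04],[0,0,-0.08],[0,0,-0.202],[0,0,-0.323],[0,0,-0.444],[0,0,-0.444],[0,0,-0.444],[0,0,-0.444]]' --rotation '[[0,0,0],[0,0,0],[0,0,0],[0,0,0],[0,0,0],[0,0,0],[0,0,0],[0,0,0]]'

```text
clock: 62.85
eef_pos: [0.4301, 0.147, 0.1189]
tool_rot: [0.656, 0.754, -0.001, -0.001]
ft_force: [0.4, 0.2, 0.3]
grip_width: 0.0151
grasp_force: 58.6
```

Request:
drive_tool --slide '[[0.099,-0.014,-0.04],[0.199,-0.027,-0.08],[0.298,-0.041,-0.12],[0.414,-0.001,-0.12],[0.53,0.039,-0.12],[0.645,0.079,-0.12],[0.761,0.119,-0.12],[0.876,0.159,-0.12]]' --rotation '[[0,0,0],[0,0,0],[0,0,0],[0,0,0],[0,0,0],[0,0,0],[0,0,0],[0,0,0]]'

```text
clock: 63.85
eef_pos: [0.4397, 0.3702, 0.1485]
tool_rot: [0.656, 0.755, -0.001, -0.0]
ft_force: [-0.1, -0.3, 0.1]
grip_width: 0.0154
grasp_force: 58.6
```

Request:
drive_tool --slide '[[0.004,0.108,0],[0.007,0.216,0],[0.01,0.324,0],[0.014,0.432,0],[0.017,0.539,0],[0.017,0.539,0.108],[0.017,0.539,0.216],[0.017,0.539,0.324]]' --rotation '[[0,0,0],[0,0,0],[0,0,0],[0,0,0],[0,0,0],[0,0,0],[0,0,0],[0,0,0]]'

```text
clock: 64.85
eef_pos: [0.5723, 0.392, 0.0662]
tool_rot: [0.656, 0.754, -0.001, -0.001]
ft_force: [-0.3, -0.2, 0.3]
grip_width: 0.0156
grasp_force: 58.6
```

Request:
drive_tool --slide '[[0,0,0.03],[0,0,0.06],[0,0,0.09],[0,0,0.12],[0,0,0.12],[0,0,0.12],[0,0,0.12],[0,0,0.12]]' --rotation '[[0,0,0],[0,0,0],[0,0,0],[0,0,0],[0,0,0],[0,0,0],[0,0,0],[0,0,0]]'

```text
clock: 65.85
eef_pos: [0.5731, 0.3927, 0.0392]
tool_rot: [0.656, 0.754, 0.0, -0.0]
ft_force: [-1.3, 0.3, -0.3]
grip_width: 0.0151
grasp_force: 58.7
```

Request:
drive_tool --slide '[[0,0,0],[0,0,0],[0,0,0],[0,0,0],[0,0,0],[0,0,0],[0,0,0],[0,0,0]]' --rotation '[[0,0,0],[0,0,0],[0,0,0],[0,0,0],[0,0,0],[0,0,0],[0,0,0],[0,0,0]]' --gripper 0.32

```text
clock: 66.85
eef_pos: [0.573, 0.3926, 0.039]
tool_rot: [0.656, 0.754, 0.0, -0.0]
ft_force: [0.5, 0.1, 0.5]
grip_width: 0.0273
grasp_force: 0.0
```

Request:
drive_tool --slide '[[0,0,-0.04],[0,0,-0.08],[0,0,-0.12],[0,0,-0.228],[0,0,-0.336],[0,0,-0.444],[0,0,-0.444],[0,0,-0.444]]' --rotation '[[0,0,0],[0,0,0],[0,0,0],[0,0,0],[0,0,0],[0,0,0],[0,0,0],[0,0,0]]'

```text
clock: 67.85
eef_pos: [0.5727, 0.3924, 0.1495]
tool_rot: [0.656, 0.754, -0.0, -0.0]
ft_force: [0.6, -0.3, -0.6]
grip_width: 0.0278
grasp_force: 0.0
```

```bash
python3 - <<'E'
from plan import *; from h import *
p,M=cur(); print(np.round(p,4))
Q=cloud(shot('wrist','w11'))
for l in (.020,-.005,-.030): can(Q,tuple((C0+U*l+[-.001,0]).round(4)),zt=.056,rad=.013)
plan([[.50,.39,.15,TH],[.447,.27,.15,2],None])
E
```

```text
[0.5727 0.3924 0.1495 7.9575]
can (np.float64(0.5653), np.float64(0.4418)) -> [0.5649 0.4422] r 8.7 n 371 z 0.0557
can (np.float64(0.5687), np.float64(0.417)) -> [0.5684 0.4171] r 8.8 n 343 z 0.0556
can (np.float64(0.572), np.float64(0.3923)) -> [0.5719 0.3921] r 8.9 n 319 z 0.0557
slide [[0.01,-0.097,0],[0.02,-0.194,0],[0.03,-0.29,0],[-0.059,-0.345,0],[-0.148,-0.4,0],[-0.238,-0.455,0],[-0.327,-0.51,0],[-0.417,-0.565,0]]
rot [[0,0,0],[0,0,0],[0,0,0],[0,0,0.04],[0,0,0.081],[0,0,0.121],[0,0,0.161],[0,0,0.201]]
end [0.4471 0.2699 0.1499] 2.01
```

Request:
drive_tool --slide '[[0.01,-0.097,0],[0.02,-0.194,0],[0.03,-0.29,0],[-0.059,-0.345,0],[-0.148,-0.4,0],[-0.238,-0.455,0],[-0.327,-0.51,0],[-0.417,-0.565,0]]' --rotation '[[0,0,0],[0,0,0],[0,0,0],[0,0,0.04],[0,0,0.081],[0,0,0.121],[0,0,0.161],[0,0,0.201]]' --gripper 1

```text
clock: 68.9
eef_pos: [0.4462, 0.2684, 0.1485]
tool_rot: [0.694, 0.72, -0.001, -0.0]
ft_force: [-0.2, -0.6, 0.3]
grip_width: 0.0857
grasp_force: 0.0
```

Request:
drive_tool --slide '[[0,0,0.1],[0,0,0.2],[0,0,0.3],[0,0,0.36],[0,0,0.36],[0,0,0.36],[0,0,0.36],[0,0,0.36]]' --rotation '[[0,0,0],[0,0,0],[0,0,0],[0,0,0],[0,0,0],[0,0,0],[0,0,0],[0,0,0]]'

```text
clock: 69.9
eef_pos: [0.448, 0.2701, 0.0608]
tool_rot: [0.693, 0.721, 0.001, 0.0]
ft_force: [-0.2, -0.4, 0.5]
grip_width: 0.0853
grasp_force: 0.0
```

```bash
python3 - <<'E'
from plan import *; from h import *
p,M=cur(); print(np.round(p,4),M[:,2].round(4))
c=shot('wrist','w12'); np.savez('w12.npz',**c); Q=cloud(c)
for q in blobs(Q,.022,.04,(.39,.49,.17,.34)):
    T=(q-np.array(p[:3]))@M; print('tool-frame x',np.percentile(T[:,0],[0.1,1,99,99.9]).round(4),'y',np.percentile(T[:,1],[.1,1,99,99.9]).round(4))
E
```

```text
[0.448  0.2701 0.0608 2.2056] [ 0.0013  0.0011 -1.    ]
uv [318. 239.] n 4293 mean [0.4448 0.2587 0.0268] z5/50/95 [0.0228 0.0274 0.0287] rect [445. 257.] [ 64.2 125. ] 1.59
tool-frame x [-0.0748 -0.0737  0.0494  0.0496] y [-0.0358 -0.0353  0.0284  0.0288]
```

```bash
python3 - <<'E'
from plan import *
p,M=cur()
plan([[.446,.257,.04,1.6,.02],[.446,.257,.0,1.6,.01],None],p,M); plan([None]); plan([[.446,.257,.03,1.6,.01],[.446,.257,.15,1.6],None])
a=[.43,.36,.17,5]; plan([a,[.5691,.4219,.14,7.9],[.5691,.4219,.098,7.9,.015],None])
E
```

```text
slide [[-0.026,-0.005,0.041],[-0.052,-0.01,0.083],[-0.052,-0.01,0.123],[-0.052,-0.01,0.163],[-0.052,-0.01,0.203],[-0.052,-0.01,0.243],[-0.052,-0.01,0.243],[-0.052,-0.01,0.243]]
rot [[0.001,-0.001,0.011],[0.002,-0.002,0.021],[0.002,-0.002,0.021],[0.002,-0.002,0.021],[0.002,-0.002,0.021],[0.002,-0.002,0.021],[0.002,-0.002,0.021],[0.002,-0.002,0.021]]
end [ 4.46e-01  2.57e-01 -1.00e-04] 1.6
end [ 4.46e-01  2.57e-01 -1.00e-04] 1.6
slide [[0,0,-0.03],[0,0,-0.06],[0,0,-0.09],[0,0,-0.12],[0,0,-0.24],[0,0,-0.36],[0,0,-0.48],[0,0,-0.6]]
rot [[0,0,0],[0,0,0],[0,0,0],[0,0,0],[0,0,0],[0,0,0],[0,0,0],[0,0,0]]
end [0.446  0.257  0.1499] 1.6
slide [[0.103,-0.013,-0.02],[0.207,-0.026,-0.04],[0.31,-0.039,-0.06],[0.414,-0.052,-0.08],[0.452,0.041,-0.06],[0.491,0.135,-0.04],[0.53,0.229,-0.02],[0.568,0.323,0]]
rot [[0,0,-0.03],[0,0,-0.059],[0,0,-0.089],[0,0,-0.119],[0,0,-0.136],[0,0,-0.152],[0,0,-0.169],[0,0,-0.186]]
slide [[0.03,0.097,0.02],[0.06,0.194,0.04],[0.06,0.194,0.096],[0.06,0.194,0.152],[0.06,0.194,0.208],[0.06,0.194,0.208],[0.06,0.194,0.208],[0.06,0.194,0.208]]
rot [[0,0,-0.017],[0,0,-0.034],[0,0,-0.034],[0,0,-0.034],[0,0,-0.034],[0,0,-0.034],[0,0,-0.034],[0,0,-0.034]]
end [0.5691 0.4219 0.0979] 7.9
```

Request:
drive_tool --slide '[[-0.026,-0.005,0.041],[-0.052,-0.01,0.083],[-0.052,-0.01,0.123],[-0.052,-0.01,0.163],[-0.052,-0.01,0.203],[-0.052,-0.01,0.243],[-0.052,-0.01,0.243],[-0.052,-0.01,0.243]]' --rotation '[[0.001,-0.001,0.011],[0.002,-0.002,0.021],[0.002,-0.002,0.021],[0.002,-0.002,0.021],[0.002,-0.002,0.021],[0.002,-0.002,0.021],[0.002,-0.002,0.021],[0.002,-0.002,0.021]]'

```text
clock: 70.95
eef_pos: [0.4448, 0.2564, -0.0013]
tool_rot: [0.697, 0.717, -0.002, -0.0]
ft_force: [-3.3, 0.3, -1.2]
grip_width: 0.0854
grasp_force: 0.0
```

Request:
drive_tool --slide '[[0,0,0],[0,0,0],[0,0,0],[0,0,0],[0,0,0],[0,0,0],[0,0,0],[0,0,0]]' --rotation '[[0,0,0],[0,0,0],[0,0,0],[0,0,0],[0,0,0],[0,0,0],[0,0,0],[0,0,0]]' --gripper 0.5

```text
clock: 71.95
eef_pos: [0.4471, 0.2574, 0.0003]
tool_rot: [0.697, 0.717, 0.001, 0.001]
ft_force: [1.3, 0.1, 5.2]
grip_width: 0.0631
grasp_force: 66.8
```

Request:
drive_tool --slide '[[0,0,-0.03],[0,0,-0.06],[0,0,-0.09],[0,0,-0.12],[0,0,-0.24],[0,0,-0.36],[0,0,-0.48],[0,0,-0.6]]' --rotation '[[0,0,0],[0,0,0],[0,0,0],[0,0,0],[0,0,0],[0,0,0],[0,0,0],[0,0,0]]'

```text
clock: 72.95
eef_pos: [0.4454, 0.2567, 0.1505]
tool_rot: [0.697, 0.717, -0.001, -0.0]
ft_force: [0.3, 0.6, -1.7]
grip_width: 0.0626
grasp_force: 66.1
```

Request:
drive_tool --slide '[[0.103,-0.013,-0.02],[0.207,-0.026,-0.04],[0.31,-0.039,-0.06],[0.414,-0.052,-0.08],[0.452,0.041,-0.06],[0.491,0.135,-0.04],[0.53,0.229,-0.02],[0.568,0.323,0]]' --rotation '[[0,0,-0.03],[0,0,-0.059],[0,0,-0.089],[0,0,-0.119],[0,0,-0.136],[0,0,-0.152],[0,0,-0.169],[0,0,-0.186]]'

```text
clock: 73.95
eef_pos: [0.5229, 0.4012, 0.149]
tool_rot: [0.663, 0.749, -0.001, -0.0]
ft_force: [-0.4, 0.4, -1.5]
grip_width: 0.0626
grasp_force: 66.3
```

Request:
drive_tool --slide '[[0.03,0.097,0.02],[0.06,0.194,0.04],[0.06,0.194,0.096],[0.06,0.194,0.152],[0.06,0.194,0.208],[0.06,0.194,0.208],[0.06,0.194,0.208],[0.06,0.194,0.208]]' --rotation '[[0,0,-0.017],[0,0,-0.034],[0,0,-0.034],[0,0,-0.034],[0,0,-0.034],[0,0,-0.034],[0,0,-0.034],[0,0,-0.034]]'

```text
clock: 74.95
eef_pos: [0.5691, 0.4221, 0.0981]
tool_rot: [0.657, 0.754, 0.0, 0.0]
ft_force: [0.3, -0.4, -0.6]
grip_width: 0.063
grasp_force: 66.3
```

```bash
python3 - <<'E'
from plan import *; from h import *
p,M=cur(); print(np.round(p,4),M[:,2].round(4))
c=shot('wrist','w13'); np.savez('w13.npz',**c); Q=cloud(c); T=(Q-np.array(p[:3]))@M
z=Q[...,2]
m=(z>p[2]+.024)&(z<p[2]+.033)&(abs(T[...,1])<.036)&(T[...,0]<.07)&(T[...,0]>.045); t=T[m]
print('rim end x',np.percentile(t[:,0],[90,99,99.9]).round(4)); e=t[t[:,0]>.0585]; print('end rim y',np.percentile(e[:,1],[.1,1,99,99.9]).round(4),'slope',np.polyfit(e[:,1],e[:,0],1).round(4))
u,v=proj(c,np.array(p[:3])+M@np.array([.056,0,-.018])).ravel(); print(u,v)
u0,v0=250,int(v)-50
cr=c['image'][v0:v0+90,u0:u0+140,::-1]; cv2.imwrite('pics/w13c.png',cv2.resize(cr,None,fx=5,fy=5,interpolation=cv2.INTER_CUBIC)); print('crop origin',u0,v0)
E
```

```text
[0.5691 0.4221 0.0981 7.9102] [ 4.e-04  3.e-04 -1.e+00]
rim end x [0.0619 0.0623 0.0624]
end rim y [-0.033  -0.0321  0.0301  0.031 ] slope [-0.0006  0.0609]
323.77869170872054 154.74605059875873
crop origin 250 104
```

View pics/w13c.png

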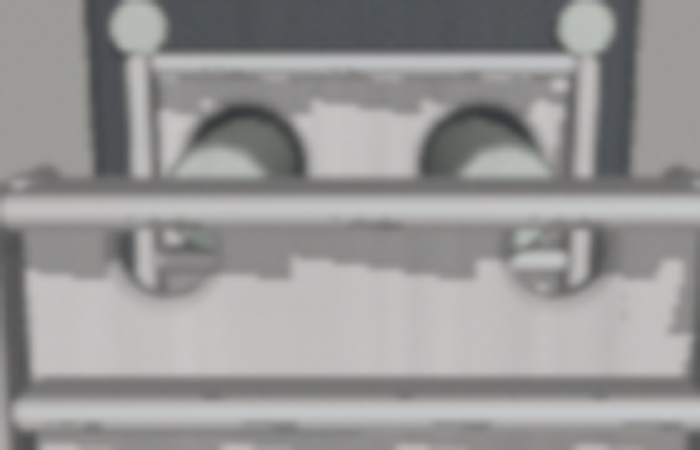

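```bash
python3 - <<'E'
from plan import *
plan([[.5691,.4219,.12,7.9],[.44,.40,.17,7.9],None])
E
```

```text
slide [[0,0,-0.088],[-0.003,-0.105,-0.128],[-0.007,-0.209,-0.168],[-0.01,-0.314,-0.208],[-0.013,-0.419,-0.248],[-0.016,-0.524,-0.288],[-0.016,-0.524,-0.288],[-0.016,-0.524,-0.288]]
rot [[0,0,0],[0,0,0],[0,0,0],[0,0,0],[0,0,0],[0,0,0],[0,0,0],[0,0,0]]
end [0.4399 0.4    0.1699] 7.9
```

Request:
drive_tool --slide '[[0,0,-0.088],[-0.003,-0.105,-0.128],[-0.007,-0.209,-0.168],[-0.01,-0.314,-0.208],[-0.013,-0.419,-0.248],[-0.016,-0.524,-0.288],[-0.016,-0.524,-0.288],[-0.016,-0.524,-0.288]]' --rotation '[[0,0,0],[0,0,0],[0,0,0],[0,0,0],[0,0,0],[0,0,0],[0,0,0],[0,0,0]]'

```text
clock: 76.0
eef_pos: [0.4402, 0.4001, 0.1697]
tool_rot: [0.657, 0.754, 0.0, 0.0]
ft_force: [0.4, -0.6, -0.7]
grip_width: 0.0631
grasp_force: 66.4
```

Request:
drive_tool --slide '[[0,0,0],[0,0,0],[0,0,0],[0,0,0],[0,0,0],[0,0,0],[0,0,0],[0,0,0]]' --rotation '[[0,0,0],[0,0,0],[0,0,0],[0,0,0],[0,0,0],[0,0,0],[0,0,0],[0,0,0]]'

```text
clock: 77.0
eef_pos: [0.4396, 0.3998, 0.1692]
tool_rot: [0.657, 0.754, -0.001, -0.0]
ft_force: [0.0, -0.2, -0.5]
grip_width: 0.0631
grasp_force: 66.4
```

```bash
python3 - <<'E'
from plan import *; from h import *
p,M=cur(); print(np.round(p,4),M[:,2].round(4))
c=shot('wrist','w14'); np.savez('w14.npz',**c); Q=cloud(c); T=(Q-np.array(p[:3]))@M
F,W=posts(Q,np.array([.5683,.4212]),97.85); 
if len(F)>2: rigid(W,F)
z=Q[...,2]
m=(z>p[2]+.024)&(z<p[2]+.033)&(abs(T[...,1])<.036)&(T[...,0]<.07)&(T[...,0]>.045); t=T[m]
print('rim end x',np.percentile(t[:,0],[90,99,99.9]).round(4)); e=t[t[:,0]>.0585]; print('end rim y',np.percentile(e[:,1],[.1,1,99,99.9]).round(4),'slope',np.polyfit(e[:,1],e[:,0],1).round(4))
E
```

```text
[0.4396 0.3998 0.1692 7.9074] [-1.e-03 -7.e-04 -1.e+00]
post [-0.056 -0.017] guess [0.5928 0.368 ] ring 591.2 369.0 r 7.1 123 pin [0.5911 0.3692 0.078 ] 55
post [ 0.056 -0.017] guess [0.5775 0.479 ] ring 576.2 479.4 r 7.1 169 pin [0.5756 0.4793 0.0782] 63
post [-0.056  0.017] guess [0.5591 0.3634] ring 558.3 364.0 r 6.9 123 pin [0.5576 0.3647 0.0781] 47
post [0.056 0.017] guess [0.5438 0.4744] ring 542.8 474.7 r 6.8 165 pin [0.542  0.4746 0.0783] 56
fit [0.5671 0.4217] yaw 97.88 res mm [[-0.4, 0.4], [-0.1, -0.1], [0.3, 0.0], [0.2, -0.2]]
rim end x [0.0619 0.0623 0.0624]
end rim y [-0.0328 -0.0321  0.0299  0.031 ] slope [0.0002 0.0609]
```

```bash
python3 - <<'E'
from plan import *; from h import *
c=dict(np.load('w13.npz')); Q=cloud(c); p=np.array([.5691,.4221,.0981]); M=down(7.91).as_matrix(); T=(Q-p)@M; z=Q[...,2]
for lo,hi in ((.042,.06),(.06,.066),(.0655,.070),(.070,.088)):
    m=(z>lo)&(z<hi)&(T[...,0]>.03)&(T[...,0]<.08)&(abs(T[...,1])<.035)
    k,l,st,ce=cv2.connectedComponentsWithStats(m.astype(np.uint8))
    for i in range(1,k):
        if st[i,4]>=4: q=T[l==i]; print((lo,hi),ce[i].round(),st[i,4],'mean',q.mean(0).round(4),'y',q[:,1].min().round(4),q[:,1].max().round(4),'x',q[:,0].min().round(4),q[:,0].max().round(4))
# tray floor hole edge: y extents in the tray floor at z ~ p+.018
m=(abs(z-(p[2]+.018))<.004)&(T[...,0]>.045)&(T[...,0]<.0595)&(abs(T[...,1])<.029)
for v in range(148,166,2):
    us=np.where(m[v,240:400])[0]+240; gaps=[(us[i],us[i+1]) for i in range(len(us)-1) if us[i+1]-us[i]>5]; print(v,[(a,b,T[v,a,1].round(4),T[v,b,1].round(4),T[v,a,0].round(4)) for a,b in gaps])
E
```

```text
(0.042, 0.06) [300. 133.] 41 mean [ 0.0607 -0.015   0.0474] y -0.0213 -0.0115 x 0.0567 0.0625
(0.042, 0.06) [342. 133.] 38 mean [0.0606 0.0121 0.0479] y 0.0092 0.0175 x 0.0567 0.0625
(0.06, 0.066) [299. 134.] 27 mean [ 0.0609 -0.0148  0.0342] y -0.0181 -0.0118 x 0.0582 0.0626
(0.06, 0.066) [348. 134.] 41 mean [0.0609 0.0149 0.034 ] y 0.0096 0.0218 x 0.0582 0.0625
(0.06, 0.066) [285. 135.] 9 mean [ 0.0601 -0.0227  0.0328] y -0.0241 -0.0215 x 0.0586 0.0615
(0.06, 0.066) [290. 132.] 4 mean [ 0.0619 -0.02    0.0334] y -0.0206 -0.0191 x 0.0615 0.0621
(0.0655, 0.07) [293. 136.] 100 mean [ 0.0601 -0.0178  0.0314] y -0.0232 -0.012 x 0.0586 0.0622
(0.0655, 0.07) [350. 136.] 94 mean [0.06   0.0158 0.0313] y 0.0104 0.0218 x 0.0587 0.0621
(0.0655, 0.07) [289. 151.] 22 mean [ 0.0509 -0.0206  0.0312] y -0.023 -0.0193 x 0.0493 0.0519
(0.0655, 0.07) [354. 151.] 23 mean [0.0508 0.0185 0.0313] y 0.0168 0.0209 x 0.0491 0.0518
148 []
150 [(np.int64(273), np.int64(292), np.float64(-0.022), np.float64(-0.0137), np.float64(0.0578)), (np.int64(351), np.int64(369), np.float64(0.0117), np.float64(0.0198), np.
[... 284 characters left out ...]
, np.float64(0.056)), (np.int64(350), np.int64(370), np.float64(0.0114), np.float64(0.0203), np.float64(0.0561))]
156 [(np.int64(274), np.int64(292), np.float64(-0.0218), np.float64(-0.0138), np.float64(0.0551)), (np.int64(351), np.int64(369), np.float64(0.0119), np.float64(0.0198), np.float64(0.0552))]
158 [(np.int64(275), np.int64(292), np.float64(-0.0215), np.float64(-0.0139), np.float64(0.0542)), (np.int64(351), np.int64(368), np.float64(0.0119), np.float64(0.0195), np.float64(0.0543))]
160 [(np.int64(277), np.int64(290), np.float64(-0.0207), np.float64(-0.0146), np.float64(0.0532)), (np.int64(353), np.int64(365), np.float64(0.0127), np.float64(0.0184), np.float64(0.0536))]
162 []
164 []
```

```bash
python3 - <<'E'
from plan import *
t=[.5692,.4214]
plan([[*t,.125,7.9],[*t,.098,7.9,.015],None])
plan([[*t,.074,7.9,.008],[*t,.060,7.9,.004],None])
plan([[*t,.0545,7.9,.002],None])
E
```

```text
slide [[0.003,0.105,0.036],[0.006,0.21,0.072],[0.008,0.314,0.108],[0.011,0.419,0.144],[0.014,0.524,0.18],[0.014,0.524,0.234],[0.014,0.524,0.288],[0.014,0.524,0.288]]
rot [[0,0,0],[0,0,0],[0,0,0],[0,0,0],[0,0,0],[0,0,0],[0,0,0],[0,0,0]]
end [0.5692 0.4215 0.0979] 7.9
slide [[0,0,0.032],[0,0,0.064],[0,0,0.096],[0,0,0.11],[0,0,0.124],[0,0,0.138],[0,0,0.152],[0,0,0.152]]
rot [[0,0,0],[0,0,0],[0,0,0],[0,0,0],[0,0,0],[0,0,0],[0,0,0],[0,0,0]]
end [0.5692 0.4215 0.0599] 7.9
slide [[0,0,0.007],[0,0,0.014],[0,0,0.022],[0,0,0.022],[0,0,0.022],[0,0,0.022],[0,0,0.022],[0,0,0.022]]
rot [[0,0,0],[0,0,0],[0,0,0],[0,0,0],[0,0,0],[0,0,0],[0,0,0],[0,0,0]]
end [0.5692 0.4215 0.0544] 7.9
```

Request:
drive_tool --slide '[[0.003,0.105,0.036],[0.006,0.21,0.072],[0.008,0.314,0.108],[0.011,0.419,0.144],[0.014,0.524,0.18],[0.014,0.524,0.234],[0.014,0.524,0.288],[0.014,0.524,0.288]]' --rotation '[[0,0,0],[0,0,0],[0,0,0],[0,0,0],[0,0,0],[0,0,0],[0,0,0],[0,0,0]]'

```text
clock: 78.05
eef_pos: [0.5667, 0.4205, 0.095]
tool_rot: [0.656, 0.754, -0.003, -0.001]
ft_force: [-1.0, 0.3, -1.1]
grip_width: 0.0631
grasp_force: 66.4
```

Request:
drive_tool --slide '[[0,0,0.032],[0,0,0.064],[0,0,0.064],[0,0,0.064],[0,0,0.064],[0,0,0.064],[0,0,0.064],[0,0,0.064]]' --rotation '[[0,0,0],[0,0,0],[0,0,0],[0,0,0],[0,0,0],[0,0,0],[0,0,0],[0,0,0]]'

```text
clock: 79.05
eef_pos: [0.5688, 0.4212, 0.081]
tool_rot: [0.657, 0.754, -0.001, -0.0]
ft_force: [-0.0, -0.3, -1.5]
grip_width: 0.0629
grasp_force: 66.5
```

```bash
python3 - <<'E'
from plan import *; from h import *
p,M=cur(); print(np.round(p,4),M[:,2].round(4))
c=shot('wrist','w15'); np.savez('w15.npz',**c); Q=cloud(c); T=(Q-np.array(p[:3]))@M; z=Q[...,2]
for lo,hi in ((.0655,.070),(.070,.088)):
    m=(z>lo)&(z<hi)&(T[...,0]>.03)&(T[...,0]<.08)&(abs(T[...,1])<.035)
    k,l,st,ce=cv2.connectedComponentsWithStats(m.astype(np.uint8))
    for i in range(1,k):
        if st[i,4]>=4: q=T[l==i]; print((lo,hi),ce[i].round(),st[i,4],'mean',q.mean(0).round(4),'y',q[:,1].min().round(4),q[:,1].max().round(4),'x',q[:,0].min().round(4),q[:,0].max().round(4))
m=(abs(z-(p[2]+.018))<.004)&(T[...,0]>.045)&(T[...,0]<.0595)&(abs(T[...,1])<.029)
for v in range(146,170,3):
    us=np.where(m[v,240:400])[0]+240; gaps=[(us[i],us[i+1]) for i in range(len(us)-1) if us[i+1]-us[i]>5]; print(v,[tuple(map(float,(T[v,a,1].round(4),T[v,b,1].round(4),T[v,a,0].round(4)))) for a,b in gaps])
E
```

```text
[0.5688 0.4212 0.081  7.905 ] [-1.e-03 -8.e-04 -1.e+00]
(0.0655, 0.07) [290. 136.] 85 mean [ 0.0612 -0.0176  0.0142] y -0.0227 -0.0121 x 0.0601 0.0633
(0.0655, 0.07) [354. 136.] 88 mean [0.0614 0.0164 0.0141] y 0.0109 0.0217 x 0.0602 0.0633
(0.0655, 0.07) [286. 153.] 48 mean [ 0.052  -0.0201  0.014 ] y -0.0235 -0.0175 x 0.0499 0.0541
(0.0655, 0.07) [357. 154.] 62 mean [0.052  0.0182 0.0139] y 0.0148 0.0221 x 0.0499 0.0539
(0.07, 0.088) [258. 138.] 11 mean [ 0.062  -0.0309 -0.0031] y -0.0319 -0.0302 x 0.0615 0.0623
(0.07, 0.088) [384. 138.] 9 mean [ 0.062   0.0286 -0.0032] y 0.0281 0.0295 x 0.0615 0.0623
(0.07, 0.088) [288. 151.] 18 mean [ 0.0553 -0.0172 -0.0001] y -0.0188 -0.0161 x 0.0542 0.0561
(0.07, 0.088) [356. 151.] 21 mean [0.0552 0.0159 0.0005] y 0.0145 0.018 x 0.0543 0.0561
146 []
149 []
152 [(-0.0222, -0.0137, 0.0569), (0.0118, 0.0201, 0.057)]
155 [(-0.022, -0.0139, 0.0554), (0.0119, 0.0201, 0.0555)]
158 [(-0.0218, -0.0138, 0.0543), (0.0118, 0.0196, 0.0545)]
161 [(-0.0205, -0.0152, 0.0531), (0.0132, 0.0179, 0.0531)]
164 []
167 []
```

Request:
drive_tool --slide '[[0,0,0.032],[0,0,0.046],[0,0,0.06],[0,0,0.074],[0,0,0.088],[0,0,0.088],[0,0,0.088],[0,0,0.088]]' --rotation '[[0,0,0],[0,0,0],[0,0,0],[0,0,0],[0,0,0],[0,0,0],[0,0,0],[0,0,0]]'

```text
clock: 80.1
eef_pos: [0.5689, 0.4213, 0.0593]
tool_rot: [0.657, 0.754, -0.0, -0.0]
ft_force: [-0.1, 0.4, -1.9]
grip_width: 0.0632
grasp_force: 66.5
```

Request:
drive_tool --slide '[[0,0,0.007],[0,0,0.014],[0,0,0.022],[0,0,0.022],[0,0,0.022],[0,0,0.022],[0,0,0.022],[0,0,0.022]]' --rotation '[[0,0,0],[0,0,0],[0,0,0],[0,0,0],[0,0,0],[0,0,0],[0,0,0],[0,0,0]]'

```text
clock: 81.1
eef_pos: [0.5688, 0.4212, 0.0544]
tool_rot: [0.657, 0.754, -0.0, -0.0]
ft_force: [-2.5, -1.6, 6.3]
grip_width: 0.063
grasp_force: 67.3
```

Request:
drive_tool --slide '[[0,0,0],[0,0,0],[0,0,0],[0,0,0],[0,0,0],[0,0,0],[0,0,0],[0,0,0]]' --rotation '[[0,0,0],[0,0,0],[0,0,0],[0,0,0],[0,0,0],[0,0,0],[0,0,0],[0,0,0]]' --gripper 1

```text
clock: 82.1
eef_pos: [0.5688, 0.4212, 0.0535]
tool_rot: [0.657, 0.754, -0.001, -0.0]
ft_force: [-0.1, -0.6, -0.1]
grip_width: 0.0854
grasp_force: 0.0
```

Request:
drive_tool --slide '[[0,0,-0.03],[0,0,-0.06],[0,0,-0.12],[0,0,-0.2],[0,0,-0.3],[0,0,-0.4],[0,0,-0.4],[0,0,-0.4]]' --rotation '[[0,0,0],[0,0,0],[0,0,0],[0,0,0],[0,0,0],[0,0,0],[0,0,0],[0,0,0]]'

```text
clock: 83.1
eef_pos: [0.5686, 0.4211, 0.1531]
tool_rot: [0.657, 0.754, -0.001, -0.0]
ft_force: [-0.2, 0.6, -0.8]
grip_width: 0.0853
grasp_force: 0.0
```

```bash
python3 - <<'E'
from plan import *; from h import *
p,M=cur(); print(np.round(p,4),M[:,2].round(4),np.round(bot.get_obs()['joint_pos'],2))
c=shot('wrist','w16'); np.savez('w16.npz',**c); Q=cloud(c)
print('rim'); blobs(Q,.080,.088,(.49,.65,.33,.52),30)
q=blobs(Q,.066,.078,(.53,.61,.37,.47),200)[0]
A=np.c_[q[:,:2]-q[:,:2].mean(0),np.ones(len(q))]; print('tilt',np.linalg.lstsq(A,q[:,2],rcond=None)[0].round(4))
S=cloud(shot('side','s16')); P=cloud(shot('top','t16'))
for g in ((.612,-.292),(.546,-.287)): can(P,g,zt=.027,rad=.025);can(S,g,zt=.028,rad=.025)
blobs(S,.006,.034,(.54,.68,-.2,.03),12); blobs(P,.006,.034,(.54,.68,-.2,.03),8)
json.dump([*p[:3],7.9],open('cmd.json','w'))
E
```

```text
[0.5686 0.4211 0.1531 7.9058] [-0.0014 -0.001  -1.    ] [0.64 0.71 0.54 1.41 0.   2.07]
rim
uv [322. 201.] n 2368 mean [0.567  0.4253 0.0817] z5/50/95 [0.0805 0.0817 0.083 ] rect [567.6 421.2] [ 64.2 124.2] 7.89
uv [326. 307.] n 880 mean [0.5837 0.3343 0.0841] z5/50/95 [0.0805 0.0841 0.0876] rect [584.6 334.3] [  2.4 130.8] 89.97
uv [310. 146.] n 455 mean [0.5519 0.4673 0.0728] z5/50/95 [0.0711 0.0723 0.0776] rect [559.2 469. ] [54.8  7.9] 6.62
uv [322. 204.] n 7364 mean [0.5675 0.4217 0.0723] z5/50/95 [0.0711 0.0721 0.0736] rect [567.7 420. ] [58.5 86. ] 7.91
tilt [ 0.0411 -0.3118  0.0728]
can (0.612, -0.292) -> [ 0.61   -0.2906] r 8.0 n 13 z 0.0284
can (0.612, -0.292) -> [ 0.614  -0.2912] r 9.9 n 36 z 0.0277
can (0.546, -0.287) -> [ 0.5444 -0.2874] r 8.7 n 13 z 0.0252
can (0.546, -0.287) -> [ 0.5475 -0.2882] r 9.2 n 34 z 0.0289
uv [319. 266.] n 62 mean [ 0.6031 -0.091   0.0151] z5/50/95 [0.0081 0.0162 0.0202] rect [600.2 -89.1] [19.3 33.5] 67.49
uv [296. 276.] n 23 mean [ 0.5477 -0.1338  0.0087] z5/50/95 [0.0067 0.0084 0.0116] rect [ 546.2 -131.7] [ 9.  46.2] 7.9
uv [302. 275.] n 22 mean [ 0.5611 -0.1257  0.0092] z5/50/95 [0.0067 0.0093 0.0124] rect [ 561.7 -123.1] [38.9  7.5] 89.56
uv [372. 189.] n 33 mean [ 0.6015 -0.0877  0.0138] z5/50/95 [0.0072 0.0138 0.0193] rect [603.2 -89. ] [17.3 31.7] 68.76
```

```bash
python3 - <<'E'
from plan import *
p,M=cur()
plan([[.569,.421,.20,7.9],[.41,.33,.21,7.9],[.345,.15,.21,7.9],[.345,-.17,.23,7.9],[.44,-.28,.24,7.9],[.60,-.292,.22,7.9],[.605,-.292,.14,7.9],None],p,M)
E
```

```text
slide [[0,0.001,-0.096],[0,0.003,-0.193],[-0.045,-0.111,-0.199],[-0.091,-0.224,-0.205],[-0.137,-0.337,-0.211],[-0.182,-0.451,-0.217],[-0.228,-0.564,-0.224],[-0.273,-0.677,-0.23]]
rot [[-0.004,0.002,0],[-0.007,0.004,0],[-0.007,0.004,0],[-0.007,0.004,0],[-0.007,0.004,0],[-0.007,0.004,0],[-0.007,0.004,0],[-0.007,0.004,0]]
slide [[-0.097,-0.051,0],[-0.194,-0.102,0],[-0.29,-0.153,0],[-0.387,-0.204,0],[-0.484,-0.255,0],[-0.581,-0.306,0],[-0.678,-0.357,0],[-0.793,-0.373,-0.007]]
rot [[0,0,0],[0,0,0],[0,0,0],[0,0,0],[0,0,0],[0,0,0],[0,0,0],[0,0,0]]
slide [[-0.115,-0.016,-0.007],[-0.23,-0.032,-0.014],[-0.346,-0.048,-0.022],[-0.461,-0.064,-0.029],[-0.576,-0.08,-0.036],[-0.691,-0.096,-0.044],[-0.807,-0.112,-0.051],[-0.922,-0.128,-0.058]]
rot [[0,0,0],[0,0,0],[0,0,0],[0,0,0],[0,0,0],[0,0,0],[0,0,0],[0,0,0]]
slide [[-0.115,-0.016,-0.007],[-0.23,-0.032,-0.015],[-0.328,0.031,-0.023],[-0.426,0.094,-0.031],[-0.523,0.158,-0.039],[-0.621,0.221,-0.047],[-0.718,0.284,-0.055],[-0.741,0.389,-0.041]]
rot [[0,0,0],[0,0,0],[0,0,0],[0,0,0],[0,0,0],[0,0,0],[0,0,0],[0,0,0]]
slide [[-0.023,0.104,0.013],[-0.045,0.209,0.026],[-0.068,0.313,0.04],[-0.09,0.418,0.053],[-0.113,0.522,0.066],[-0.114,0.529,0.173],[-0.115,0.536,0.28],[-0.116,0.542,0.386]]
rot [[0,0,0],[0,0,0],[0,0,0],[0,0,0],[0,0,0],[0,0,0],[0,0,0],[0,0,0]]
end [ 0.605  -0.2921  0.14  ] 7.9
```

Request:
drive_tool --slide '[[0,0.001,-0.096],[0,0.003,-0.193],[-0.045,-0.111,-0.199],[-0.091,-0.224,-0.205],[-0.137,-0.337,-0.211],[-0.182,-0.451,-0.217],[-0.228,-0.564,-0.224],[-0.273,-0.677,-0.23]]' --rotation '[[-0.004,0.002,0],[-0.007,0.004,0],[-0.007,0.004,0],[-0.007,0.004,0],[-0.007,0.004,0],[-0.007,0.004,0],[-0.007,0.004,0],[-0.007,0.004,0]]' --gripper 0.5

```text
clock: 84.25
eef_pos: [0.4094, 0.3296, 0.2104]
tool_rot: [0.657, 0.754, 0.001, 0.0]
ft_force: [0.2, 0.4, -0.6]
grip_width: 0.0427
grasp_force: 0.0
```

Request:
drive_tool --slide '[[-0.097,-0.051,0],[-0.194,-0.102,0],[-0.29,-0.153,0],[-0.387,-0.204,0],[-0.484,-0.255,0],[-0.581,-0.306,0],[-0.678,-0.357,0],[-0.793,-0.373,-0.007]]' --rotation '[[0,0,0],[0,0,0],[0,0,0],[0,0,0],[0,0,0],[0,0,0],[0,0,0],[0,0,0]]'

```text
clock: 85.25
eef_pos: [0.3443, 0.1203, 0.2118]
tool_rot: [0.656, 0.754, 0.001, -0.0]
ft_force: [0.6, 0.2, -0.3]
grip_width: 0.0424
grasp_force: 0.0
```

Request:
drive_tool --slide '[[-0.115,-0.016,-0.007],[-0.23,-0.032,-0.014],[-0.346,-0.048,-0.022],[-0.461,-0.064,-0.029],[-0.576,-0.08,-0.036],[-0.691,-0.096,-0.044],[-0.807,-0.112,-0.051],[-0.922,-0.128,-0.058]]' --rotation '[[0,0,0],[0,0,0],[0,0,0],[0,0,0],[0,0,0],[0,0,0],[0,0,0],[0,0,0]]'

```text
clock: 86.25
eef_pos: [0.345, -0.1123, 0.2261]
tool_rot: [0.657, 0.754, 0.001, -0.0]
ft_force: [0.6, -0.1, -0.0]
grip_width: 0.0428
grasp_force: 0.0
```

Request:
drive_tool --slide '[[-0.115,-0.016,-0.007],[-0.23,-0.032,-0.015],[-0.328,0.031,-0.023],[-0.426,0.094,-0.031],[-0.523,0.158,-0.039],[-0.621,0.221,-0.047],[-0.718,0.284,-0.055],[-0.741,0.389,-0.041]]' --rotation '[[0,0,0],[0,0,0],[0,0,0],[0,0,0],[0,0,0],[0,0,0],[0,0,0],[0,0,0]]'

```text
clock: 87.25
eef_pos: [0.4674, -0.283, 0.2362]
tool_rot: [0.658, 0.753, 0.001, -0.0]
ft_force: [0.2, 0.8, 0.1]
grip_width: 0.0428
grasp_force: 0.0
```

Request:
drive_tool --slide '[[-0.023,0.104,0.013],[-0.045,0.209,0.026],[-0.068,0.313,0.04],[-0.09,0.418,0.053],[-0.113,0.522,0.066],[-0.114,0.529,0.173],[-0.115,0.536,0.28],[-0.116,0.542,0.386]]' --rotation '[[0,0,0],[0,0,0],[0,0,0],[0,0,0],[0,0,0],[0,0,0],[0,0,0],[0,0,0]]'

```text
clock: 88.25
eef_pos: [0.6053, -0.2912, 0.1384]
tool_rot: [0.657, 0.754, 0.001, -0.001]
ft_force: [0.4, 0.5, 0.1]
grip_width: 0.0427
grasp_force: 0.0
```

```bash
python3 - <<'E'
from plan import *; from h import *
p,M=cur(); print(np.round(p,4),M[:,2].round(4))
c=shot('wrist','w17'); np.savez('w17.npz',**c); Q=cloud(c)
g=can(Q,(.612,-.292),zt=.027,rad=.02); can(Q,(.546,-.287),zt=.027,rad=.02)
m=blobs(Q,.006,.03,(.56,.66,-.14,-.04),15)
g=(g[0]+.001,g[1])
pick(g,7.9,zup=.22,via=[[*g,.10,7.9]])
C0[:]=[.569,.4217]
place(-.031,.073,7.9,zup=.21,via=[[.44,-.28,.24,7.9],[.345,-.17,.23,7.9],[.345,.15,.21,7.9],[.41,.33,.21,7.9]])
E
```

```text
[ 0.6053 -0.2912  0.1384  7.9123] [ 3.0e-04  2.6e-03 -1.0e+00]
can (0.612, -0.292) -> [ 0.6116 -0.2916] r 9.1 n 282 z 0.0265
can (0.546, -0.287) -> [ 0.546  -0.2864] r 8.8 n 289 z 0.0266
-- pick
slide [[-0.001,0.015,0.08],[-0.002,0.031,0.16],[-0.002,0.031,0.24],[-0.002,0.031,0.32],[-0.002,0.031,0.371],[-0.002,0.031,0.422],[-0.002,0.031,0.473],[-0.002,0.031,0.524]]
rot [[0,0,0],[0,0,0],[0,0,0],[0,0,0],[0,0,0],[0,0,0],[0,0,0],[0,0,0]]
end [ 0.6127 -0.2915  0.009 ] 7.9
end [ 0.6127 -0.2915  0.009 ] 7.9
-- close (1 call hold), lift
slide [[0,0,-0.04],[0,0,-0.08],[0,0,-0.189],[0,0,-0.298],[0,0,-0.407],[0,0,-0.516],[0,0,-0.626],[0,0,-0.735]]
rot [[0,0,0],[0,0,0],[0,0,0],[0,0,0],[0,0,0],[0,0,0],[0,0,0],[0,0,0]]
slide [[0,0,-0.109],[0,0,-0.109],[0,0,-0.109],[0,0,-0.109],[0,0,-0.109],[0,0,-0.109],[0,0,-0.109],[0,0,-0.109]]
rot [[0,0,0],[0,0,0],[0,0,0],[0,0,0],[0,0,0],[0,0,0],[0,0,0],[0,0,0]]
end [ 0.6127 -0.2915  0.22  ] 7.9
-- place
slide [[0.023,-0.113,-0.013],[0.047,-0.226,-0.027],[0.07,-0.339,-0.04],[0.094,-0.452,-0.053],[0.117,-0.565,-0.067],[0.141,-0.678,-0.08],[0.238,-0.741,-0.072],[0.
[... 718 characters left out ...]
0,0,0],[0,0,0],[0,0,0],[0,0,0],[0,0,0],[0,0,0],[0,0,0]]
slide [[0.025,0.113,0],[0.05,0.226,0],[0.076,0.34,0],[0.076,0.34,0.097],[0.076,0.34,0.194],[0.076,0.34,0.291],[0.076,0.34,0.388],[0.076,0.34,0.418]]
rot [[0,0,0],[0,0,0],[0,0,0],[0,0,0],[0,0,0],[0,0,0],[0,0,0],[0,0,0]]
slide [[0,0,0.03],[0,0,0.06],[0,0,0.09],[0,0,0.09],[0,0,0.09],[0,0,0.09],[0,0,0.09],[0,0,0.09]]
rot [[0,0,0],[0,0,0],[0,0,0],[0,0,0],[0,0,0],[0,0,0],[0,0,0],[0,0,0]]
end [0.5733 0.3911 0.083 ] 7.9
-- open (hold), up
slide [[0,0,-0.04],[0,0,-0.08],[0,0,-0.12],[0,0,-0.217],[0,0,-0.314],[0,0,-0.411],[0,0,-0.508],[0,0,-0.508]]
rot [[0,0,0],[0,0,0],[0,0,0],[0,0,0],[0,0,0],[0,0,0],[0,0,0],[0,0,0]]
end [0.5733 0.3911 0.21  ] 7.9
```

Request:
drive_tool --slide '[[-0.001,0.015,0.08],[-0.002,0.031,0.16],[-0.002,0.031,0.24],[-0.002,0.031,0.32],[-0.002,0.031,0.371],[-0.002,0.031,0.422],[-0.002,0.031,0.473],[-0.002,0.031,0.524]]' --rotation '[[0,0,0],[0,0,0],[0,0,0],[0,0,0],[0,0,0],[0,0,0],[0,0,0],[0,0,0]]'

```text
clock: 89.3
eef_pos: [0.614, -0.2909, 0.0092]
tool_rot: [0.657, 0.754, 0.001, 0.001]
ft_force: [0.2, 0.9, 0.5]
grip_width: 0.0425
grasp_force: 0.0
```

Request:
drive_tool --slide '[[0,0,0],[0,0,0],[0,0,0],[0,0,0],[0,0,0],[0,0,0],[0,0,0],[0,0,0]]' --rotation '[[0,0,0],[0,0,0],[0,0,0],[0,0,0],[0,0,0],[0,0,0],[0,0,0],[0,0,0]]' --gripper 0

```text
clock: 90.3
eef_pos: [0.6137, -0.2907, 0.0096]
tool_rot: [0.657, 0.754, 0.001, 0.0]
ft_force: [-0.9, 0.5, -0.0]
grip_width: 0.0153
grasp_force: 58.5
```

Request:
drive_tool --slide '[[0,0,-0.04],[0,0,-0.08],[0,0,-0.189],[0,0,-0.298],[0,0,-0.407],[0,0,-0.516],[0,0,-0.68],[0,0,-0.844]]' --rotation '[[0,0,0],[0,0,0],[0,0,0],[0,0,0],[0,0,0],[0,0,0],[0,0,0],[0,0,0]]'

```text
clock: 91.3
eef_pos: [0.6132, -0.2911, 0.2229]
tool_rot: [0.657, 0.754, 0.001, 0.001]
ft_force: [0.0, 0.4, -1.2]
grip_width: 0.0152
grasp_force: 58.5
```

Request:
drive_tool --slide '[[0.023,-0.113,-0.013],[0.047,-0.226,-0.027],[0.07,-0.339,-0.04],[0.094,-0.452,-0.053],[0.117,-0.565,-0.067],[0.141,-0.678,-0.08],[0.238,-0.741,-0.072],[0.336,-0.804,-0.064]]' --rotation '[[0,0,0],[0,0,0],[0,0,0],[0,0,0],[0,0,0],[0,0,0],[0,0,0],[0,0,0]]'

```text
clock: 92.3
eef_pos: [0.402, -0.2354, 0.2375]
tool_rot: [0.657, 0.754, 0.002, 0.001]
ft_force: [-0.1, 0.9, -0.6]
grip_width: 0.0152
grasp_force: 58.6
```

Request:
drive_tool --slide '[[0.097,-0.063,0.008],[0.195,-0.127,0.016],[0.293,-0.19,0.024],[0.408,-0.174,0.031],[0.523,-0.158,0.039],[0.638,-0.142,0.046],[0.754,-0.126,0.053],[0.869,-0.11,0.061]]' --rotation '[[0,0,0],[0,0,0],[0,0,0],[0,0,0],[0,0,0],[0,0,0],[0,0,0],[0,0,0]]'

```text
clock: 93.3
eef_pos: [0.3457, -0.0232, 0.2224]
tool_rot: [0.657, 0.754, 0.002, 0.001]
ft_force: [1.0, 0.8, 0.9]
grip_width: 0.0149
grasp_force: 58.7
```

Request:
drive_tool --slide '[[0.115,0.016,0.007],[0.23,0.032,0.014],[0.346,0.048,0.021],[0.461,0.064,0.029],[0.576,0.08,0.036],[0.691,0.096,0.043],[0.788,0.147,0.043],[0.885,0.198,0.043]]' --rotation '[[0,0,0],[0,0,0],[0,0,0],[0,0,0],[0,0,0],[0,0,0],[0,0,0],[0,0,0]]'

```text
clock: 94.3
eef_pos: [0.3645, 0.2029, 0.2121]
tool_rot: [0.657, 0.754, 0.002, 0.001]
ft_force: [0.1, 0.1, -0.1]
grip_width: 0.0151
grasp_force: 58.7
```

Request:
drive_tool --slide '[[0.097,0.051,0],[0.194,0.102,0],[0.29,0.153,0],[0.387,0.204,0],[0.484,0.255,0],[0.509,0.368,0],[0.534,0.481,0],[0.56,0.595,0]]' --rotation '[[0,0,0],[0,0,0],[0,0,0],[0,0,0],[0,0,0],[0,0,0],[0,0,0],[0,0,0]]'

```text
clock: 95.3
eef_pos: [0.4931, 0.3616, 0.2127]
tool_rot: [0.657, 0.754, 0.002, 0.0]
ft_force: [0.2, 0.2, -0.4]
grip_width: 0.0149
grasp_force: 58.7
```

Request:
drive_tool --slide '[[0.025,0.113,0],[0.05,0.226,0],[0.076,0.34,0],[0.076,0.34,0.097],[0.076,0.34,0.194],[0.076,0.34,0.291],[0.076,0.34,0.388],[0.076,0.34,0.418]]' --rotation '[[0,0,0],[0,0,0],[0,0,0],[0,0,0],[0,0,0],[0,0,0],[0,0,0],[0,0,0]]'

```text
clock: 96.3
eef_pos: [0.5732, 0.3911, 0.106]
tool_rot: [0.657, 0.754, 0.0, -0.0]
ft_force: [0.3, -0.1, 0.9]
grip_width: 0.0151
grasp_force: 58.7
```

Request:
drive_tool --slide '[[0,0,0.03],[0,0,0.06],[0,0,0.09],[0,0,0.09],[0,0,0.09],[0,0,0.09],[0,0,0.09],[0,0,0.09]]' --rotation '[[0,0,0],[0,0,0],[0,0,0],[0,0,0],[0,0,0],[0,0,0],[0,0,0],[0,0,0]]'

```text
clock: 97.3
eef_pos: [0.5742, 0.3917, 0.0848]
tool_rot: [0.657, 0.754, 0.001, 0.0]
ft_force: [0.5, -0.5, 0.0]
grip_width: 0.0153
grasp_force: 58.7
```

Request:
drive_tool --slide '[[0,0,0.003],[0,0,0.006],[0,0,0.006],[0,0,0.006],[0,0,0.006],[0,0,0.006],[0,0,0.006],[0,0,0.006]]' --rotation '[[0,0,0],[0,0,0],[0,0,0],[0,0,0],[0,0,0],[0,0,0],[0,0,0],[0,0,0]]'

```text
clock: 98.3
eef_pos: [0.5741, 0.3917, 0.0832]
tool_rot: [0.657, 0.754, 0.001, 0.0]
ft_force: [-0.9, 0.7, 0.5]
grip_width: 0.0152
grasp_force: 58.7
```

Request:
drive_tool --slide '[[0,0,0],[0,0,0],[0,0,0],[0,0,0],[0,0,0],[0,0,0],[0,0,0],[0,0,0]]' --rotation '[[0,0,0],[0,0,0],[0,0,0],[0,0,0],[0,0,0],[0,0,0],[0,0,0],[0,0,0]]' --gripper 0.32

```text
clock: 99.3
eef_pos: [0.5741, 0.3917, 0.0832]
tool_rot: [0.657, 0.754, 0.001, 0.0]
ft_force: [0.1, 0.3, 1.0]
grip_width: 0.0273
grasp_force: 0.0
```

Request:
drive_tool --slide '[[0,0,-0.04],[0,0,-0.08],[0,0,-0.12],[0,0,-0.217],[0,0,-0.314],[0,0,-0.411],[0,0,-0.508],[0,0,-0.508]]' --rotation '[[0,0,0],[0,0,0],[0,0,0],[0,0,0],[0,0,0],[0,0,0],[0,0,0],[0,0,0]]'

```text
clock: 100.3
eef_pos: [0.5751, 0.3923, 0.2138]
tool_rot: [0.657, 0.754, 0.004, 0.001]
ft_force: [-0.1, 0.8, -0.3]
grip_width: 0.0268
grasp_force: 0.0
```

```bash
python3 - <<'E'
from plan import *; from h import *
p,M=cur(); print(np.round(p,4),M[:,2].round(4))
c=shot('wrist','w18'); np.savez('w18.npz',**c); Q=cloud(c)
can(Q,(.572,.391),zt=.100,rad=.016)
blobs(Q,.080,.0845,(.49,.65,.34,.52),30)
plan([[.41,.33,.21,7.9],[.345,.15,.21,-10],[.345,-.17,.23,-35],[.44,-.28,.24,-50],[.54,-.285,.20,-50],[.54,-.285,.14,-50],None],p,M)
E
```

```text
[0.5751 0.3923 0.2138 7.9006] [ 0.0075  0.0053 -1.    ]
can (0.572, 0.391) -> [0.5728 0.3908] r 8.8 n 276 z 0.0995
uv [318. 152.] n 1583 mean [0.5664 0.4269 0.0817] z5/50/95 [0.0804 0.0817 0.083 ] rect [567.4 421.5] [ 64.1 123.8] 7.89
slide [[-0.026,-0.115,0.001],[-0.052,-0.23,0.003],[-0.078,-0.344,0.004],[-0.104,-0.459,0.006],[-0.13,-0.574,0.007],[-0.156,-0.689,0.009],[-0.253,-0.74,0.008],[-0.35,-0.791,0.007]]
rot [[0.003,-0.001,0],[0.005,-0.003,0],[0.008,-0.004,0],[0.011,-0.006,0],[0.014,-0.007,0],[0.016,-0.008,0],[0.016,-0.009,0.089],[0.016,-0.009,0.179]]
slide [[-0.101,-0.042,0],[-0.202,-0.084,0],[-0.303,-0.126,0],[-0.403,-0.168,0],[-0.504,-0.21,0],[-0.621,-0.216,-0.007],[-0.737,-0.221,-0.015],[-0.853,-0.227,-0.022]]
rot [[0,0,0.089],[0,0,0.178],[0,0,0.267],[0,0,0.357],[0,0,0.446],[0,0,0.525],[0,0,0.605],[0,0,0.684]]
slide [[-0.111,0.034,-0.007],[-0.223,0.068,-0.014],[-0.334,0.101,-0.022],[-0.446,0.135,-0.029],[-0.557,0.169,-0.036],[-0.668,0.202,-0.044],[-0.78,0.236,-0.051],[-0.891,0.27,-0.058]]
rot [[0,0,0.079],[0,0,0.159],[0,0,0.238],[0,0,0.317],[0,0,0.397],[0,0,0.476],[0,0,0.555],[0,0,0.635]]
slide [[-0.029,0.112,-0.008],[-0.057,0.225,-0.016],[-0.086,0.338,-0.024],[-0.114,0.451,-0.032],[-0.143,0.563,-0.04],[-0.089,0.648,0],[-0.036,0.733,0.04],[0.017,0.818,0.08]]
rot [[0,0,0.104],[0,0,0.209],[0,0,0.314],[0,0,0.418],[0,0,0.523],[0,0,0.523],[0,0,0.523],[0,0,0.523]]
slide [[0.074,0.068,0.04],[0.074,0.068,0.16],[0.074,0.068,0.28],[0.074,0.068,0.28],[0.074,0.068,0.28],[0.074,0.068,0.28],[0.074,0.068,0.28],[0.074,0.068,0.28]]
rot [[0,0,0],[0,0,0],[0,0,0],[0,0,0],[0,0,0],[0,0,0],[0,0,0],[0,0,0]]
end [ 0.5401 -0.285   0.14  ] -50.0
```

Request:
drive_tool --slide '[[-0.026,-0.115,0.001],[-0.052,-0.23,0.003],[-0.078,-0.344,0.004],[-0.104,-0.459,0.006],[-0.13,-0.574,0.007],[-0.156,-0.689,0.009],[-0.253,-0.74,0.008],[-0.35,-0.791,0.007]]' --rotation '[[0,0,0],[0,0,0],[0,0,0],[0,0,0],[0,0,0],[0,0,0],[0,0,0.089],[0,0,0.179]]' --gripper 0.5

```text
clock: 101.35
eef_pos: [0.3885, 0.2765, 0.2065]
tool_rot: [0.69, 0.724, 0.0, 0.0]
ft_force: [0.3, -0.2, 0.6]
grip_width: 0.0428
grasp_force: 0.0
```

Request:
drive_tool --slide '[[-0.101,-0.042,0],[-0.202,-0.084,0],[-0.303,-0.126,0],[-0.403,-0.168,0],[-0.504,-0.21,0],[-0.621,-0.216,-0.007],[-0.737,-0.221,-0.015],[-0.853,-0.227,-0.022]]' --rotation '[[0,0,0.089],[0,0,0.178],[0,0,0.267],[0,0,0.357],[0,0,0.446],[0,0,0.525],[0,0,0.605],[0,0,0.684]]'

```text
clock: 102.35
eef_pos: [0.3426, 0.0608, 0.2118]
tool_rot: [0.803, 0.596, 0.001, -0.0]
ft_force: [0.8, -0.0, -0.2]
grip_width: 0.043
grasp_force: 0.0
```

Request:
drive_tool --slide '[[-0.111,0.034,-0.007],[-0.223,0.068,-0.014],[-0.334,0.101,-0.022],[-0.446,0.135,-0.029],[-0.557,0.169,-0.036],[-0.668,0.202,-0.044],[-0.78,0.236,-0.051],[-0.891,0.27,-0.058]]' --rotation '[[0,0,0.079],[0,0,0.159],[0,0,0.238],[0,0,0.317],[0,0,0.397],[0,0,0.476],[0,0,0.555],[0,0,0.635]]'

```text
clock: 103.35
eef_pos: [0.3428, -0.1715, 0.2258]
tool_rot: [0.887, 0.461, 0.001, -0.001]
ft_force: [0.2, -0.3, 0.4]
grip_width: 0.0426
grasp_force: 0.0
```

Request:
drive_tool --slide '[[-0.029,0.112,-0.008],[-0.057,0.225,-0.016],[-0.086,0.338,-0.024],[-0.114,0.451,-0.032],[-0.143,0.563,-0.04],[-0.089,0.648,0],[-0.036,0.733,0.04],[0.017,0.818,0.08]]' --rotation '[[0,0,0.104],[0,0,0.209],[0,0,0.314],[0,0,0.418],[0,0,0.523],[0,0,0.523],[0,0,0.523],[0,0,0.523]]'

```text
clock: 104.35
eef_pos: [0.5136, -0.2845, 0.2051]
tool_rot: [0.94, 0.342, 0.0, -0.001]
ft_force: [-0.6, 0.3, 0.9]
grip_width: 0.0428
grasp_force: 0.0
```

Request:
drive_tool --slide '[[0.074,0.068,0.04],[0.074,0.068,0.16],[0.074,0.068,0.28],[0.074,0.068,0.28],[0.074,0.068,0.28],[0.074,0.068,0.28],[0.074,0.068,0.28],[0.074,0.068,0.28]]' --rotation '[[0,0,0],[0,0,0],[0,0,0],[0,0,0],[0,0,0],[0,0,0],[0,0,0],[0,0,0]]'

```text
clock: 105.35
eef_pos: [0.5393, -0.2859, 0.138]
tool_rot: [0.94, 0.342, 0.002, 0.0]
ft_force: [0.5, 0.4, -0.4]
grip_width: 0.0428
grasp_force: 0.0
```

```bash
python3 - <<'E'
from plan import *; from h import *
p,M=cur(); print(np.round(p,4),M[:,2].round(4))
c=shot('wrist','w19'); np.savez('w19.npz',**c); Q=cloud(c)
g=can(Q,(.546,-.287),zt=.027,rad=.02); blobs(Q,.006,.03,(.56,.66,-.14,-.04),15)
g=(g[0]+.001,g[1])
pick(g,-50,start=p,M=M,zup=.215,via=[[*g,.10,-50]])
place(-.006,.0725,7.9,zup=.21,via=[[.44,-.28,.24,-50],[.345,-.17,.23,-35],[.345,.15,.21,-10],[.41,.33,.21,7.9]])
E
```

```text
[  0.5393  -0.2859   0.138  -49.998 ] [ 0.0033  0.0011 -1.    ]
can (0.546, -0.287) -> [ 0.5462 -0.286 ] r 8.7 n 287 z 0.0266
uv [196.  56.] n 70 mean [ 0.561  -0.1259  0.007 ] z5/50/95 [0.0061 0.007  0.0082] rect [ 561.3 -126.3] [ 2.5 24.9] 0.04
-- pick
slide [[0.012,0.01,0.076],[0.024,0.02,0.152],[0.024,0.02,0.232],[0.023,0.02,0.312],[0.023,0.02,0.363],[0.023,0.02,0.414],[0.023,0.02,0.465],[0.023,0.02,0.516]]
rot [[0.001,-0.003,0],[0.003,-0.006,0],[0.003,-0.006,0],[0.003,-0.006,0],[0.003,-0.006,0],[0.003,-0.006,0],[0.003,-0.006,0],[0.003,-0.006,0]]
end [ 0.5473 -0.2859  0.009 ] -50.0
end [ 0.5473 -0.2859  0.009 ] -50.0
-- close (1 call hold), lift
slide [[0,0,-0.04],[0,0,-0.08],[0,0,-0.204],[0,0,-0.328],[0,0,-0.452],[0,0,-0.576],[0,0,-0.7],[0,0,-0.824]]
rot [[0,0,0],[0,0,0],[0,0,0],[0,0,0],[0,0,0],[0,0,0],[0,0,0],[0,0,0]]
end [ 0.5473 -0.2859  0.215 ] -50.0
-- place
slide [[-0.078,-0.074,-0.025],[-0.157,-0.147,-0.05],[-0.235,-0.221,-0.075],[-0.314,-0.294,-0.1],[-0.315,-0.41,-0.092],[-0.317,-0.527,-0.084],[-0.319,-0.643,-0.076],[-0.32,-0.759,-0.068]]
rot [[0,0,0],[0,0,0],[0,0,0],[0,
[... 819 characters left out ...]
0.268],[0,0,-0.268],[0,0,-0.268],[0,0,-0.268]]
slide [[0.043,0.113,0],[0.043,0.113,0.097],[0.043,0.113,0.195],[0.043,0.113,0.292],[0.043,0.113,0.39],[0.043,0.113,0.42],[0.043,0.113,0.45],[0.043,0.113,0.48]]
rot [[0,0,0],[0,0,0],[0,0,0],[0,0,0],[0,0,0],[0,0,0],[0,0,0],[0,0,0]]
slide [[0,0,0.03],[0,0,0.03],[0,0,0.03],[0,0,0.03],[0,0,0.03],[0,0,0.03],[0,0,0.03],[0,0,0.03]]
rot [[0,0,0],[0,0,0],[0,0,0],[0,0,0],[0,0,0],[0,0,0],[0,0,0],[0,0,0]]
end [0.5698 0.4161 0.0825] 7.9
-- open (hold), up
slide [[0,0,-0.04],[0,0,-0.08],[0,0,-0.12],[0,0,-0.218],[0,0,-0.315],[0,0,-0.413],[0,0,-0.51],[0,0,-0.51]]
rot [[0,0,0],[0,0,0],[0,0,0],[0,0,0],[0,0,0],[0,0,0],[0,0,0],[0,0,0]]
end [0.5698 0.4161 0.21  ] 7.9
```

Request:
drive_tool --slide '[[0.012,0.01,0.076],[0.024,0.02,0.152],[0.024,0.02,0.232],[0.023,0.02,0.312],[0.023,0.02,0.363],[0.023,0.02,0.414],[0.023,0.02,0.465],[0.023,0.02,0.516]]' --rotation '[[0,0,0],[0,0,0],[0,0,0],[0,0,0],[0,0,0],[0,0,0],[0,0,0],[0,0,0]]'

```text
clock: 106.4
eef_pos: [0.5471, -0.2858, 0.0077]
tool_rot: [0.94, 0.342, 0.001, -0.0]
ft_force: [1.4, 0.3, -0.4]
grip_width: 0.0427
grasp_force: 0.0
```

Request:
drive_tool --slide '[[0,0,0],[0,0,0],[0,0,0],[0,0,0],[0,0,0],[0,0,0],[0,0,0],[0,0,0]]' --rotation '[[0,0,0],[0,0,0],[0,0,0],[0,0,0],[0,0,0],[0,0,0],[0,0,0],[0,0,0]]' --gripper 0

```text
clock: 107.4
eef_pos: [0.5468, -0.2857, 0.0082]
tool_rot: [0.94, 0.342, 0.001, -0.0]
ft_force: [-0.3, -0.8, 0.5]
grip_width: 0.0153
grasp_force: 58.5
```

Request:
drive_tool --slide '[[0,0,-0.04],[0,0,-0.08],[0,0,-0.204],[0,0,-0.328],[0,0,-0.452],[0,0,-0.576],[0,0,-0.7],[0,0,-0.824]]' --rotation '[[0,0,0],[0,0,0],[0,0,0],[0,0,0],[0,0,0],[0,0,0],[0,0,0],[0,0,0]]'

```text
clock: 108.4
eef_pos: [0.5464, -0.286, 0.2165]
tool_rot: [0.94, 0.342, 0.002, 0.0]
ft_force: [1.0, 0.1, -0.8]
grip_width: 0.0152
grasp_force: 58.5
```

Request:
drive_tool --slide '[[-0.078,-0.074,-0.025],[-0.157,-0.147,-0.05],[-0.235,-0.221,-0.075],[-0.314,-0.294,-0.1],[-0.315,-0.41,-0.092],[-0.317,-0.527,-0.084],[-0.319,-0.643,-0.076],[-0.32,-0.759,-0.068]]' --rotation '[[0,0,0],[0,0,0],[0,0,0],[0,0,0],[0,0,-0.105],[0,0,-0.209],[0,0,-0.314],[0,0,-0.419]]'

```text
clock: 109.4
eef_pos: [0.3625, -0.1915, 0.232]
tool_rot: [0.898, 0.439, 0.002, 0.0]
ft_force: [0.7, -0.1, 0.3]
grip_width: 0.0152
grasp_force: 58.6
```

Request:
drive_tool --slide '[[0.022,-0.114,0.008],[0.114,-0.186,0.015],[0.206,-0.258,0.022],[0.298,-0.329,0.03],[0.389,-0.401,0.037],[0.481,-0.472,0.044],[0.573,-0.544,0.052],[0.664,-0.616,0.059]]' --rotation '[[0,0,-0.105],[0,0,-0.184],[0,0,-0.263],[0,0,-0.343],[0,0,-0.422],[0,0,-0.501],[0,0,-0.581],[0,0,-0.66]]'

```text
clock: 110.4
eef_pos: [0.3441, 0.0345, 0.2176]
tool_rot: [0.814, 0.581, 0.002, 0.0]
ft_force: [0.7, -0.5, -0.4]
grip_width: 0.0152
grasp_force: 58.6
```

Request:
drive_tool --slide '[[0.11,-0.038,0.007],[0.22,-0.076,0.014],[0.33,-0.114,0.022],[0.44,-0.152,0.029],[0.549,-0.15,0.029],[0.659,-0.149,0.029],[0.768,-0.147,0.029],[0.877,-0.146,0.029]]' --rotation '[[0,0,-0.079],[0,0,-0.159],[0,0,-0.238],[0,0,-0.317],[0,0,-0.407],[0,0,-0.496],[0,0,-0.585],[0,0,-0.674]]'

```text
clock: 111.4
eef_pos: [0.3815, 0.2537, 0.2109]
tool_rot: [0.705, 0.709, 0.002, 0.0]
ft_force: [-0.5, -0.9, 0.2]
grip_width: 0.0153
grasp_force: 58.7
```

Request:
drive_tool --slide '[[0.103,0.038,0],[0.206,0.075,0],[0.309,0.113,0],[0.366,0.22,0],[0.423,0.326,0],[0.479,0.433,0],[0.536,0.54,0],[0.593,0.647,0]]' --rotation '[[0,0,-0.09],[0,0,-0.179],[0,0,-0.268],[0,0,-0.268],[0,0,-0.268],[0,0,-0.268],[0,0,-0.268],[0,0,-0.268]]'

```text
clock: 112.4
eef_pos: [0.5432, 0.4021, 0.2115]
tool_rot: [0.657, 0.754, 0.002, 0.0]
ft_force: [-0.1, 0.4, -0.0]
grip_width: 0.0154
grasp_force: 58.7
```

Request:
drive_tool --slide '[[0.043,0.113,0],[0.043,0.113,0.05],[0.043,0.113,0.1],[0.043,0.113,0.15],[0.043,0.113,0.2],[0.043,0.113,0.2],[0.043,0.113,0.2],[0.043,0.113,0.2]]' --rotation '[[0,0,0],[0,0,0],[0,0,0],[0,0,0],[0,0,0],[0,0,0],[0,0,0],[0,0,0]]'

```text
clock: 113.4
eef_pos: [0.5693, 0.4164, 0.1614]
tool_rot: [0.657, 0.754, 0.002, 0.0]
ft_force: [0.5, 0.1, -0.8]
grip_width: 0.0152
grasp_force: 58.7
```

```bash
python3 - <<'E'
from plan import *; from h import *
p,M=cur(); print(np.round(p,4),M[:,2].round(4))
E
```

```text
[0.5693 0.4164 0.1614 7.9029] [ 0.0034  0.0026 -1.    ]
```

```bash
python3 - <<'E'
from plan import *
p,M=cur()
plan([[.5696,.4161,.115,7.9,.015],[.5696,.4161,.082,7.9,.01],None],p,M)
plan([[.5696,.4161,.112,7.9,.012],[.5696,.4161,.21,7.9],None])
E
```

```text
slide [[0,0,0.046],[-0.001,0,0.093],[-0.001,0,0.139],[-0.002,0,0.185],[-0.002,0,0.218],[-0.002,0,0.251],[-0.002,0,0.284],[-0.002,0,0.317]]
rot [[0.002,-0.001,0],[0.004,-0.002,0],[0.006,-0.003,0],[0.008,-0.004,0],[0.008,-0.004,0],[0.008,-0.004,0],[0.008,-0.004,0],[0.008,-0.004,0]]
end [0.5696 0.4161 0.0821] 7.9
slide [[0,0,-0.04],[0,0,-0.08],[0,0,-0.12],[0,0,-0.218],[0,0,-0.316],[0,0,-0.414],[0,0,-0.512],[0,0,-0.512]]
rot [[0,0,0],[0,0,0],[0,0,0],[0,0,0],[0,0,0],[0,0,0],[0,0,0],[0,0,0]]
end [0.5696 0.4161 0.2101] 7.9
```

Request:
drive_tool --slide '[[0,0,0.046],[-0.001,0,0.093],[-0.001,0,0.139],[-0.002,0,0.185],[-0.002,0,0.218],[-0.002,0,0.251],[-0.002,0,0.284],[-0.002,0,0.317]]' --rotation '[[0.002,-0.001,0],[0.004,-0.002,0],[0.006,-0.003,0],[0.008,-0.004,0],[0.008,-0.004,0],[0.008,-0.004,0],[0.008,-0.004,0],[0.008,-0.004,0]]'

```text
clock: 114.4
eef_pos: [0.5693, 0.4159, 0.0809]
tool_rot: [0.657, 0.754, -0.001, -0.0]
ft_force: [-0.7, -0.2, 9.5]
grip_width: 0.0155
grasp_force: 60.1
```

Request:
drive_tool --slide '[[0,0,0],[0,0,0],[0,0,0],[0,0,0],[0,0,0],[0,0,0],[0,0,0],[0,0,0]]' --rotation '[[0,0,0],[0,0,0],[0,0,0],[0,0,0],[0,0,0],[0,0,0],[0,0,0],[0,0,0]]' --gripper 0.32

```text
clock: 115.4
eef_pos: [0.5692, 0.4158, 0.0812]
tool_rot: [0.657, 0.754, -0.001, -0.0]
ft_force: [0.0, 0.5, -0.5]
grip_width: 0.0274
grasp_force: 0.0
```

Request:
drive_tool --slide '[[0,0,-0.04],[0,0,-0.08],[0,0,-0.12],[0,0,-0.218],[0,0,-0.316],[0,0,-0.414],[0,0,-0.512],[0,0,-0.512]]' --rotation '[[0,0,0],[0,0,0],[0,0,0],[0,0,0],[0,0,0],[0,0,0],[0,0,0],[0,0,0]]'

```text
clock: 116.4
eef_pos: [0.5706, 0.4169, 0.2128]
tool_rot: [0.657, 0.754, 0.002, 0.0]
ft_force: [0.8, 1.0, -0.7]
grip_width: 0.0272
grasp_force: 0.0
```

```bash
python3 - <<'E'
from plan import *; from h import *
p,M=cur(); print(np.round(p,4),M[:,2].round(4))
c=shot('wrist','w20'); Q=cloud(c)
can(Q,(.572,.391),zt=.100,rad=.013);can(Q,(.569,.416),zt=.100,rad=.013)
S=cloud(shot('side','s20')); P=cloud(shot('top','t20'))
for Q in (S,P):
  for q in blobs(Q,.008,.03,(.575,.66,-.14,-.03),8):
    w,v=np.linalg.eigh(np.cov((q[:,:2]-q[:,:2].mean(0)).T)); print('axis az',np.degrees(np.arctan2(v[1,1],v[0,1])).round(1),np.sqrt(w).round(4))
E
```

```text
[0.5706 0.4169 0.2128 7.9038] [ 0.0037  0.003  -1.    ]
can (0.572, 0.391) -> [0.573  0.3912] r 8.9 n 262 z 0.0996
can (0.569, 0.416) -> [0.568  0.4155] r 8.9 n 274 z 0.0996
uv [319. 266.] n 58 mean [ 0.6037 -0.0911  0.0153] z5/50/95 [0.0093 0.0154 0.0209] rect [603.5 -89.2] [16.9 27.1] 73.46
axis az 160.5 [0.005  0.0083]
uv [372. 189.] n 30 mean [ 0.6012 -0.0875  0.015 ] z5/50/95 [0.0105 0.0149 0.0195] rect [600.9 -87.8] [16.4 25.4] 77.41
axis az 162.9 [0.0049 0.008 ]
```

```bash
python3 - <<'E'
from plan import *; from h import *
s=dict(np.load('side0.npz')); S=cloud(s); P=cloud(dict(np.load('top0.npz')))
for Q in (S,P):
    m=(Q[...,2]>.38)&(Q[...,2]<1.0)&(Q[...,0]>.42)&(Q[...,0]<.95)&(Q[...,1]>-.45)&(Q[...,1]<.12); q=Q[m]
    for a in np.arange(.42,.95,.06):
        r=q[(q[:,0]>=a)&(q[:,0]<a+.06)]
        if len(r)>5: print(round(a,2),len(r),'y',r[:,1].min().round(3),r[:,1].max().round(3),'z',np.percentile(r[:,2],[1,50,99]).round(3))
    print()
plan([[.569,.416,.21,20],[.41,.31,.22,76],[.345,.12,.22,140],[.345,-.09,.235,220],[.44,-.095,.245,238],[.595,-.09,.245,250],[.595,-.09,.15,250],None])
E
```

```text
0.42 1166 y 0.032 0.076 z [0.384 0.53  0.619]
0.48 703 y 0.03 0.079 z [0.567 0.623 0.676]
0.54 723 y 0.032 0.075 z [0.625 0.679 0.722]
0.6 333 y 0.029 0.066 z [0.679 0.712 0.735]
0.66 170 y 0.025 0.047 z [0.689 0.705 0.737]
0.72 1735 y -0.1 0.075 z [0.574 0.68  0.738]
0.78 3561 y -0.103 0.113 z [0.492 0.604 0.705]
0.84 2757 y -0.068 0.12 z [0.461 0.548 0.705]
0.9 925 y -0.005 0.12 z [0.548 0.644 0.698]

0.42 320 y 0.035 0.075 z [0.442 0.579 0.625]
0.48 357 y 0.032 0.078 z [0.572 0.633 0.677]
0.54 349 y 0.036 0.074 z [0.638 0.697 0.734]
0.6 553 y 0.032 0.078 z [0.701 0.752 0.783]
0.66 544 y 0.026 0.075 z [0.693 0.76  0.782]
0.72 1129 y -0.096 0.092 z [0.592 0.692 0.766]
0.78 661 y 0.024 0.119 z [0.607 0.684 0.707]
0.84 998 y 0.0 0.12 z [0.598 0.678 0.705]
0.9 795 y -0.002 0.12 z [0.57  0.645 0.696]

slide [[0,-0.001,0],[0,-0.001,0],[0,-0.002,0],[0,-0.003,0],[-0.021,-0.046,-0.002],[-0.042,-0.089,-0.005],[-0.063,-0.132,-0.007],[-0.083,-0.175,-0.01]]
rot [[0,0,-0.106],[0,0,-0.211],[0,0,-0.317],[0,0,-0.422],[0,0,-0.545],[0,0,-0.667],[0,0,-0.789],[0,0,-0.911]]
slide [[0,-0.048,-0.002],[0,-
[... 1790 characters left out ...]
29]]
rot [[0,0,-0.122],[0,0,-0.243],[0,0,-0.364],[0,0,-0.486],[0,0,-0.607],[0,0,-0.729],[0,0,-0.833],[0,0,-0.938]]
slide [[0.048,-0.041,-0.007],[0.096,-0.083,-0.013],[0.144,-0.124,-0.02],[0.192,-0.166,-0.027],[0.264,-0.24,-0.027],[0.336,-0.314,-0.027],[0.408,-0.389,-0.027],[0.48,-0.463,-0.027]]
rot [[0,0,-0.105],[0,0,-0.21],[0,0,-0.314],[0,0,-0.419],[0,0,-0.489],[0,0,-0.559],[0,0,-0.628],[0,0,-0.698]]
slide [[0.093,-0.045,0],[0.186,-0.09,0],[0.186,-0.09,0.095],[0.186,-0.09,0.19],[0.186,-0.09,0.285],[0.186,-0.09,0.38],[0.186,-0.09,0.38],[0.186,-0.09,0.38]]
rot [[0,0,-0.07],[0,0,-0.14],[0,0,-0.14],[0,0,-0.14],[0,0,-0.14],[0,0,-0.14],[0,0,-0.14],[0,0,-0.14]]
end [ 0.5951 -0.09    0.1501] -110.0
```

Request:
drive_tool --slide '[[0,-0.001,0],[0,-0.001,0],[0,-0.002,0],[0,-0.003,0],[-0.021,-0.046,-0.002],[-0.042,-0.089,-0.005],[-0.063,-0.132,-0.007],[-0.083,-0.175,-0.01]]' --rotation '[[0,0,-0.106],[0,0,-0.211],[0,0,-0.317],[0,0,-0.422],[0,0,-0.545],[0,0,-0.667],[0,0,-0.789],[0,0,-0.911]]' --gripper 0.5

```text
clock: 117.55
eef_pos: [0.5278, 0.3886, 0.2098]
tool_rot: [0.469, 0.883, -0.002, -0.001]
ft_force: [-0.1, 0.4, 0.5]
grip_width: 0.0431
grasp_force: 0.0
```

Request:
drive_tool --slide '[[0,-0.048,-0.002],[0,-0.095,-0.005],[0,-0.143,-0.007],[0.001,-0.191,-0.01],[0.001,-0.239,-0.012],[0.001,-0.286,-0.015],[0.001,-0.334,-0.017],[0.002,-0.382,-0.02]]' --rotation '[[0,0,-0.122],[0,0,-0.244],[0,0,-0.367],[0,0,-0.489],[0,0,-0.611],[0,0,-0.733],[0,0,-0.855],[0,0,-0.977]]'

```text
clock: 118.55
eef_pos: [0.4483, 0.3355, 0.2153]
tool_rot: [0.241, 0.971, -0.002, -0.002]
ft_force: [0.0, -0.2, -1.1]
grip_width: 0.0428
grasp_force: 0.0
```

Request:
drive_tool --slide '[[0.022,-0.042,-0.002],[0.045,-0.084,-0.005],[0.068,-0.126,-0.007],[0.09,-0.168,-0.01],[0.084,-0.21,-0.01],[0.077,-0.252,-0.01],[0.07,-0.294,-0.01],[0.063,-0.335,-0.01]]' --rotation '[[0,0,-0.123],[0,0,-0.245],[0,0,-0.367],[0,0,-0.489],[0,0,-0.607],[0,0,-0.724],[0,0,-0.842],[0,0,-0.959]]'

```text
clock: 119.55
eef_pos: [0.3952, 0.2689, 0.2182]
tool_rot: [0.004, 1.0, -0.001, -0.002]
ft_force: [-0.7, 0.3, -0.4]
grip_width: 0.0424
grasp_force: 0.0
```

Request:
drive_tool --slide '[[0.014,-0.04,0],[0.027,-0.08,0],[0.041,-0.121,0],[0.054,-0.161,0],[0.067,-0.201,0],[0.08,-0.241,0],[0.094,-0.281,0],[0.107,-0.321,0]]' --rotation '[[0,0,-0.118],[0,0,-0.236],[0,0,-0.353],[0,0,-0.471],[0,0,-0.588],[0,0,-0.706],[0,0,-0.824],[0,0,-0.941]]'

```text
clock: 120.55
eef_pos: [0.3676, 0.189, 0.2184]
tool_rot: [-0.229, 0.973, -0.001, -0.002]
ft_force: [0.6, 0.6, -0.4]
grip_width: 0.0428
grasp_force: 0.0
```

Request:
drive_tool --slide '[[0.03,-0.03,0],[0.06,-0.06,0],[0.09,-0.089,0],[0.12,-0.119,0],[0.15,-0.149,0],[0.18,-0.179,0],[0.21,-0.208,0],[0.227,-0.241,-0.002]]' --rotation '[[0,0,-0.118],[0,0,-0.235],[0,0,-0.353],[0,0,-0.47],[0,0,-0.588],[0,0,-0.706],[0,0,-0.823],[0,0,-0.945]]'

```text
clock: 121.55
eef_pos: [0.3434, 0.11, 0.2191]
tool_rot: [-0.451, 0.893, 0.0, -0.002]
ft_force: [-0.9, -0.0, 0.3]
grip_width: 0.0427
grasp_force: 0.0
```

Request:
drive_tool --slide '[[0.029,-0.022,-0.003],[0.058,-0.044,-0.005],[0.088,-0.065,-0.008],[0.117,-0.087,-0.011],[0.147,-0.109,-0.013],[0.176,-0.13,-0.016],[0.205,-0.152,-0.018],[0.235,-0.174,-0.021]]' --rotation '[[0,0,-0.121],[0,0,-0.242],[0,0,-0.364],[0,0,-0.485],[0,0,-0.607],[0,0,-0.728],[0,0,-0.849],[0,0,-0.971]]'

```text
clock: 122.55
eef_pos: [0.3437, 0.0371, 0.2244]
tool_rot: [-0.652, 0.758, 0.001, -0.002]
ft_force: [-0.1, 0.8, -0.5]
grip_width: 0.0425
grasp_force: 0.0
```

Request:
drive_tool --slide '[[0.036,-0.006,-0.003],[0.072,-0.011,-0.005],[0.108,-0.017,-0.008],[0.144,-0.022,-0.01],[0.18,-0.028,-0.013],[0.216,-0.033,-0.016],[0.252,-0.039,-0.018],[0.288,-0.044,-0.021]]' --rotation '[[0,0,-0.121],[0,0,-0.243],[0,0,-0.364],[0,0,-0.486],[0,0,-0.607],[0,0,-0.728],[0,0,-0.85],[0,0,-0.971]]'

```text
clock: 123.55
eef_pos: [0.3437, -0.0355, 0.2297]
tool_rot: [0.815, -0.579, -0.001, 0.001]
ft_force: [0.0, 0.1, 0.3]
grip_width: 0.0428
grasp_force: 0.0
```

Request:
drive_tool --slide '[[0.035,0.012,-0.002],[0.07,0.024,-0.005],[0.104,0.036,-0.008],[0.139,0.048,-0.01],[0.173,0.06,-0.013],[0.208,0.072,-0.016],[0.231,0.013,-0.022],[0.255,-0.046,-0.029]]' --rotation '[[0,0,-0.122],[0,0,-0.243],[0,0,-0.364],[0,0,-0.486],[0,0,-0.607],[0,0,-0.729],[0,0,-0.833],[0,0,-0.938]]'

```text
clock: 124.55
eef_pos: [0.3759, -0.0917, 0.237]
tool_rot: [0.927, -0.374, -0.002, 0.001]
ft_force: [0.8, 0.5, -1.1]
grip_width: 0.0425
grasp_force: 0.0
```

Request:
drive_tool --slide '[[0.048,-0.041,-0.007],[0.096,-0.083,-0.013],[0.144,-0.124,-0.02],[0.192,-0.166,-0.027],[0.264,-0.24,-0.027],[0.336,-0.314,-0.027],[0.408,-0.389,-0.027],[0.48,-0.463,-0.027]]' --rotation '[[0,0,-0.105],[0,0,-0.21],[0,0,-0.314],[0,0,-0.419],[0,0,-0.489],[0,0,-0.559],[0,0,-0.628],[0,0,-0.698]]'

```text
clock: 125.55
eef_pos: [0.5432, -0.0917, 0.2431]
tool_rot: [0.978, -0.207, -0.002, 0.001]
ft_force: [0.2, -1.1, 0.4]
grip_width: 0.0426
grasp_force: 0.0
```

Request:
drive_tool --slide '[[0.093,-0.045,0],[0.186,-0.09,0],[0.186,-0.09,0.095],[0.186,-0.09,0.19],[0.186,-0.09,0.285],[0.186,-0.09,0.38],[0.186,-0.09,0.38],[0.186,-0.09,0.38]]' --rotation '[[0,0,-0.07],[0,0,-0.14],[0,0,-0.14],[0,0,-0.14],[0,0,-0.14],[0,0,-0.14],[0,0,-0.14],[0,0,-0.14]]'

```text
clock: 126.55
eef_pos: [0.5947, -0.0903, 0.1497]
tool_rot: [0.985, -0.174, -0.001, 0.001]
ft_force: [0.9, -0.2, 1.4]
grip_width: 0.043
grasp_force: 0.0
```

```bash
python3 - <<'E'
from plan import *; from h import *
p,M=cur(); print(np.round(p,4),M[:,2].round(4),np.round(bot.get_obs()['joint_pos'],2))
c=shot('wrist','w21'); np.savez('w21.npz',**c); Q=cloud(c)
for q in blobs(Q,.006,.03,(.57,.65,-.14,-.03),20):
    for lo in (.006,.012,.0145):
        r=q[q[:,2]>lo]; w,v=np.linalg.eigh(np.cov((r[:,:2]-r[:,:2].mean(0)).T)); rr=cv2.minAreaRect(r[:,:2].astype(np.float32)*1000); print(lo,'axis az',np.degrees(np.arctan2(v[1,1],v[0,1])).round(1),np.sqrt(w).round(4),r.mean(0).round(4),len(r),np.round(rr[0],1),np.round(rr[1],1),round(rr[2],1))
E
```

```text
[ 5.947000e-01 -9.030000e-02  1.497000e-01 -1.099937e+02] [-1.9e-03 -8.0e-04 -1.0e+00] [-0.15  0.49  0.15  1.23 -0.   -2.94]
uv [316. 180.] n 488 mean [ 0.6041 -0.0888  0.0146] z5/50/95 [0.0099 0.0154 0.0173] rect [603.2 -88.3] [17.5 27.4] 72.79
0.006 axis az 163.5 [0.0049 0.0081] [ 0.6041 -0.0888  0.0146] 488 [603.2 -88.3] [17.5 27.4] 72.8
0.012 axis az 163.0 [0.0044 0.0079] [ 0.6036 -0.0885  0.0154] 414 [603.4 -88.1] [15.9 27.3] 70.7
0.0145 axis az 163.2 [0.0034 0.0077] [ 0.6037 -0.0882  0.0161] 312 [603.3 -88.3] [12.9 27. ] 72.4
```

View pics/w21.png

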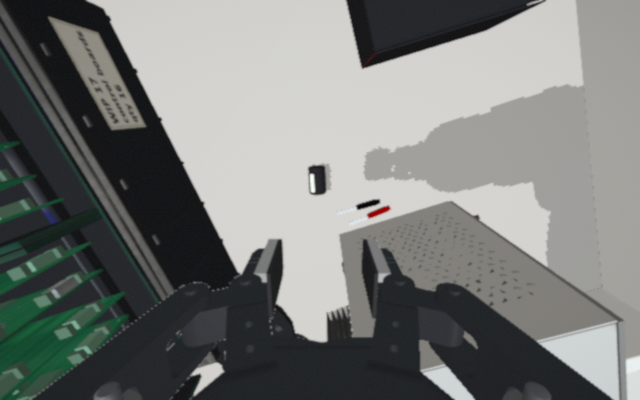

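```bash
python3 - <<'E'
from plan import *
p,M=cur(); p[3]%=360
pick((.604,-.088),252.5,zc=.005,start=p,M=M,zup=.21,via=[[.604,-.088,.11,252.5]])
C0[:]=[.569,.4217]; t=C0+U*.024
plan([[.604,-.088,.245,252.5],[.44,-.095,.25,238],[.345,-.085,.235,225],[.345,.12,.22,205],[.41,.31,.22,187.9],[*t,.21,187.9],[*t,.13,187.9],None])
E
```

```text
-- pick
slide [[0.015,-0.011,0.081],[0.03,-0.021,0.161],[0.03,-0.021,0.261],[0.03,-0.021,0.361],[0.03,-0.021,0.416],[0.03,-0.022,0.471],[0.03,-0.022,0.526],[0.03,-0.022,0.581]]
rot [[0.001,0,-0.044],[0.002,0,-0.087],[0.002,0,-0.087],[0.002,0,-0.087],[0.002,0,-0.087],[0.002,0,-0.087],[0.002,0,-0.087],[0.002,0,-0.087]]
end [ 0.6041 -0.0879  0.0051] -107.5
end [ 0.6041 -0.0879  0.0051] -107.5
-- close (1 call hold), lift
slide [[0,0,-0.04],[0,0,-0.08],[0,0,-0.203],[0,0,-0.326],[0,0,-0.45],[0,0,-0.573],[0,0,-0.696],[0,0,-0.82]]
rot [[0,0,0],[0,0,0],[0,0,0],[0,0,0],[0,0,0],[0,0,0],[0,0,0],[0,0,0]]
end [ 0.6041 -0.0879  0.2101] -107.5
slide [[0,0,-0.07],[0,0,-0.14],[-0.103,0.038,-0.143],[-0.206,0.075,-0.146],[-0.309,0.112,-0.15],[-0.412,0.15,-0.153],[-0.514,0.187,-0.156],[-0.617,0.224,-0.16]]
rot [[0,0,0],[0,0,0],[0,0,0.084],[0,0,0.169],[0,0,0.253],[0,0,0.337],[0,0,0.422],[0,0,0.506]]
slide [[-0.086,0.042,0.015],[-0.172,0.084,0.03],[-0.258,0.126,0.045],[-0.344,0.168,0.06],[-0.406,0.068,0.069],[-0.468,-0.031,0.078],[-0.53,-0.13,0.086],[-0.592,-0.23,0.095]]
rot [[0,0,0.114],[0,0,0.227],[0,0,
[... 210 characters left out ...]
572,-0.558,0.025],[-0.642,-0.649,0.025]]
rot [[0,0,0.1],[0,0,0.199],[0,0,0.299],[0,0,0.384],[0,0,0.47],[0,0,0.555],[0,0,0.64],[0,0,0.725]]
slide [[-0.098,-0.06,0],[-0.195,-0.12,0],[-0.251,-0.224,0.006],[-0.307,-0.328,0.012],[-0.363,-0.432,0.018],[-0.419,-0.536,0.023],[-0.474,-0.64,0.029],[-0.53,-0.744,0.035]]
rot [[0,0,0.086],[0,0,0.171],[0,0,0.171],[0,0,0.171],[0,0,0.171],[0,0,0.171],[0,0,0.171],[0,0,0.171]]
slide [[-0.065,-0.099,0.005],[-0.065,-0.099,0.112],[-0.065,-0.099,0.219],[-0.065,-0.099,0.325],[-0.065,-0.099,0.325],[-0.065,-0.099,0.325],[-0.065,-0.099,0.325],[-0.065,-0.099,0.325]]
rot [[0,0,0],[0,0,0],[0,0,0],[0,0,0],[0,0,0],[0,0,0],[0,0,0],[0,0,0]]
end [0.5658 0.4456 0.1301] -172.1
```

Request:
drive_tool --slide '[[0.015,-0.011,0.081],[0.03,-0.021,0.161],[0.03,-0.021,0.261],[0.03,-0.021,0.361],[0.03,-0.021,0.416],[0.03,-0.022,0.471],[0.03,-0.022,0.526],[0.03,-0.022,0.581]]' --rotation '[[0,0,-0.044],[0,0,-0.087],[0,0,-0.087],[0,0,-0.087],[0,0,-0.087],[0,0,-0.087],[0,0,-0.087],[0,0,-0.087]]' --gripper 0.42

```text
clock: 127.6
eef_pos: [0.6038, -0.0879, 0.004]
tool_rot: [0.988, -0.152, -0.0, 0.001]
ft_force: [0.6, -0.1, 0.2]
grip_width: 0.0358
grasp_force: 0.0
```

Request:
drive_tool --slide '[[0,0,0],[0,0,0],[0,0,0],[0,0,0],[0,0,0],[0,0,0],[0,0,0],[0,0,0]]' --rotation '[[0,0,0],[0,0,0],[0,0,0],[0,0,0],[0,0,0],[0,0,0],[0,0,0],[0,0,0]]' --gripper 0

```text
clock: 128.6
eef_pos: [0.6034, -0.0878, 0.0043]
tool_rot: [0.988, -0.152, -0.001, 0.001]
ft_force: [0.1, 0.5, 0.8]
grip_width: 0.0149
grasp_force: 59.4
```

Request:
drive_tool --slide '[[0,0,-0.04],[0,0,-0.08],[0,0,-0.203],[0,0,-0.326],[0,0,-0.45],[0,0,-0.573],[0,0,-0.696],[0,0,-0.82]]' --rotation '[[0,0,0],[0,0,0],[0,0,0],[0,0,0],[0,0,0],[0,0,0],[0,0,0],[0,0,0]]'

```text
clock: 129.6
eef_pos: [0.6038, -0.0876, 0.2115]
tool_rot: [0.988, -0.152, -0.0, 0.001]
ft_force: [-0.5, -0.4, -0.1]
grip_width: 0.0152
grasp_force: 59.4
```

Held firmly (15 mm, 59 N). Carry it back.

Request:
drive_tool --slide '[[0,0,-0.07],[0,0,-0.14],[-0.103,0.038,-0.143],[-0.206,0.075,-0.146],[-0.309,0.112,-0.15],[-0.412,0.15,-0.153],[-0.514,0.187,-0.156],[-0.617,0.224,-0.16]]' --rotation '[[0,0,0],[0,0,0],[0,0,0.084],[0,0,0.169],[0,0,0.253],[0,0,0.337],[0,0,0.422],[0,0,0.506]]'

```text
clock: 130.6
eef_pos: [0.439, -0.0947, 0.2507]
tool_rot: [0.961, -0.276, 0.0, 0.001]
ft_force: [0.2, -0.3, -0.4]
grip_width: 0.0153
grasp_force: 59.4
```

Request:
drive_tool --slide '[[-0.086,0.042,0.015],[-0.172,0.084,0.03],[-0.258,0.126,0.045],[-0.344,0.168,0.06],[-0.406,0.068,0.069],[-0.468,-0.031,0.078],[-0.53,-0.13,0.086],[-0.592,-0.23,0.095]]' --rotation '[[0,0,0.114],[0,0,0.227],[0,0,0.34],[0,0,0.454],[0,0,0.554],[0,0,0.653],[0,0,0.753],[0,0,0.853]]'

```text
clock: 131.6
eef_pos: [0.3449, 0.0334, 0.2269]
tool_rot: [0.881, -0.474, 0.0, 0.0]
ft_force: [0.5, -0.0, -0.6]
grip_width: 0.0151
grasp_force: 59.5
```

Request:
drive_tool --slide '[[-0.097,-0.064,0.008],[-0.195,-0.129,0.017],[-0.293,-0.194,0.025],[-0.363,-0.285,0.025],[-0.432,-0.376,0.025],[-0.502,-0.467,0.025],[-0.572,-0.558,0.025],[-0.642,-0.649,0.025]]' --rotation '[[0,0,0.1],[0,0,0.199],[0,0,0.299],[0,0,0.384],[0,0,0.47],[0,0,0.555],[0,0,0.64],[0,0,0.725]]'

```text
clock: 132.6
eef_pos: [0.3915, 0.257, 0.2205]
tool_rot: [0.781, -0.624, -0.0, -0.0]
ft_force: [0.3, -0.4, -0.8]
grip_width: 0.0152
grasp_force: 59.6
```

Request:
drive_tool --slide '[[-0.098,-0.06,0],[-0.195,-0.12,0],[-0.251,-0.224,0.006],[-0.307,-0.328,0.012],[-0.363,-0.432,0.018],[-0.419,-0.536,0.023],[-0.474,-0.64,0.029],[-0.53,-0.744,0.035]]' --rotation '[[0,0,0.086],[0,0,0.171],[0,0,0.171],[0,0,0.171],[0,0,0.171],[0,0,0.171],[0,0,0.171],[0,0,0.171]]'

```text
clock: 133.6
eef_pos: [0.544, 0.427, 0.2113]
tool_rot: [0.754, -0.657, -0.0, 0.0]
ft_force: [0.2, -1.1, -0.3]
grip_width: 0.0153
grasp_force: 59.6
```

Request:
drive_tool --slide '[[-0.065,-0.099,0.005],[-0.065,-0.099,0.112],[-0.065,-0.099,0.219],[-0.065,-0.099,0.325],[-0.065,-0.099,0.325],[-0.065,-0.099,0.325],[-0.065,-0.099,0.325],[-0.065,-0.099,0.325]]' --rotation '[[0,0,0],[0,0,0],[0,0,0],[0,0,0],[0,0,0],[0,0,0],[0,0,0],[0,0,0]]'

```text
clock: 134.6
eef_pos: [0.5659, 0.4462, 0.1305]
tool_rot: [0.754, -0.657, -0.0, -0.0]
ft_force: [0.1, 0.1, 0.6]
grip_width: 0.0151
grasp_force: 59.6
```

```bash
python3 - <<'E'
from plan import *; from h import *
p,M=cur(); print(np.round(p,4),M[:,2].round(4)); p[3]%=360
c=shot('wrist','w22'); np.savez('w22.npz',**c); Q=cloud(c); T=(Q-np.array(p[:3]))@M
can(Q,(.572,.391),zt=.100,rad=.013);can(Q,(.568,.416),zt=.100,rad=.013)
m=(abs(T[...,1])<.010)&(abs(T[...,0])<.03)&(T[...,2]<0)&(T[...,2]>-.025); print('held can x',np.percentile(T[m][:,0],[1,50,99]).round(4),m.sum())
t=[.5658,.4455]
plan([[*t,.105,187.9,.015],[*t,.0788,187.9,.008],None],p,M)
plan([[*t,.110,187.9,.01],[*t,.20,187.9],None])
E
```

```text
[ 5.659000e-01  4.462000e-01  1.305000e-01 -1.721076e+02] [ 3.e-04  7.e-04 -1.e+00]
can (0.572, 0.391) -> [0.5738 0.3907] r 8.9 n 683 z 0.0996
can (0.568, 0.416) -> [0.5687 0.4151] r 9.1 n 624 z 0.0995
held can x [-0.011   0.0068  0.0158] 2026
slide [[0.001,0,0.051],[0.003,0.001,0.102],[0.003,0.001,0.128],[0.003,0.001,0.154],[0.003,0.001,0.181],[0.003,0.001,0.207],[0.003,0.001,0.207],[0.003,0.001,0.207]]
rot [[0,0.001,0],[-0.001,0.001,0],[-0.001,0.001,0],[-0.001,0.001,0],[-0.001,0.001,0],[-0.001,0.001,0],[-0.001,0.001,0],[-0.001,0.001,0]]
end [0.5658 0.4455 0.0787] -172.11
slide [[0,0,-0.031],[0,0,-0.063],[0,0,-0.094],[0,0,-0.125],[0,0,-0.245],[0,0,-0.365],[0,0,-0.485],[0,0,-0.485]]
rot [[0,0,0],[0,0,0],[0,0,0],[0,0,0],[0,0,0],[0,0,0],[0,0,0],[0,0,0]]
end [0.5658 0.4455 0.2   ] -172.1
```

Request:
drive_tool --slide '[[0.001,0,0.051],[0.003,0.001,0.102],[0.003,0.001,0.128],[0.003,0.001,0.154],[0.003,0.001,0.181],[0.003,0.001,0.207],[0.003,0.001,0.207],[0.003,0.001,0.207]]' --rotation '[[0,0,0],[0,0,0],[0,0,0],[0,0,0],[0,0,0],[0,0,0],[0,0,0],[0,0,0]]'

```text
clock: 135.65
eef_pos: [0.5652, 0.445, 0.0774]
tool_rot: [0.754, -0.657, -0.0, 0.001]
ft_force: [-0.3, 0.2, -0.5]
grip_width: 0.0151
grasp_force: 59.6
```

Request:
drive_tool --slide '[[0,0,0],[0,0,0],[0,0,0],[0,0,0],[0,0,0],[0,0,0],[0,0,0],[0,0,0]]' --rotation '[[0,0,0],[0,0,0],[0,0,0],[0,0,0],[0,0,0],[0,0,0],[0,0,0],[0,0,0]]' --gripper 0.27

```text
clock: 136.65
eef_pos: [0.5651, 0.445, 0.0772]
tool_rot: [0.754, -0.657, -0.0, 0.001]
ft_force: [0.7, 0.1, 0.4]
grip_width: 0.0229
grasp_force: 0.0
```

Request:
drive_tool --slide '[[0,0,-0.031],[0,0,-0.063],[0,0,-0.094],[0,0,-0.125],[0,0,-0.245],[0,0,-0.365],[0,0,-0.485],[0,0,-0.485]]' --rotation '[[0,0,0],[0,0,0],[0,0,0],[0,0,0],[0,0,0],[0,0,0],[0,0,0],[0,0,0]]'

```text
clock: 137.65
eef_pos: [0.5668, 0.4462, 0.2027]
tool_rot: [0.754, -0.657, 0.0, -0.003]
ft_force: [0.6, -0.1, 0.0]
grip_width: 0.0233
grasp_force: 0.0
```

Request:
drive_tool --slide '[[0.01,0.1,-0.02],[0.02,0.2,-0.04],[0.03,0.3,-0.06],[0.04,0.4,-0.08],[0.05,0.5,-0.1],[0.05,0.5,-0.1],[0.05,0.5,-0.1],[0.05,0.5,-0.1]]' --rotation '[[0,0,0],[0,0,0],[0,0,0],[0,0,0],[0,0,0],[0,0,0],[0,0,0],[0,0,0]]'

```text
clock: 138.65
eef_pos: [0.4439, 0.4155, 0.2228]
tool_rot: [0.754, -0.657, -0.0, 0.001]
ft_force: [0.5, -1.7, -0.1]
grip_width: 0.023
grasp_force: 0.0
```

```bash
python3 - <<'E'
from plan import *; from h import *
p,M=cur(); print(np.round(p,4))
c=shot('wrist','w23'); Q=cloud(c)
can(Q,(.573,.391),zt=.100,rad=.013);can(Q,(.568,.416),zt=.100,rad=.013)
blobs(Q,.085,.096,(.54,.60,.425,.475),20); blobs(Q,.0795,.084,(.49,.65,.345,.52),30)
S=cloud(shot('side','s23')); P=cloud(shot('top','t23'))
print('left on bench'); blobs(P,.012,.05,(.38,.72,-.34,.63),12)
cr=c['image'][0:300,150:450,::-1]; cr=c['image'][:,:,::-1]; cv2.imwrite('pics/final.png',cr)
E
```

```text
[   0.4439    0.4155    0.2228 -172.1338]
can (0.573, 0.391) -> [0.5735 0.3903] r 8.9 n 306 z 0.0995
can (0.568, 0.416) -> [0.5687 0.4151] r 9.1 n 283 z 0.0994
uv [199. 199.] n 398 mean [0.5638 0.4422 0.0882] z5/50/95 [0.0856 0.0884 0.09  ] rect [564.4 443. ] [16.  27.9] 8.44
uv [196. 172.] n 1566 mean [0.5689 0.4184 0.0815] z5/50/95 [0.08   0.0816 0.0829] rect [568.3 421.1] [ 64.6 123. ] 7.87
uv [199. 143.] n 33 mean [0.5673 0.3875 0.0816] z5/50/95 [0.0796 0.0816 0.0836] rect [567.7 388.8] [ 5.4 15.7] 15.02
uv [203. 169.] n 39 mean [0.5628 0.4122 0.0814] z5/50/95 [0.0797 0.0814 0.0836] rect [564.1 412.5] [ 6.5 17.3] 27.59
uv [208. 197.] n 59 mean [0.5569 0.4411 0.0821] z5/50/95 [0.0799 0.0822 0.0839] rect [557.2 441.7] [ 2.4 27.4] 9.49
left on bench
uv [403. 166.] n 63 mean [ 0.6855 -0.2087  0.0311] z5/50/95 [0.0136 0.0312 0.0489] rect [ 682.8 -214.4] [118.4  33.2] 68.56
uv [280. 180.] n 39 mean [0.645  0.2694 0.037 ] z5/50/95 [0.0213 0.0387 0.0469] rect [648.1 269.2] [  1.9 136.9] 87.26
uv [289. 174.] n 27 mean [0.6667 0.2337 0.0381] z5/50/95 [0.033  0.0386 0.0437] rect [667.3 233.
[... 268 characters left out ...]
98.] n 48 mean [0.5767 0.3611 0.0298] z5/50/95 [0.0194 0.0295 0.0421] rect [573.6 362.1] [16.  68.8] 86.29
uv [198. 208.] n 34 mean [0.5445 0.5914 0.0309] z5/50/95 [0.0159 0.0321 0.0473] rect [547.2 592.1] [50.3 10. ] 6.31
uv [374. 213.] n 28 mean [ 0.5082 -0.0882  0.0379] z5/50/95 [0.0166 0.0434 0.0493] rect [508.4 -86.9] [ 5.  57.4] 88.32
uv [332. 228.] n 278 mean [0.4525 0.0724 0.0202] z5/50/95 [0.0134 0.0186 0.0307] rect [452.5  71.7] [ 69.1 107.5] 75.96
uv [213. 220.] n 22 mean [0.4947 0.5346 0.0223] z5/50/95 [0.015  0.0217 0.0297] rect [494.7 535. ] [21.6 11.9] 88.41
uv [367. 236.] n 125 mean [ 0.4206 -0.0621  0.0351] z5/50/95 [0.0148 0.0378 0.0483] rect [419.6 -61. ] [42.5 45.5] 89.61
```

View pics/final.png

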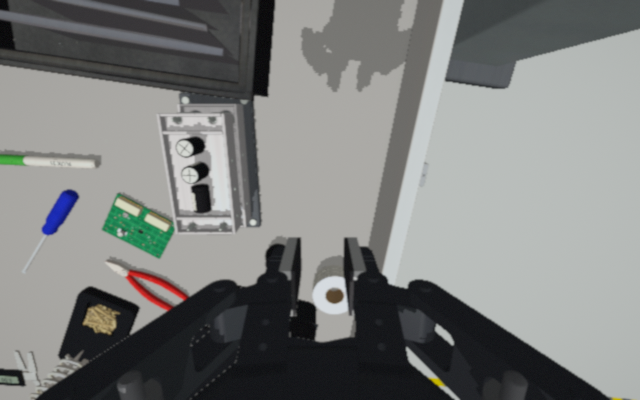

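The final picture shows the upper tray level on the posts. Two upright cans are at (190,148) and (193,175), and one is lying at (201,198), all in the middle bay. The bench has no cans left on it, and the gripper is clear of everything.

```bash
python3 -c "
from workcell import bot
print(bot.job_done())"
```

```text
the job is handed in; nothing more can be done
None
```

I handed the job in at about 139 s: the long tray is down on the base plate with three capacitors in its middle bay, and the short tray is level on the shoulders with the other three (two upright; one had been knocked over and lies flat); the label roll, loupe and heat sink were not touched.

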